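# Load the large filter discs into the wash rack

### The job

Load the wash rack with every large filter disc from the black tray, and leave the two small discs lying in their pockets: take the keeper bar off the rack, then stand each large disc upright in a slot of its own (they lie level with the tray, so tip each one up in its pocket to get a grip on its raised edge). When all of them stand in the rack, lay the keeper bar back over them, down in the notches of both end plates. Do not disturb the bottle, the screwdriver or the carton.

Things in the scene. Friction and masses are not known exactly. Their poses are not given: they have to be found in the camera images.
- tray: Black moulded tray, 209 x 264 mm, 42 mm high, fixed; origin under its middle, z up, x across its short side (towards the robot's left, within 20 degrees). Six eight-sided pockets, 73 mm across flats, in 2 rows of 3 (points pocket0..5, where more is told of them). Discs lie in them level with the tray's top, too close to the walls to be gripped flat; pressed down at the +x edge, a disc tips up.
- pocket0 (a point): Centre of a pocket at ledge height, 34 mm above the bench; tray x = -60 mm, y = -86 mm. All pockets: a disc lies on two ledges, 20 to 36 mm to either side (y) of the pocket centre, which end 3.5 mm beyond the centre on the +x side. Beyond their ends the pocket is a well, 28 mm deep below the ledges, with a 45 degree ramp at the foot of its far wall.
- pocket1 (a point): Centre of a pocket at ledge height, 34 mm above the bench; tray x = -60 mm, y = 0 mm. All pockets: between the ledges a finger slot 40 mm wide (y) is open down to the well floor and reaches 40 mm to the -x side of the centre, for a finger under the tipped disc.
- pocket2 (a point): Centre of a pocket at ledge height, 34 mm above the bench; tray x = -60 mm, y = 86 mm. All pockets: at the +x side the wall is cut down by a thumb scoop, 44 mm wide (y), 36 to 56 mm from the pocket centre, floor 13 mm below the ledges, to make room for the finger that presses.
- pocket3 (a point): Centre of a pocket at ledge height, 34 mm above the bench; tray x = 40 mm, y = -86 mm. All pockets: to tip a large disc, press straight down about 30 mm to the +x side of the centre with the shut fingertips, until they are 8 to 10 mm below the ledges (under 15 N).
- pocket4 (a point): Centre of a pocket at ledge height, 34 mm above the bench; tray x = 40 mm, y = 0 mm. All pockets: a tipped disc stays leaning at about 47 to 55 degrees from level, its +x edge down in the well on the ramp, its -x edge 25 to 30 mm above the ledges, sloping down towards +x.
- pocket5 (a point): Centre of a pocket at ledge height, 34 mm above the bench; tray x = 40 mm, y = 86 mm. All pockets: a tipped disc can be pinched by its two faces at the raised edge, tool along the disc's slope, one finger in the finger slot, opened only some 25 mm.
- disc0: Large sintered bronze filter disc, 70 mm diameter, 8 mm thick, about 160 g; origin at its centre, z along its axis. Starts flat in a pocket of the tray; may be absent.
- disc1: Large sintered bronze filter disc, 70 mm diameter, 8 mm thick, about 160 g; origin at its centre, z along its axis. Starts flat in a pocket of the tray; may be absent.
- disc2: Large sintered bronze filter disc, 70 mm diameter, 8 mm thick, about 160 g; origin at its centre, z along its axis. Starts flat in a pocket of the tray; may be absent.
- disc3: Large sintered bronze filter disc, 70 mm diameter, 8 mm thick, about 160 g; origin at its centre, z along its axis. Starts flat in a pocket of the tray; may be absent.
- small0: Small bronze disc of another size, 58 mm diameter, 8 mm thick; origin at its centre, z along its axis. Lies flat in a pocket of the tray and is to stay there.
- small1: Small bronze disc of another size, 58 mm diameter, 8 mm thick; origin at its centre, z along its axis. Lies flat in a pocket of the tray and is to stay there.
- rack: Stainless wash rack, fixed; base plate 226 x 80 x 6 mm, origin under its middle, z up. Four slots along x, at x = -60, -20, 20, 60 mm, each between four upright pins 6 mm thick, 60 mm high, at y = +-28 mm, which leave 12 mm; a disc stands in it with its axis along the rack's x, its top 84 mm above the bench. End plates 60 x 6 mm at x = +-110 mm, 106 mm high, notched for the keeper bar.
- slot0 (a point): Where the centre of a disc comes to lie when it stands in this slot of the rack, 48.6 mm above the bench.
- slot1 (a point): Where the centre of a disc comes to lie when it stands in this slot of the rack, 48.6 mm above the bench.
- slot2 (a point): Where the centre of a disc comes to lie when it stands in this slot of the rack, 48.6 mm above the bench.
- slot3 (a point): Where the centre of a disc comes to lie when it stands in this slot of the rack, 48.6 mm above the bench.
- keeper: Aluminium keeper bar, 244 mm long (its x), 12 mm wide, 18 mm high, 160 g, with a square end plate 24 x 24 x 4 mm at each end that goes outside the rack's end plates; origin at its centre, z up. Starts in the rack's notches, over the slots; grip it across its middle. Lying on the bench its centre is 12 mm up.
- keeper_seat (a point): Where the keeper bar's centre lies when it rests in both notches (18 mm wide, open at the top, floor 90 mm above the bench), 99 mm above the bench; 5 mm end play either way.
- oil_bottle: White plastic oil bottle, 52 mm diameter, 120 mm high; origin under its middle. Bystander.
- driver: Screwdriver lying on the bench; origin near the middle of its length. Bystander.
- carton: Closed cardboard carton 100 x 120 x 60 mm; origin under its middle. Bystander.
Things that resemble listed ones, but are neither listed nor needed, are in the scene too. Leave any green look-alike of the disc1 alone. What is shaped like the disc3 but pink is not meant.

How it is judged:
By the outcome, as a careful person would: the job done as asked, in the order asked, and still so for the second after the job is handed in, with the robot touching nothing.
Of disc0, disc1, disc2, disc3 only 2 to 4 are there at a start; the rules pass over those that are not, and their reading is None.
At some moment in a run one of keeper may be knocked a few centimetres aside while the robot is not near it.
It also fails if it takes over 210 s, if anything falls off the work surface, if the arm or the gripper's body presses on something with over 40 N, if the wrist force passes 120 N, or if a joint passes its speed limit or range.

### The arm

A 7-joint arm with a two-finger parallel gripper is mounted at the origin on the work surface. World frame = base frame: x ahead of the robot, y to its left, z up, the work surface at z = 0. Lengths are in m, angles in rad, forces in N, time in s.
With the tool pointing down it reaches from about 0.4 to 0.85 m from the base axis. Payload 10.4 kg.
Tool frame: the origin (TCP) lies between the finger pads; the fingertips stand 8 mm ahead of it and the grasp point (between the pads) lies 11 mm behind it; z points along the fingers, x is the direction in which the jaws open and shut, and the axes are right-handed (so a half turn about z gives the same grasp; the last joint's range is limited). The gripper opens to 87 mm and grips with 3 to 60 N. Pads are 19 mm wide; open, the fingers measure 117 mm over their backs; the gripper's body (75 mm by 190 mm) begins 51 mm behind the grasp point.
Start: joints at [-0.023, 0.332, -0.065, 1.46, 0.022, 1.35, -0.088], TCP at [0.625, 0, 0.231] pointing down, gripper open.
Joint ranges: [-2.6, 2.6], [-0.5, 2.12], [-1.47, 1.34], [0.16, 2.42], [-1.27, 4.41], [0.06, 2.06], [-2.6, 2.6]. Speed limits (rad/s): [2.22, 2.22, 2.79, 2.79, 3.14, 3.14, 3.14].

### API

Orientations are given as a unit quaternion [x, y, z, w].
In Python, from bench import r, viewer gives the robot as it stands.
- The arm moves only by the tool apply_moves, never from a script. Its argument "increments" is a list of rows, each an object with "grip": the closure in counts, from 0 (fully open) to 255 (shut); "xyz": the shift along the tool's x, y, z in mm, a list of three; "rotation": the turn, a rotation vector about the tool's x, y, z in degrees, a list of three. A call has 1 to 5 rows; each row is the pose to reach, as a shift and turn from the pose measured when the call began, along the tool's axes at that moment; what a row does not reach only later rows make up. A row lasts 1/8 s, in which the tool goes at most 62.5 mm and 10.7 degrees, less where a joint would pass 70% of its speed; a pose out of reach is approached as far as the arm can. A call with a gripper value outside its range is refused whole. The fingers move at their own pace and stop on an object; "squeeze" is the grip in N (left out, the last holds). Time passes only in rows, so rows that repeat a pose let the fingers close. It gives the time, the measured TCP pose, the force and the opening at its end, in the units of the state.
- r.read_state(): the state, without advancing time (a new reading comes with each control period).
- viewer.camera(name): name is "scene" or "side" or "wrist"; returns a dict with "img" (400x640x3 uint8, blue, green, red), "range_z" (400x640 float32, m along the optical axis (not along the pixel's ray), 0 where there is no reading), "vertical_fov" (degrees; the focal length in pixels is half the picture's height over the tangent of half this angle, whatever the lens; pixels are square), "cx", "cy" (the principal point, pixels), "rvec" (rotation vector, rad) and "tvec" (3), from world to camera coordinates, as OpenCV has them. Camera axes: x right, y down, z forward; pixel columns grow to the right and rows downward; lengths in m; the calibration is good to about 2 mm. A picture is of the moment at which its call begins.
- r.close_job(): hands the job in, once; it reports no verdict.
The state is a dict: "time": time; "joint_positions": joint angles; "joint_vel": joint speeds; "joint_torque": joint torques, N m; "ee_pos": TCP position; "eef_rot": TCP orientation; "ft_force": force on the tool from outside, world axes, zero at the start; "torque": the same for the moment, N m; "width": finger opening in m.
Only numpy, scipy, OpenCV 4.12 (cv2) and the standard library are available. Lean on these libraries where they do the work, as an engineer would, in place of code of your own. Each camera call takes 0.05 s, during which the arm holds its last target.

## Working session

There is one attempt and no reset: what is moved stays moved. The work goes in short steps, Python scripts to look and compute and a tool call to move; the robot and the scene stay as the last step left them, time stands still between calls to the robot, and variables do not carry over. Pictures are saved under pics/ and viewed, and the job is handed in when it is done.

Besides the shell and the picture viewer there is one more tool, called by a JSON object that holds its "name" and its "arguments", one argument or row to a line. apply_moves: Moves the arm, as the interface text tells. Its arguments: {"type":"object","properties":{"increments":{"type":"array","items":{"type":"object","properties":{"grip":{"type":"number"},"xyz":{"type":"array","items":{"type":"number"}},"rotation":{"type":"array","items":{"type":"number"}}}}},"squeeze":{"type":"number"}},"required":["increments"]}

```bash
ls; mkdir -p pics
python3 - <<'E'
from bench import r, viewer
import cv2
s=r.read_state(); print(s)
for n in ["scene","side","wrist"]:
    c=viewer.camera(n); cv2.imwrite(f"pics/{n}0.png",c["img"]); print(n,c["vertical_fov"],c["cx"],c["cy"],c["rvec"],c["tvec"])
E
```

```text
pics
{'time': 0.0, 'joint_positions': array([-0.02260694,  0.33289421, -0.06471094,  1.46090823,  0.02160306,
        1.34990095, -0.08848969]), 'joint_vel': array([ 5.29842117e-04,  9.79028502e-04, -9.86174877e-04, -1.27758694e-03,
       -3.50175059e-04,  9.40160699e-05,  8.48461077e-04]), 'joint_torque': array([-1.20520472e-04, -6.23245955e+01,  2.44190963e-02, -3.89891267e+01,
       -6.13984605e-02,  3.97891912e-02,  1.87085252e-04]), 'ee_pos': array([6.24636757e-01, 5.19676035e-06, 2.29755808e-01]), 'eef_rot': array([ 9.99999749e-01,  2.42766991e-05, -7.06809742e-04,  3.17599827e-05]), 'ft_force': array([-0.70001851, -0.68942124,  0.05871474]), 'torque': array([-0.00650238,  0.03590254, -0.04152563]), 'width': 0.08685786398645859}
scene 50.36059260187634 316.30802348374084 202.50722101440596 [ 2.18996197  1.57273993 -0.42588893] [-0.27833195 -0.44656045  1.30536658]
side 45.250790688253254 323.0213516342643 199.0013436190882 [ 0.72657155 -2.67446879  1.02828965] [0.57485639 0.21225674 1.28334343]
wrist 64.42962653970594 317.45271841547947 204.00202056580295 [-2.87161813e+00 -1.89673524e-03  1.01853522e-03] [-0.62390529 -0.03333543  0.38959984]
```

View pics/scene0.png

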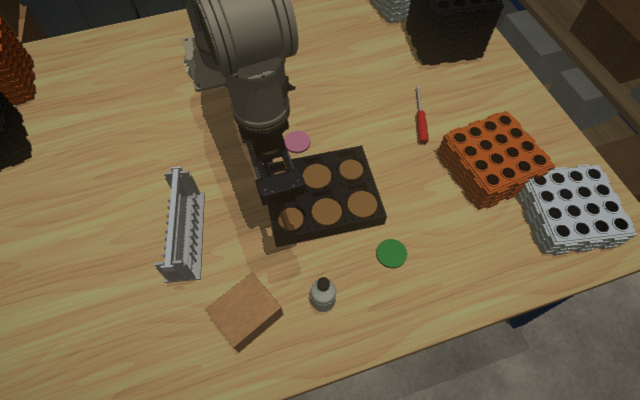

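View pics/side0.png

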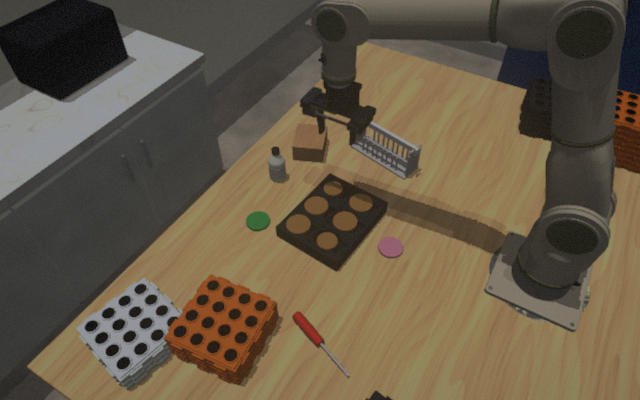

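View pics/wrist0.png

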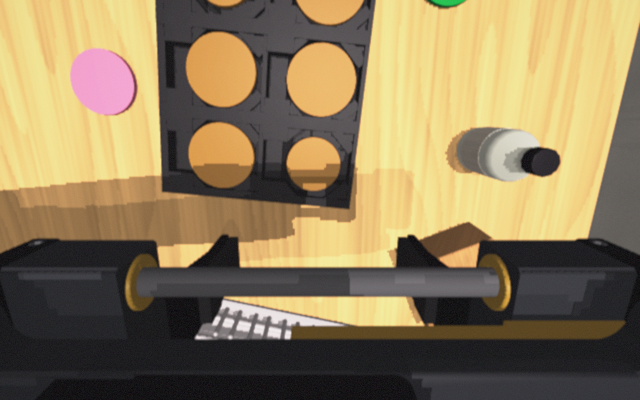

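The pictures show the tray (scene about 325,195; six discs, two of them smaller), the rack with its keeper (scene 180,225), the bottle at (322,293), the carton at (245,312), and the green and pink decoys. Next I'll measure them.

```bash
cat > h.py <<'E'
from bench import r, viewer
import cv2, numpy as np
from scipy.spatial.transform import Rotation as R
def cam(n):
    c=viewer.camera(n); f=200/np.tan(np.radians(c["vertical_fov"])/2)
    Rm=cv2.Rodrigues(np.array(c["rvec"],float))[0]; t=np.array(c["tvec"],float)
    v,u=np.mgrid[0:400,0:640].astype(float)
    z=c["range_z"].astype(float)
    P=np.stack([(u-c["cx"])/f*z,(v-c["cy"])/f*z,z],-1)
    W=(P-t)@Rm
    W[z<=0]=np.nan
    c.update(W=W,Rm=Rm,t=t,f=f,hsv=cv2.cvtColor(c["img"],cv2.COLOR_BGR2HSV)); return c
def proj(c,p):
    q=c["Rm"]@np.array(p)+c["t"]; return np.array([q[0]/q[2]*c["f"]+c["cx"],q[1]/q[2]*c["f"]+c["cy"]])
def ray(c,uv,z):
    d=c["Rm"].T@np.array([(uv[0]-c["cx"])/c["f"],(uv[1]-c["cy"])/c["f"],1]); o=-c["Rm"].T@c["t"]
    return o+d*(z-o[2])/d[2]
def st():
    s=r.read_state(); M=R.from_quat(s["eef_rot"]).as_matrix()
    return s,M
E
python3 - <<'E'
from h import *
for n in ["scene","side","wrist"]:
    c=cam(n); W=c["W"]; h=c["hsv"]
    z=W[...,2]
    m=((h[...,0]>8)&(h[...,0]<22)&(h[...,1]>90)&(z>0.036)&(z<0.048)).astype(np.uint8)
    m=cv2.morphologyEx(m,cv2.MORPH_OPEN,np.ones((3,3)))
    cs,_=cv2.findContours(m,cv2.RETR_EXTERNAL,cv2.CHAIN_APPROX_NONE)
    print(n)
    for k in cs:
        if cv2.contourArea(k)<150: continue
        p=np.array([ray(c,q[0],0.042)[:2] for q in k])
        (x,y),(a,b),_=cv2.fitEllipse((p*1000).astype(np.float32))
        mm=np.zeros(m.shape,np.uint8);cv2.drawContours(mm,[k],-1,1,-1)
        print("disc",round(x),round(y),round(a),round(b), np.nanmedian(z[mm>0]).round(4))
    # black tray
    t=((h[...,2]<70)&(z>0.036)&(z<0.048)&(W[...,0]>0.4)&(W[...,0]<0.85)&(W[...,1]>-.05)&(W[...,1]<.4)).astype(np.uint8)|m
    t=cv2.morphologyEx(t,cv2.MORPH_CLOSE,np.ones((9,9)))
    cs,_=cv2.findContours(t,cv2.RETR_EXTERNAL,cv2.CHAIN_APPROX_NONE)
    k=max(cs,key=cv2.contourArea)
    p=np.array([ray(c,q[0],0.042)[:2] for q in k])
    print("tray",cv2.minAreaRect((p*1000).astype(np.float32)))
    # rack/keeper tall things
    k=(z>0.09)&(z<0.125)&(W[...,1]<-0.02)&(W[...,1]>-0.5)&(W[...,0]>0.3)&(W[...,0]<.9)
    q=W[k]
    if len(q)>20:
        print("tall",cv2.minAreaRect((q[:,:2]*1000).astype(np.float32)),np.percentile(q[:,2],[5,50,95]))
    for nm,sel in [("pink",(h[...,0]>140)&(h[...,0]<175)&(h[...,1]>60)),("green",(h[...,0]>45)&(h[...,0]<80)&(h[...,1]>120)),("red",((h[...,0]<6)|(h[...,0]>175))&(h[...,1]>150))]:
        q=W[sel&(z<0.06)]
        if len(q): print(nm,np.nanmedian(q,0).round(3))
E
```

```text
scene
disc 622 24 56 58 0.0416
disc 629 109 68 70 0.0418
disc 636 194 69 69 0.0419
disc 528 118 68 71 0.0417
disc 538 204 56 58 0.0417
tray ((570.2132568359375, 114.05625915527344), (261.93865966796875, 212.1036376953125), 84.50647735595703)
tall ((562.01513671875, -219.62179565429688), (59.11362075805664, 245.85757446289062), 76.32327270507812) [0.09250009 0.10662635 0.11038786]
pink [0.386 0.11  0.008]
green [0.762 0.219 0.008]
red [0.457 0.438 0.024]
side
disc 533 206 55 57 0.0411
disc 633 194 67 73 0.041
disc 525 117 68 69 0.0408
disc 624 108 68 71 0.0407
disc 518 31 65 68 0.041
disc 616 26 55 58 0.0405
tray ((563.7752075195312, 116.82273864746094), (267.5265197753906, 211.7608642578125), 84.77305603027344)
tall ((531.3843994140625, -224.4019317626953), (55.356754302978516, 196.7430877685547), 69.84471893310547) [0.09206503 0.10395412 0.10936461]
pink [0.388 0.11  0.007]
green [0.759 0.219 0.007]
red [0.451 0.444 0.023]
wrist
disc 789 -66 6 87 0.0421
disc 619 22 57 57 0.042
disc 521 31 68 70 0.0419
disc 627 107 69 69 0.042
disc 527 116 69 70 0.0419
disc 635 170 23 66 0.0419
disc 537 176 7 35 0.0415
tray ((564.8323974609375, 80.3312759399414), (195.8325653076172, 206.91468811035156), 84.47962951660156)
pink [0.385 0.11  0.008]
green [0.758 0.188 0.008]
```

Run:
```python
from h import *
C={n:cam(n) for n in ["scene","side"]}
for n,c in C.items():
    W=c["W"]; z=W[...,2]
    roi=(W[...,1]<-0.1)&(W[...,1]>-0.4)&(W[...,0]>0.38)&(W[...,0]<.75)
    for lo,hi in [(0.1065,0.1095),(0.1095,0.114),(0.1,0.1065),(0.002,0.010)]:
        k=roi&(z>lo)&(z<hi)
        q=W[k][:,:2]*1000
        if len(q)<5: continue
        print(n,lo,hi,len(q),cv2.minAreaRect(q.astype(np.float32)))
        if lo==0.1065:
            l=cv2.fitLine(q.astype(np.float32),cv2.DIST_HUBER,0,0.01,0.01).ravel(); print(l,np.degrees(np.arctan2(l[1],l[0])), np.ptp((q-l[2:])@l[:2]), ((q-l[2:])@l[:2]).min())
    k=roi
    v,u=np.where(k); print(u.min(),u.max(),v.min(),v.max())
cv2.imwrite("pics/rk_s.png",cv2.resize(C["scene"]["img"][150:300,140:240],None,fx=4,fy=4,interpolation=2))
cv2.imwrite("pics/rk_d.png",cv2.resize(C["side"]["img"][110:190,330:440],None,fx=6,fy=6,interpolation=2))
cv2.imwrite("pics/tr_s.png",cv2.resize(C["scene"]["img"][130:260,250:400],None,fx=5,fy=4.5,interpolation=2))
```

```text
scene 0.1065 0.1095 463 ((561.7708129882812, -221.9747314453125), (50.496795654296875, 243.7458953857422), 76.9842300415039)
[ 9.7280240e-01 -2.3163661e-01  5.6980042e+02 -2.2311415e+02] -13.393444 243.77283838352008 -130.0323454584091
scene 0.1095 0.114 104 ((562.2512817382812, -219.0209503173828), (28.002248764038086, 244.47509765625), 76.96349334716797)
scene 0.1 0.1065 294 ((563.1396484375, -221.33334350585938), (53.98741149902344, 243.35194396972656), 76.61833190917969)
scene 0.002 0.01 2703 ((565.2066650390625, -250.0571746826172), (299.8340148925781, 369.5423278808594), 89.9496841430664)
103 250 163 337
side 0.1065 0.1095 97 ((532.7744140625, -201.81942749023438), (49.954124450683594, 185.36373901367188), 82.71077728271484)
[ 9.7454989e-01 -2.2417060e-01  5.1758832e+02 -2.1024243e+02] -12.954111 187.10344666786904 -79.64821160088931
side 0.1095 0.114 20 ((530.58984375, -216.388916015625), (24.357284545898438, 187.77911376953125), 76.11833190917969)
side 0.1 0.1065 157 ((533.7433471679688, -208.8441925048828), (53.4915771484375, 189.8730010986328), 83.39482879638672)
side 0.002 0.01 946 ((564.4609375, -249.4209442138672), (368.7355041503906, 298.31890869140625), 0.007070926018059254)
317 454 116 200
```

View pics/rk_s.png

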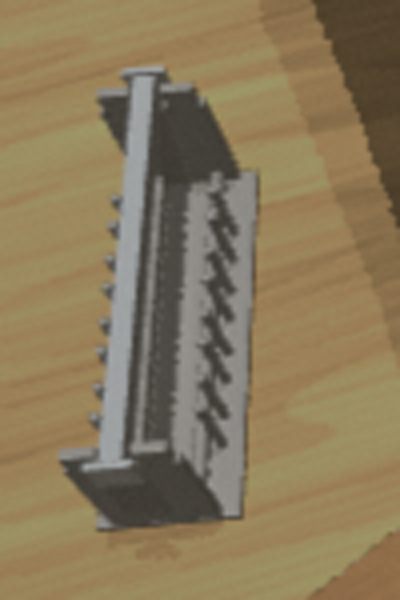

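View pics/rk_d.png

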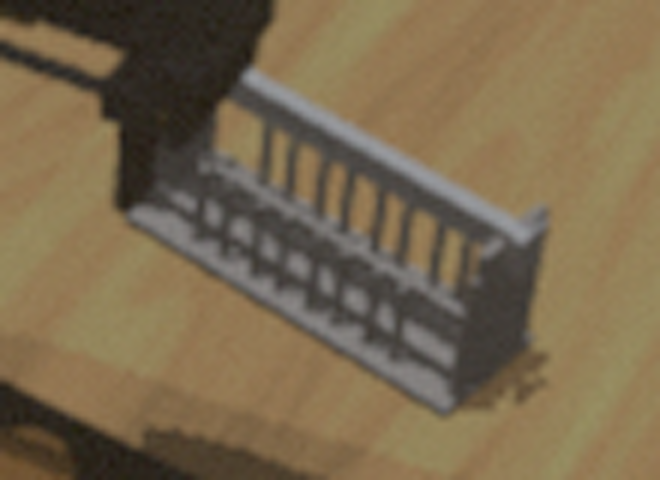

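View pics/tr_s.png

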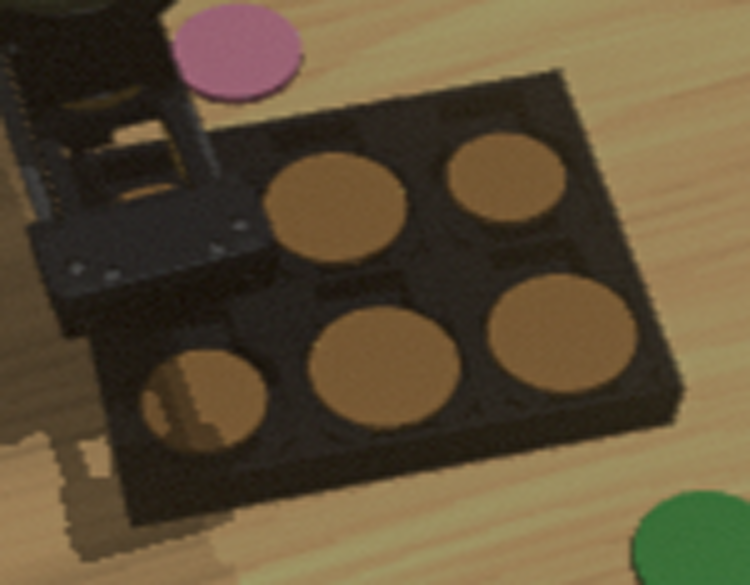

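```bash
cat >> h.py <<'E'
RA=np.radians(-13.2)   # rack x heading
def tool(zdir,xdir):
    z=np.array(zdir,float); z/=np.linalg.norm(z); x=np.array(xdir,float); x-=z*(x@z); x/=np.linalg.norm(x)
    return np.stack([x,np.cross(z,x),z],1)
def hd(deg): a=np.radians(deg); return np.array([np.cos(a),np.sin(a),0])
DOWN=[0,0,-1]
def delta(p,Rt=None):
    s,M=st(); d=M.T@(np.array(p)-s["ee_pos"])*1000
    out="xyz %s"%d.round(1)
    if Rt is not None: out+=" rot %s"%np.degrees(R.from_matrix(M.T@Rt).as_rotvec()).round(1)
    print(out)
def info():
    s,M=st(); print("t",round(s["time"],2),"p",(s["ee_pos"]*1000).round(1),"x",M[:,0].round(3),"z",M[:,2].round(3),"w",round(s["width"]*1000,1),"F",s["ft_force"].round(1),"q",s["joint_positions"].round(2))
E
python3 - <<'E'
from h import *
delta([0.562,-0.2205,0.2],tool(DOWN,hd(76.8)))
delta([0.562,-0.2205,0.088],tool(DOWN,hd(76.8)))
E
```

```text
xyz [-62.9 220.5  30.5] rot [ -0.    0.  -76.8]
xyz [-62.9 220.5 142.5] rot [ -0.    0.  -76.8]
```

{"name": "apply_moves", "arguments": {
  "increments": [
    {"grip":0,"xyz":[-15,55,0],"rotation":[0,0,-10.5]},
    {"grip":0,"xyz":[-30,110,0],"rotation":[0,0,-21]},
    {"grip":0,"xyz":[-45,165,0],"rotation":[0,0,-31.5]},
    {"grip":0,"xyz":[-63,220,0],"rotation":[0,0,-42]},
    {"grip":0,"xyz":[-63,220,10],"rotation":[0,0,-52]}
  ],
  "squeeze": 20
}}

```text
time: 1.02
ee_pos: [0.5601, -0.226, 0.2211]
eef_rot: [0.899, 0.437, -0.0, 0.001]
ft_force: [0.1, -0.0, -0.1]
width: 0.0871
```

Run:
```python
from h import *
info()
delta([0.562,-0.2205,0.2],tool(DOWN,hd(76.8)))
```

```text
t 1.02 p [ 560.1 -226.   221.1] x [ 0.617  0.787 -0.002] z [ 0.001 -0.003 -1.   ] w 87.1 F [ 0.1 -0.  -0.1] q [ 0.35  0.29 -0.06  1.53  0.02  1.32  1.2 ]
xyz [ 5.5 -2.  21.1] rot [  0.1   0.1 -24.9]
```

{"name": "apply_moves", "arguments": {
  "increments": [
    {"grip":0,"xyz":[5,-2,10],"rotation":[0,0,-10]},
    {"grip":0,"xyz":[5,-2,21],"rotation":[0,0,-20]},
    {"grip":0,"xyz":[5.5,-2,21],"rotation":[0,0,-25]},
    {"grip":0,"xyz":[5.5,-2,21],"rotation":[0,0,-25]}
  ]
}}

```text
time: 1.52
ee_pos: [0.5619, -0.2205, 0.2001]
eef_rot: [0.783, 0.621, -0.001, 0.001]
ft_force: [-0.3, -0.9, -0.3]
width: 0.0868
```

Run:
```python
from h import *
info()
c=cam("wrist"); cv2.imwrite("pics/w1.png",c["img"])
W=c["W"];z=W[...,2]
for lo,hi in [(0.1,0.106),(0.106,0.109),(0.109,0.114)]:
    k=(z>lo)&(z<hi)&(abs(W[...,0]-.56)<.2); q=W[k][:,:2]*1000
    if len(q)>5: print(lo,len(q),cv2.minAreaRect(q.astype(np.float32)))
k=(z>0.1065)&(z<0.1095)
cv2.imwrite("pics/w1m.png",(k*255).astype(np.uint8))
delta([0.562,-0.2205,0.088],tool(DOWN,hd(76.8)))
```

```text
t 1.52 p [ 561.9 -220.5  200.1] x [ 0.228  0.974 -0.002] z [ 0.001 -0.003 -1.   ] w 86.8 F [-0.3 -0.9 -0.3] q [ 0.39  0.3  -0.11  1.56  0.04  1.28  1.61]
0.1 537 ((559.1339721679688, -221.82452392578125), (54.100948333740234, 231.29510498046875), 76.75389099121094)
0.106 3766 ((556.7064819335938, -221.42564392089844), (53.45542907714844, 234.77659606933594), 76.71761322021484)
0.109 461 ((553.2562866210938, -224.13583374023438), (23.169795989990234, 228.79315185546875), 75.12955474853516)
xyz [  0.3  -0.2 112.2] rot [ 0.1  0.1 -0. ]
```

View pics/w1.png

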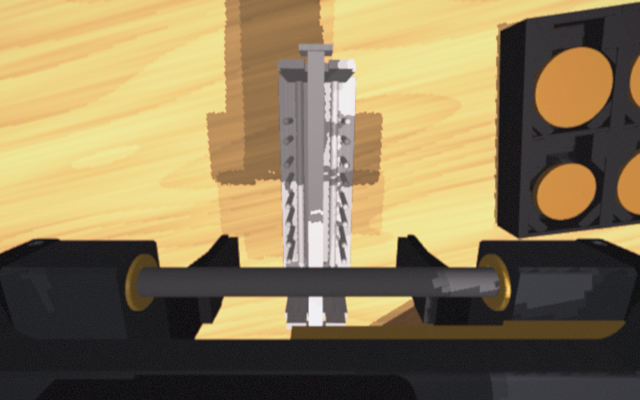

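The wrist view shows the keeper along column ~316, centred between the fingers. I'll descend and grip.

{"name": "apply_moves", "arguments": {
  "increments": [
    {"grip":0,"xyz":[0,0,50]},
    {"grip":0,"xyz":[0,0,95]},
    {"grip":0,"xyz":[0,0,112]},
    {"grip":0,"xyz":[0,0,112]},
    {"grip":255,"xyz":[0,0,112]}
  ],
  "squeeze": 25
}}

```text
$.increments[0]: bad value
```

{"name": "apply_moves", "arguments": {
  "increments": [
    {"grip":255},
    {"grip":255},
    {"grip":255},
    {"grip":255},
    {"grip":255}
  ]
}}

```text
$.increments[0]: bad value
```

Run:
```python
from h import *
info()
delta([0.52,-0.39,0.2],tool(DOWN,hd(76.8)))
```

```text
t 1.57 p [ 562.  -220.6  200.2] x [ 0.229  0.973 -0.003] z [ 0.001 -0.003 -1.   ] w 87.2 F [ 0.3  0.  -0.1] q [ 0.39  0.3  -0.11  1.56  0.04  1.28  1.61]
xyz [-174.6   -2.1    0.7] rot [ 0.1  0.1 -0. ]
```

All keys are required, so I'll send every key in each row.

{"name": "apply_moves", "arguments": {
  "increments": [
    {"grip":0,"xyz":[0,0,50],"rotation":[0,0,0]},
    {"grip":0,"xyz":[0,0,95],"rotation":[0,0,0]},
    {"grip":0,"xyz":[0,0,112],"rotation":[0,0,0]},
    {"grip":0,"xyz":[0,0,112],"rotation":[0,0,0]},
    {"grip":255,"xyz":[0,0,112],"rotation":[0,0,0]}
  ],
  "squeeze": 25
}}

```text
time: 2.2
ee_pos: [0.5633, -0.2213, 0.0903]
eef_rot: [0.784, 0.621, 0.0, 0.003]
ft_force: [-1.0, -0.5, 0.9]
width: 0.0827
```

{"name": "apply_moves", "arguments": {
  "increments": [
    {"grip":255,"xyz":[0,0,0],"rotation":[0,0,0]},
    {"grip":255,"xyz":[0,0,0],"rotation":[0,0,0]},
    {"grip":255,"xyz":[0,0,0],"rotation":[0,0,0]},
    {"grip":255,"xyz":[0,0,0],"rotation":[0,0,0]}
  ]
}}

```text
time: 2.7
ee_pos: [0.5633, -0.2213, 0.0904]
eef_rot: [0.784, 0.621, 0.0, 0.003]
ft_force: [-0.2, -0.2, -0.0]
width: 0.045
```

Run:
```python
from h import *
info()
```

```text
t 2.7 p [ 563.3 -221.3   90.4] x [ 0.229  0.973 -0.003] z [ 0.004 -0.004 -1.   ] w 45.0 F [-0.2 -0.2 -0. ] q [ 0.39  0.4  -0.11  1.67  0.05  1.06  1.6 ]
```

{"name": "apply_moves", "arguments": {
  "increments": [
    {"grip":255,"xyz":[0,0,1],"rotation":[0,0,0]},
    {"grip":255,"xyz":[0,0,1],"rotation":[0,0,0]},
    {"grip":255,"xyz":[0,0,1],"rotation":[0,0,0]},
    {"grip":255,"xyz":[0,0,1],"rotation":[0,0,0]},
    {"grip":255,"xyz":[0,0,1],"rotation":[0,0,0]}
  ]
}}

```text
time: 3.32
ee_pos: [0.5633, -0.2214, 0.0893]
eef_rot: [0.784, 0.621, 0.0, 0.003]
ft_force: [-0.3, -0.7, -0.5]
width: 0.0115
```

Run:
```python
from h import *
info()
delta([0.52,-0.39,0.2],tool(DOWN,hd(76.8)))
```

```text
t 3.33 p [ 563.3 -221.4   89.3] x [ 0.23   0.973 -0.003] z [ 0.004 -0.004 -1.   ] w 11.5 F [-0.3 -0.7 -0.5] q [ 0.39  0.4  -0.11  1.68  0.05  1.06  1.6 ]
xyz [-174.4   -2.9 -110.2] rot [ 0.2  0.2 -0.1]
```

Fingertips would hit the bench when laying the bar down with this grip, so I'll regrip 10 mm higher.

{"name": "apply_moves", "arguments": {
  "increments": [
    {"grip":185,"xyz":[0,0,0],"rotation":[0,0,0]},
    {"grip":185,"xyz":[0,0,0],"rotation":[0,0,0]},
    {"grip":185,"xyz":[0,0,-10],"rotation":[0,0,0]},
    {"grip":185,"xyz":[0,0,-10],"rotation":[0,0,0]},
    {"grip":255,"xyz":[0,0,-10],"rotation":[0,0,0]}
  ]
}}

```text
time: 3.95
ee_pos: [0.5634, -0.2213, 0.0996]
eef_rot: [0.784, 0.621, 0.0, 0.003]
ft_force: [0.3, -0.1, 0.1]
width: 0.0192
```

{"name": "apply_moves", "arguments": {
  "increments": [
    {"grip":255,"xyz":[0,0,0],"rotation":[0,0,0]},
    {"grip":255,"xyz":[0,0,0],"rotation":[0,0,0]},
    {"grip":255,"xyz":[0,0,0],"rotation":[0,0,0]},
    {"grip":255,"xyz":[0,0,-25],"rotation":[0,0,0]},
    {"grip":255,"xyz":[0,0,-60],"rotation":[0,0,0]}
  ],
  "squeeze": 30
}}

```text
time: 4.58
ee_pos: [0.5623, -0.2208, 0.159]
eef_rot: [0.784, 0.621, -0.0, 0.002]
ft_force: [-0.8, -0.2, -0.5]
width: 0.0117
```

Run:
```python
from h import *
info()
c=cam("side"); cv2.imwrite("pics/s2.png",c["img"])
delta([0.52,-0.40,0.09],tool(DOWN,hd(76.8)))
```

```text
t 4.58 p [ 562.3 -220.8  159. ] x [ 0.229  0.973 -0.003] z [ 0.001 -0.003 -1.   ] w 11.7 F [-0.8 -0.2 -0.5] q [ 0.39  0.34 -0.11  1.61  0.04  1.2   1.61]
xyz [-183.6   -3.2   75.5] rot [ 0.5  0.2 -0.1]
```

View pics/s2.png

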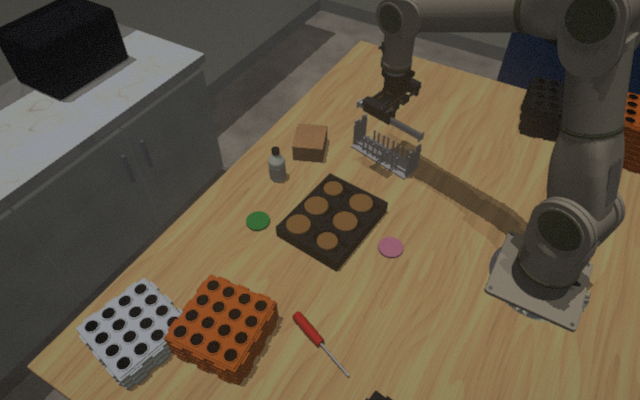

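Keeper is lifted clear (at ~395,120 in the side view). Moving it aside to the bench.

{"name": "apply_moves", "arguments": {
  "increments": [
    {"grip":255,"xyz":[-45,-1,0],"rotation":[0,0,0]},
    {"grip":255,"xyz":[-90,-2,0],"rotation":[0,0,0]},
    {"grip":255,"xyz":[-140,-3,0],"rotation":[0,0,0]},
    {"grip":255,"xyz":[-180,-3,40],"rotation":[0.3,0.2,0]},
    {"grip":255,"xyz":[-180,-3,90],"rotation":[0.3,0.2,0]}
  ]
}}

```text
time: 5.25
ee_pos: [0.5193, -0.4017, 0.075]
eef_rot: [0.786, 0.618, 0.001, 0.003]
ft_force: [0.4, 0.3, -2.7]
width: 0.0116
```

Run:
```python
from h import *
info()
c=cam("scene"); cv2.imwrite("pics/s3.png",c["img"])
s,M=st(); p=s["ee_pos"].copy(); p[2]=0.0135; delta(p,tool(DOWN,hd(76.8)))
```

```text
t 5.25 p [ 519.3 -401.7   75. ] x [ 0.235  0.972 -0.003] z [ 0.005 -0.004 -1.   ] w 11.6 F [ 0.4  0.3 -2.7] q [ 0.61  0.51 -0.03  1.55  0.02  1.08  1.91]
xyz [-0.1  0.2 53.1] rot [-0.2 -0.1 -0.2]
```

View pics/s3.png

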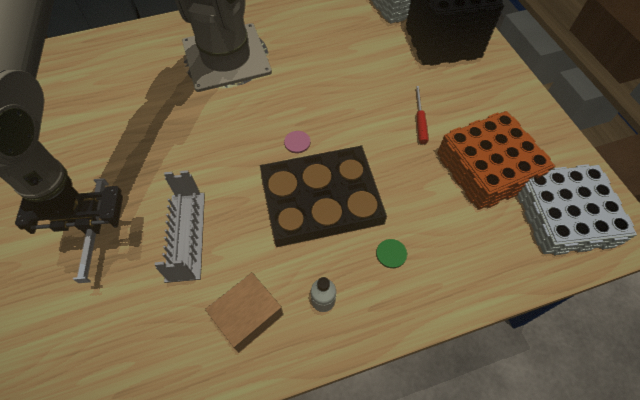

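Keeper hangs at (95,240) over clear bench; rack now empty. Lowering.

{"name": "apply_moves", "arguments": {
  "increments": [
    {"grip":255,"xyz":[0,0,30],"rotation":[0,0,0]},
    {"grip":255,"xyz":[0,0,50],"rotation":[0,0,0]},
    {"grip":255,"xyz":[0,0,60],"rotation":[0,0,0]},
    {"grip":255,"xyz":[0,0,62],"rotation":[0,0,0]}
  ]
}}

```text
time: 5.8
ee_pos: [0.5181, -0.3959, 0.0093]
eef_rot: [0.785, 0.62, 0.0, -0.002]
ft_force: [-16.5, 14.0, 43.5]
width: 0.0117
```

Run:
```python
from h import *
info()
# rack measurement
for n in ["scene","side"]:
    c=cam(n); W=c["W"]; z=W[...,2]
    roi=(W[...,1]<-0.12)&(W[...,1]>-0.30)&(W[...,0]>0.40)&(W[...,0]<.72)
    k=roi&(z>0.1)&(z<0.11); q=W[k][:,:2]*1000; print(n,len(q),cv2.minAreaRect(q.astype(np.float32)))
    m=np.median(q,0); a=q[q[:,0]<m[0]+0*1] 
    for s in (q[:,0]<560,q[:,0]>560): print(s.sum(),q[s].mean(0).round(1),cv2.minAreaRect(q[s].astype(np.float32)))
    cv2.imwrite(f"pics/r3_{n}.png",cv2.resize(c["img"][150:300,140:240] if n=="scene" else c["img"][100:190,330:440],None,fx=5,fy=4 if n=="scene" else 5,interpolation=2))
```

```text
t 5.8 p [ 518.1 -395.9    9.3] x [0.232 0.973 0.003] z [-0.002  0.003 -1.   ] w 11.7 F [-16.5  14.   43.5] q [ 0.61  0.59 -0.03  1.59  0.02  0.97  1.91]
scene 144 ((555.0328979492188, -249.577392578125), (113.9049301147461, 227.14105224609375), 76.3521728515625)
75 [ 465.6 -212.9] ((477.8194580078125, -241.20159912109375), (39.52890396118164, 147.03366088867188), 24.648012161254883)
69 [ 669.7 -245.4] ((669.201171875, -246.3381805419922), (53.63540267944336, 7.2614665031433105), 77.53743743896484)
side 56 ((552.0628662109375, -251.42723083496094), (114.26992797851562, 229.5511932373047), 76.26144409179688)
36 [ 470.1 -226. ] ((473.1558837890625, -240.958740234375), (35.82200241088867, 145.25576782226562), 24.838850021362305)
20 [ 665.7 -246.3] ((666.7069702148438, -247.69618225097656), (52.71701431274414, 9.22401237487793), 77.15247344970703)
```

View pics/r3_scene.png

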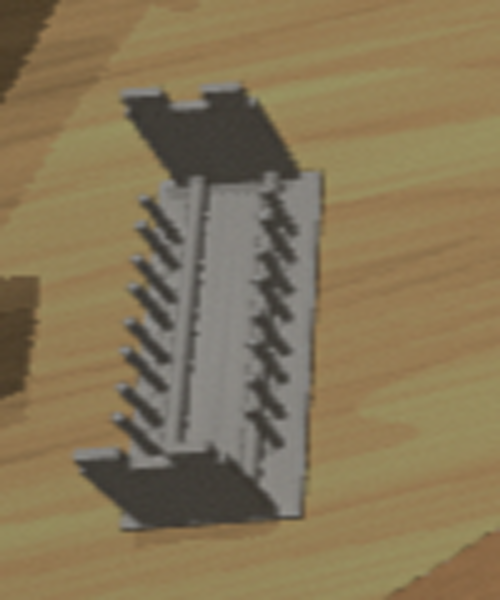

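Pressed a little too hard (43 N on the bench); easing up and releasing.

{"name": "apply_moves", "arguments": {
  "increments": [
    {"grip":255,"xyz":[0,0,-3],"rotation":[0,0,0]},
    {"grip":185,"xyz":[0,0,-3],"rotation":[0,0,0]},
    {"grip":185,"xyz":[0,0,-3],"rotation":[0,0,0]},
    {"grip":185,"xyz":[0,0,-40],"rotation":[0,0,0]},
    {"grip":185,"xyz":[0,0,-100],"rotation":[0,0,0]}
  ]
}}

```text
time: 6.52
ee_pos: [0.5169, -0.3953, 0.108]
eef_rot: [0.785, 0.62, -0.0, -0.004]
ft_force: [1.1, -0.4, 0.4]
width: 0.0237
```

Run:
```python
from h import *
info()
# disc A press pose: tray frame
B=np.array([.527,.1172]); ux=np.array([-.9957,.092]); 
for k,Ce in dict(A=[.5195,.031],B=[.527,.117],C=[.627,.108],D=[.635,.194]).items():
    p=np.array(Ce)+.030*ux; print(k,p.round(4))
p=np.array([.5195,.031])+.030*ux
delta([p[0],p[1],.2],tool(DOWN,hd(-5.3)))
c=cam("side"); cv2.imwrite("pics/s4.png",c["img"])
```

```text
t 6.53 p [ 516.9 -395.3  108. ] x [0.232 0.973 0.005] z [-0.006  0.006 -1.   ] w 23.7 F [ 1.1 -0.4  0.4] q [ 0.61  0.48 -0.03  1.52  0.01  1.15  1.91]
A [0.4896 0.0338]
B [0.4971 0.1198]
C [0.5971 0.1108]
D [0.6051 0.1968]
xyz [ 411.5 -126.6  -89.3] rot [-0.5  0.1 81.9]
```

View pics/s4.png

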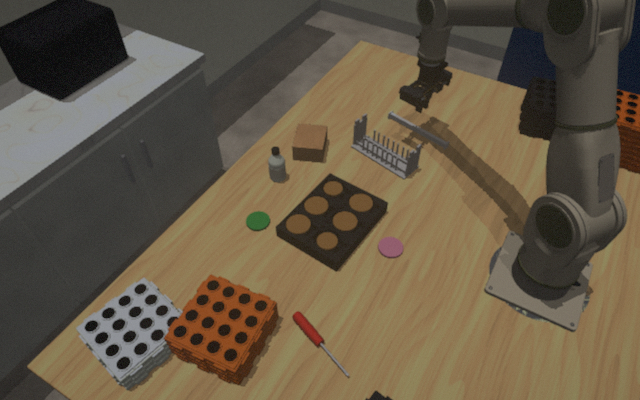

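Keeper lies at (420,128) in the side view, clear of everything. Now I'll cross to disc D with the fingers shutting, to press with the jaw axis along tray y.

Run:
```python
from h import *
delta([.6051,.1968,.16],tool(DOWN,hd(84.7)))
```

```text
xyz [598.2 -55.8 -41.7] rot [ 0.3  0.  -8.1]
```

{"name": "apply_moves", "arguments": {
  "increments": [
    {"grip":185,"xyz":[0,0,-60],"rotation":[0,0,0]},
    {"grip":255,"xyz":[60,10,-60],"rotation":[0,0,0]},
    {"grip":255,"xyz":[120,15,-60],"rotation":[0,0,0]},
    {"grip":255,"xyz":[180,20,-60],"rotation":[0,0,0]},
    {"grip":255,"xyz":[240,30,-60],"rotation":[0,0,0]}
  ],
  "squeeze": 20
}}

```text
time: 7.2
ee_pos: [0.6057, -0.1698, 0.1787]
eef_rot: [0.785, 0.62, 0.002, 0.002]
ft_force: [0.4, 0.1, 0.6]
width: 0.0013
```

Run:
```python
from h import *
info()
delta([.6051,.1968,.13],tool(DOWN,hd(84.7)))
```

```text
t 7.2 p [ 605.7 -169.8  178.7] x [ 0.232  0.973 -0.   ] z [ 0.006 -0.002 -1.   ] w 1.3 F [0.4 0.1 0.6] q [ 0.3   0.37 -0.13  1.52  0.05  1.25  1.5 ]
xyz [356.5 -86.   48.1] rot [ 0.3  0.  -8.1]
```

{"name": "apply_moves", "arguments": {
  "increments": [
    {"grip":255,"xyz":[60,-15,0],"rotation":[0,0,-2]},
    {"grip":255,"xyz":[120,-29,0],"rotation":[0,0,-4]},
    {"grip":255,"xyz":[180,-43,0],"rotation":[0,0,-6]},
    {"grip":255,"xyz":[240,-58,0],"rotation":[0,0,-8]},
    {"grip":255,"xyz":[300,-72,0],"rotation":[0,0,-8]}
  ]
}}

```text
time: 7.82
ee_pos: [0.6052, 0.1405, 0.178]
eef_rot: [0.74, 0.673, 0.002, 0.003]
ft_force: [1.1, -0.0, -0.0]
width: 0.0003
```

Run:
```python
from h import *
info()
delta([.6051,.1968,.08],tool(DOWN,hd(84.7)))
```

```text
t 7.83 p [605.2 140.5 178. ] x [ 0.094  0.996 -0.001] z [ 0.006 -0.002 -1.   ] w 0.3 F [ 1.1 -0.  -0. ] q [-0.07  0.37 -0.3   1.53  0.12  1.25  1.09]
xyz [56.1 -6.  97.9] rot [ 0.3  0.1 -0.1]
```

{"name": "apply_moves", "arguments": {
  "increments": [
    {"grip":255,"xyz":[56,-6,20],"rotation":[0,0,0]},
    {"grip":255,"xyz":[56,-6,60],"rotation":[0.3,0,0]},
    {"grip":255,"xyz":[56,-6,98],"rotation":[0.3,0,0]},
    {"grip":255,"xyz":[56,-6,98],"rotation":[0.3,0,0]}
  ]
}}

```text
time: 8.32
ee_pos: [0.6031, 0.1959, 0.0767]
eef_rot: [0.74, 0.673, -0.003, -0.001]
ft_force: [-0.1, 0.1, 0.7]
width: 0.0005
```

Run:
```python
from h import *
info()
delta([.6051,.1968,.033],tool(DOWN,hd(84.7)))
c=cam("side"); cv2.imwrite("pics/s5.png",cv2.resize(c["img"][120:290,220:440],None,fx=3.5,fy=3.5,interpolation=2))
```

```text
t 8.32 p [603.1 195.9  76.7] x [ 0.094  0.996 -0.004] z [-0.005 -0.003 -1.   ] w 0.5 F [-0.1  0.1  0.7] q [-0.15  0.5  -0.31  1.58  0.16  1.09  0.98]
xyz [ 1.3  2.1 43.6] rot [-0.3  0.2 -0.1]
```

View pics/s5.png

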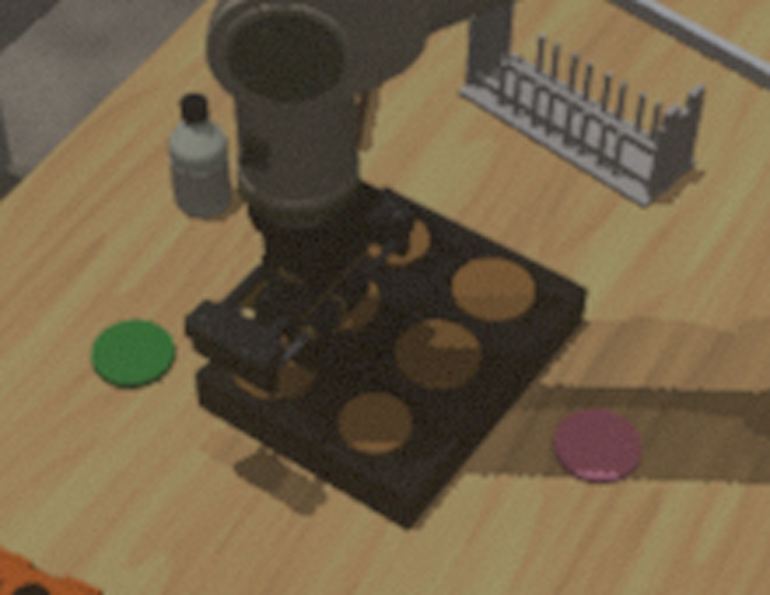

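Gripper is over the disc near (275,375) in the zoom, as intended. Pressing in steps.

{"name": "apply_moves", "arguments": {
  "increments": [
    {"grip":255,"xyz":[1,2,15],"rotation":[0,0,0]},
    {"grip":255,"xyz":[1,2,26],"rotation":[0,0,0]},
    {"grip":255,"xyz":[1,2,32],"rotation":[0,0,0]},
    {"grip":255,"xyz":[1,2,38],"rotation":[0,0,0]},
    {"grip":255,"xyz":[1,2,43],"rotation":[0,0,0]}
  ]
}}

```text
time: 9.0
ee_pos: [0.6067, 0.1971, 0.036]
eef_rot: [0.74, 0.673, -0.001, 0.0]
ft_force: [-0.4, -0.1, 1.1]
width: 0.0004
```

Run:
```python
from h import *
info()
delta([.6051,.1968,.033],tool(DOWN,hd(84.7)))
```

```text
t 9.0 p [606.7 197.1  36. ] x [ 0.095  0.996 -0.002] z [-0.001 -0.002 -1.   ] w 0.4 F [-0.4 -0.1  1.1] q [-0.16  0.55 -0.3   1.6   0.18  1.02  0.96]
xyz [-0.4 -1.5  3. ] rot [-0.1  0.1 -0.1]
```

{"name": "apply_moves", "arguments": {
  "increments": [
    {"grip":255,"xyz":[0,-1,4],"rotation":[0,0,0]},
    {"grip":255,"xyz":[0,-1,4],"rotation":[0,0,0]},
    {"grip":255,"xyz":[0,-1,4],"rotation":[0,0,0]}
  ]
}}

```text
time: 9.38
ee_pos: [0.606, 0.1975, 0.0329]
eef_rot: [0.74, 0.673, -0.001, 0.0]
ft_force: [-3.2, -0.8, 5.5]
width: 0.0001
```

Run:
```python
from h import *
info()
c=cam("scene"); cv2.imwrite("pics/s6.png",cv2.resize(c["img"][110:280,240:420],None,fx=4,fy=3.5,interpolation=2))
```

```text
t 9.38 p [606.  197.5  32.9] x [ 0.095  0.996 -0.001] z [-0.    -0.001 -1.   ] w 0.1 F [-3.2 -0.8  5.5] q [-0.16  0.55 -0.3   1.61  0.18  1.01  0.96]
```

View pics/s6.png

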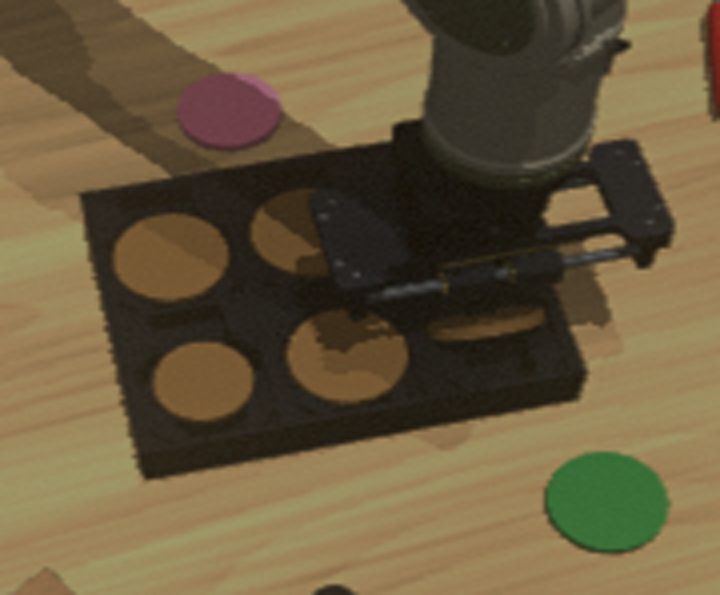

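Disc D tipped (seen edge-on at 487,322). On to C.

{"name": "apply_moves", "arguments": {
  "increments": [
    {"grip":255,"xyz":[0,0,-40],"rotation":[0,0,0]},
    {"grip":255,"xyz":[-20,0,-60],"rotation":[0,0,0]},
    {"grip":255,"xyz":[-60,0,-60],"rotation":[0,0,0]},
    {"grip":255,"xyz":[-86,0,-50],"rotation":[0,0,0]},
    {"grip":255,"xyz":[-86,0,-44],"rotation":[0,0,0]}
  ]
}}

```text
time: 10.05
ee_pos: [0.5978, 0.1073, 0.0765]
eef_rot: [0.741, 0.671, -0.001, 0.001]
ft_force: [1.0, 0.8, 0.5]
width: 0.0007
```

Run:
```python
from h import *
info()
delta([.5971,.1108,.032],tool(DOWN,hd(84.7)))
c=cam("scene"); cv2.imwrite("pics/s7.png",cv2.resize(c["img"][110:280,240:420],None,fx=4,fy=3.5,interpolation=2))
```

```text
t 10.05 p [597.8 107.3  76.5] x [ 0.1    0.995 -0.004] z [-0.001 -0.004 -1.   ] w 0.7 F [1.  0.8 0.5] q [-0.03  0.44 -0.29  1.67  0.14  1.06  1.12]
xyz [ 3.6 -1.1 44.5] rot [-0.   0.2 -0.4]
```

View pics/s7.png

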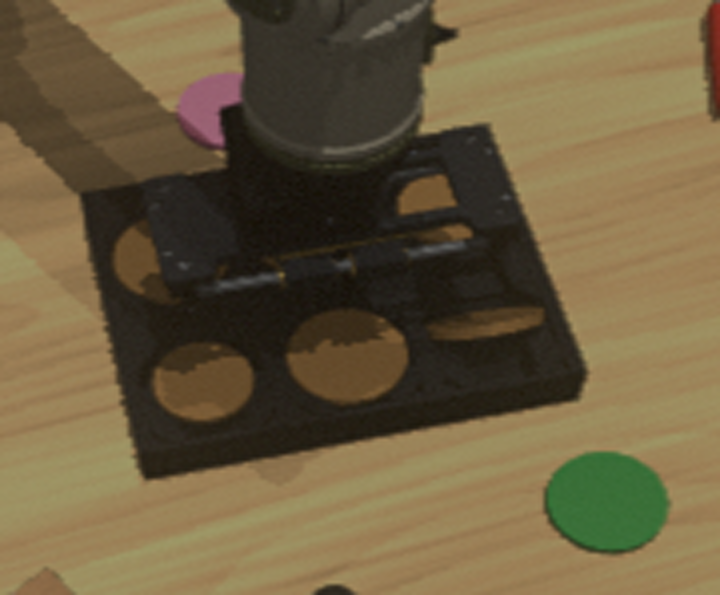

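D stays tipped at (487,322). Pressing C.

{"name": "apply_moves", "arguments": {
  "increments": [
    {"grip":255,"xyz":[3,-1,18],"rotation":[0,0,0]},
    {"grip":255,"xyz":[3.5,-1,32],"rotation":[0,0,0]},
    {"grip":255,"xyz":[3.5,-1,39],"rotation":[0,0,0]},
    {"grip":255,"xyz":[3.5,-1,45],"rotation":[0,0,0]},
    {"grip":255,"xyz":[3.5,-1,46],"rotation":[0,0,0]}
  ]
}}

```text
time: 10.72
ee_pos: [0.5966, 0.1135, 0.0302]
eef_rot: [0.741, 0.672, -0.001, 0.0]
ft_force: [-4.5, -0.2, 8.7]
width: 0.0006
```

Run:
```python
from h import *
info()
```

```text
t 10.72 p [596.6 113.5  30.2] x [ 0.097  0.995 -0.002] z [-0.002 -0.002 -1.   ] w 0.6 F [-4.5 -0.2  8.7] q [-0.04  0.5  -0.28  1.7   0.16  0.98  1.09]
```

{"name": "apply_moves", "arguments": {
  "increments": [
    {"grip":255,"xyz":[0,0,-45],"rotation":[0,0,0]},
    {"grip":255,"xyz":[0,-30,-65],"rotation":[0,0,0]},
    {"grip":255,"xyz":[-2,-70,-65],"rotation":[0,0,0]},
    {"grip":255,"xyz":[-3,-99,-55],"rotation":[0,0,0]},
    {"grip":255,"xyz":[-3,-99,-48],"rotation":[0,0,0]}
  ]
}}

```text
time: 11.35
ee_pos: [0.4967, 0.1205, 0.0784]
eef_rot: [0.74, 0.672, -0.001, 0.001]
ft_force: [0.7, -0.1, -0.2]
width: 0.0007
```

Run:
```python
from h import *
info()
delta([.4971,.1198,.032],tool(DOWN,hd(84.7)))
c=cam("scene"); cv2.imwrite("pics/s8.png",cv2.resize(c["img"][110:280,240:420],None,fx=4,fy=3.5,interpolation=2))
```

```text
t 11.35 p [496.7 120.5  78.4] x [ 0.096  0.995 -0.003] z [-0.001 -0.003 -1.   ] w 0.7 F [ 0.7 -0.1 -0.2] q [-0.03  0.25 -0.33  1.91  0.1   0.99  1.07]
xyz [-0.5  0.5 46.4] rot [-0.1  0.2 -0.2]
```

View pics/s8.png

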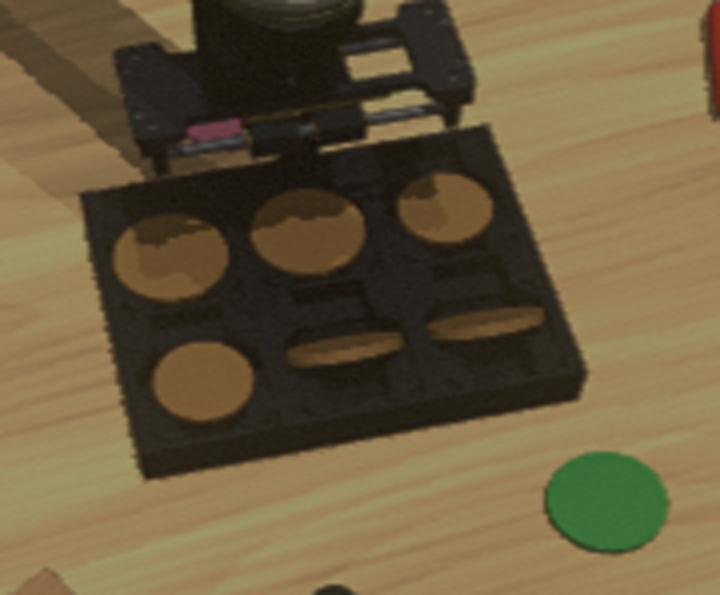

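C and D both lean, at (345,350) and (485,322). Pressing B.

{"name": "apply_moves", "arguments": {
  "increments": [
    {"grip":255,"xyz":[0,0.5,18],"rotation":[0,0,0]},
    {"grip":255,"xyz":[0,0.5,33],"rotation":[0,0,0]},
    {"grip":255,"xyz":[0,0.5,40],"rotation":[0,0,0]},
    {"grip":255,"xyz":[0,0.5,46],"rotation":[0,0,0]},
    {"grip":255,"xyz":[0,0.5,47],"rotation":[0,0,0]}
  ]
}}

```text
time: 12.02
ee_pos: [0.4983, 0.1202, 0.0316]
eef_rot: [0.74, 0.672, -0.001, 0.001]
ft_force: [-6.8, -1.4, 16.5]
width: 0.0008
```

{"name": "apply_moves", "arguments": {
  "increments": [
    {"grip":255,"xyz":[0,0,-40],"rotation":[0,0,0]},
    {"grip":255,"xyz":[-20,0,-60],"rotation":[0,0,0]},
    {"grip":255,"xyz":[-60,0,-60],"rotation":[0,0,0]},
    {"grip":255,"xyz":[-86,0,-50],"rotation":[0,0,0]},
    {"grip":255,"xyz":[-86,0,-45],"rotation":[0,0,0]}
  ]
}}

```text
time: 12.65
ee_pos: [0.4902, 0.0326, 0.0767]
eef_rot: [0.742, 0.671, -0.001, 0.001]
ft_force: [-1.3, -0.1, -0.1]
width: 0.0006
```

Run:
```python
from h import *
info()
delta([.4896,.0338,.032],tool(DOWN,hd(84.7)))
c=cam("scene"); cv2.imwrite("pics/s9.png",cv2.resize(c["img"][110:280,240:420],None,fx=4,fy=3.5,interpolation=2))
```

```text
t 12.65 p [490.2  32.6  76.7] x [ 0.1    0.995 -0.003] z [-0.001 -0.003 -1.   ] w 0.6 F [-1.3 -0.1 -0.1] q [ 0.09  0.21 -0.28  1.97  0.07  0.98  1.25]
xyz [ 1.3 -0.7 44.7] rot [-0.   0.2 -0.4]
```

View pics/s9.png

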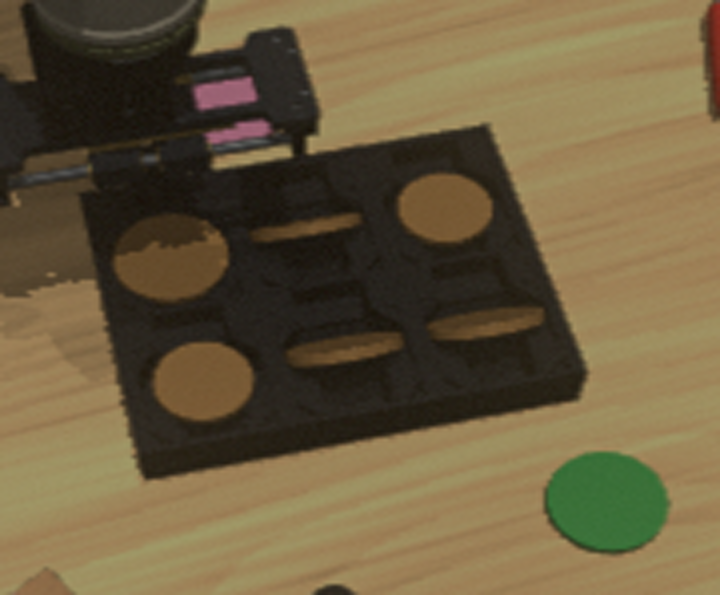

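B leans too (305,227). Pressing A, slightly less deep.

{"name": "apply_moves", "arguments": {
  "increments": [
    {"grip":255,"xyz":[1,-0.5,18],"rotation":[0,0,0]},
    {"grip":255,"xyz":[1,-0.5,32],"rotation":[0,0,0]},
    {"grip":255,"xyz":[1,-0.5,39],"rotation":[0,0,0]},
    {"grip":255,"xyz":[1,-0.5,44],"rotation":[0,0,0]},
    {"grip":255,"xyz":[1,-0.5,44.5],"rotation":[0,0,0]}
  ]
}}

```text
time: 13.32
ee_pos: [0.4896, 0.0354, 0.0319]
eef_rot: [0.741, 0.672, -0.002, 0.0]
ft_force: [-2.1, 0.3, 4.6]
width: 0.0003
```

{"name": "apply_moves", "arguments": {
  "increments": [
    {"grip":255,"xyz":[0,0,-50],"rotation":[0,0,0]},
    {"grip":255,"xyz":[0,-10,-100],"rotation":[0,0,0]},
    {"grip":180,"xyz":[0,-30,-150],"rotation":[0,0,10]},
    {"grip":180,"xyz":[0,-30,-150],"rotation":[0,0,20]},
    {"grip":180,"xyz":[0,-30,-150],"rotation":[0,0,30]}
  ]
}}

```text
time: 13.95
ee_pos: [0.4604, 0.0388, 0.1831]
eef_rot: [0.891, 0.454, -0.0, 0.001]
ft_force: [0.3, -0.2, 0.2]
width: 0.0213
```

Run:
```python
from h import *
info()
for n in ["scene","side"]:
    c=cam(n); cv2.imwrite(f"pics/a{n}.png",cv2.resize(c["img"][110:280,240:420] if n=="scene" else c["img"][160:280,260:400],None,fx=4.5,fy=3.5 if n=="scene" else 4.5,interpolation=2))
    W=c["W"];z=W[...,2];h=c["hsv"]
    m=(h[...,0]>8)&(h[...,0]<22)&(h[...,1]>90)&(W[...,0]>.45)&(W[...,0]<.7)&(W[...,1]<.24)&(W[...,1]>-.03)&(z>0.015)&(z<.08)
    for k,Ce in dict(A=[.5195,.031],B=[.527,.117],C=[.627,.108],D=[.635,.194]).items():
        q=W[m&(np.hypot(W[...,0]-Ce[0],W[...,1]-Ce[1])<.037)]
        if len(q)<8: continue
        # tray coords
        d=q[:,:2]-Ce; X=d@np.array([-.9957,.092]);Y=d@np.array([-.092,-.9957]);Z=q[:,2]-.034
        A=np.c_[X,Y,np.ones(len(X))]; co=np.linalg.lstsq(A,Z,rcond=None)[0]
        print(n,k,len(q),"X",X.min().round(3),X.max().round(3),"Y",np.percentile(Y,[2,50,98]).round(3),"Z",Z.min().round(3),Z.max().round(3),"plane",co.round(3),"deg",np.degrees(np.arctan(np.hypot(*co[:2]))).round(1))
```

```text
t 13.95 p [460.4  38.8 183.1] x [ 0.587  0.81  -0.002] z [ 0.001 -0.003 -1.   ] w 21.3 F [ 0.3 -0.2  0.2] q [ 0.09  0.02 -0.28  1.92  0.01  1.2   0.75]
scene A 207 X -0.021 0.036 Y [-0.034  0.006  0.034] Z -0.018 0.035 plane [-0.748 -0.038  0.012] deg 36.8
scene B 182 X -0.022 0.036 Y [-0.032  0.005  0.033] Z -0.019 0.034 plane [-0.816  0.051  0.011] deg 39.3
scene C 242 X -0.023 0.036 Y [-0.032  0.001  0.032] Z -0.019 0.034 plane [-0.862  0.035  0.012] deg 40.8
scene D 259 X -0.026 0.036 Y [-0.03   0.002  0.033] Z -0.019 0.034 plane [-0.756  0.089  0.011] deg 37.3
side A 302 X -0.032 0.03 Y [-0.032  0.     0.03 ] Z -0.019 0.034 plane [-0.932 -0.063  0.015] deg 43.1
side B 339 X -0.029 0.028 Y [-0.033 -0.     0.03 ] Z -0.019 0.035 plane [-1.132 -0.006  0.016] deg 48.5
side C 321 X -0.036 0.03 Y [-0.032  0.     0.031] Z -0.019 0.033 plane [-0.962 -0.028  0.015] deg 43.9
side D 364 X -0.032 0.03 Y [-0.032  0.001  0.032] Z -0.019 0.032 plane [-1.007 -0.028  0.015] deg 45.2
```

View pics/aside.png

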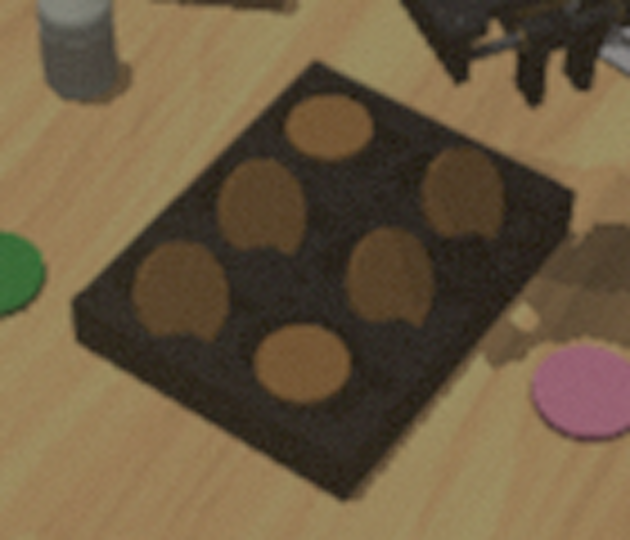

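All four large discs lean; the small ones lie flat at (330,127) and (303,363) in the crop. Next, a robust fit of the upper faces.

```bash
cat > fitd.py <<'E'
from h import *
from scipy.optimize import least_squares
CE=dict(A=[.5195,.031],B=[.527,.117],C=[.627,.108],D=[.635,.194])
UX=np.array([-.9957,.092]);UY=np.array([-.092,-.9957])
def fit(c,k):
    W=c["W"];z=W[...,2];h=c["hsv"];Ce=CE[k]
    m=(h[...,0]>8)&(h[...,0]<22)&(h[...,1]>90)&(z>0.02)&(z<.08)&(np.hypot(W[...,0]-Ce[0],W[...,1]-Ce[1])<.034)
    m=cv2.erode(m.astype(np.uint8),np.ones((3,3)))>0
    q=W[m]; d=q[:,:2]-Ce; X=d@UX;Y=d@UY;Z=q[:,2]-.034
    f=lambda p:(X*np.sin(p[0])+Z*np.cos(p[0])-p[1])*1000
    s=least_squares(f,[np.radians(50),.01],loss="soft_l1",f_scale=1.)
    return np.degrees(s.x[0]),s.x[1]*1000,len(q),np.median(abs(s.fun)),Z.max()*1000,np.median(Y)*1000
E
python3 - <<'E'
from fitd import *
for n in ["side","scene"]:
    c=cam(n)
    for k in CE: print(n,k,np.round(fit(c,k),1))
E
```

```text
side A [ 54.   11.5 174.    1.4  33.2  -3.5]
side B [ 55.3  10.2 219.    1.5  32.9  -1.3]
side C [ 55.9  11.  203.    1.4  32.5  -0.4]
side D [ 53.9  11.  233.    1.6  32.4  -2.5]
scene A [65.8  2.1 65.   1.4 34.8  1. ]
scene B [66.6  1.1 61.   1.5 33.4  4.9]
scene C [50.2 10.9 94.   1.1 33.7 -0.5]
scene D [ 49.3  10.6 119.    1.1  32.7   4.6]
```

```bash
cat >> fitd.py <<'E'
def grasp(k,th=54.,s=24.,off=6.9,back=0.):
    t=np.radians(th); U=np.r_[UX,0]; Zh=np.array([0,0,1.])
    e=-np.cos(t)*U+np.sin(t)*Zh; n=np.sin(t)*U+np.cos(t)*Zh
    p=np.r_[CE[k],.034]+(off*n+(s+back)*e)/1000
    return p,tool(-e,-n)
E
python3 - <<'E'
from fitd import *
p,Rm=grasp("D",back=70); print(p,Rm.round(2)); delta(p,Rm); delta([.62,.18,.2],tool(DOWN,hd(-5.3)))
E
```

```text
[0.68445602 0.1894304  0.11410332] [[ 0.81 -0.09 -0.59]
 [-0.07 -1.    0.05]
 [-0.59 -0.   -0.81]]
xyz [252.9  95.8  67.3] rot [ 18.9 -32.5  57.8]
xyz [207.7  48.7 -18.5] rot [ 0.1  0.1 59.9]
```

{"name": "apply_moves", "arguments": {
  "increments": [
    {"grip":180,"xyz":[45,10,-40],"rotation":[0,0,10.5]},
    {"grip":180,"xyz":[90,20,-60],"rotation":[0,0,21]},
    {"grip":180,"xyz":[130,35,-60],"rotation":[0,0,31.5]},
    {"grip":180,"xyz":[175,45,-60],"rotation":[0,0,42]},
    {"grip":180,"xyz":[220,60,-60],"rotation":[0,0,52]}
  ]
}}

```text
time: 14.78
ee_pos: [0.6375, 0.1847, 0.2412]
eef_rot: [1.0, 0.022, -0.001, 0.001]
ft_force: [-0.3, 0.1, 0.9]
width: 0.0252
```

Run:
```python
from fitd import *
info()
p,Rm=grasp("D",back=70); delta(p,Rm); p,Rm=grasp("D",back=120);delta(p,Rm)
```

```text
t 14.78 p [637.5 184.7 241.2] x [ 0.999  0.044 -0.002] z [-0.002 -0.003 -1.   ] w 25.2 F [-0.3  0.1  0.9] q [-0.16  0.43 -0.27  1.32  0.11  1.41 -0.38]
xyz [ 47.4  -3.  127. ] rot [  2.6 -35.9   7.5]
xyz [76.4  1.1 86.5] rot [  2.6 -35.9   7.5]
```

{"name": "apply_moves", "arguments": {
  "increments": [
    {"grip":180,"xyz":[20,0,20],"rotation":[0.7,-9,2]},
    {"grip":180,"xyz":[40,0,40],"rotation":[1.3,-18,4]},
    {"grip":180,"xyz":[60,1,60],"rotation":[2,-27,6]},
    {"grip":180,"xyz":[76,1,86],"rotation":[2.6,-36,7.5]},
    {"grip":180,"xyz":[76,1,86],"rotation":[2.6,-36,7.5]}
  ]
}}

```text
time: 15.4
ee_pos: [0.6891, 0.1833, 0.1407]
eef_rot: [0.956, -0.048, -0.289, -0.024]
ft_force: [-0.1, 0.2, -0.3]
width: 0.0258
```

Run:
```python
from fitd import *
info()
p,Rm=grasp("D",back=40); delta(p,Rm)
c=cam("side"); print(np.round(fit(c,"D"),1)); cv2.imwrite("pics/s10.png",c["img"])
c=cam("wrist"); cv2.imwrite("pics/w10.png",c["img"])
```

```text
t 15.4 p [689.1 183.3 140.7] x [ 0.829 -0.078 -0.554] z [-0.55   0.073 -0.832] w 25.8 F [-0.1  0.2 -0.3] q [-0.27  1.11  0.14  0.53 -0.33  2.06 -0.34]
xyz [ 9.2 -4.5 55.1] rot [-1.3 -2.3 -0. ]
[ 5.43e+01  1.11e+01  2.33e+02  1.40e+00  3.58e+01 -2.00e-01]
```

View pics/s10.png

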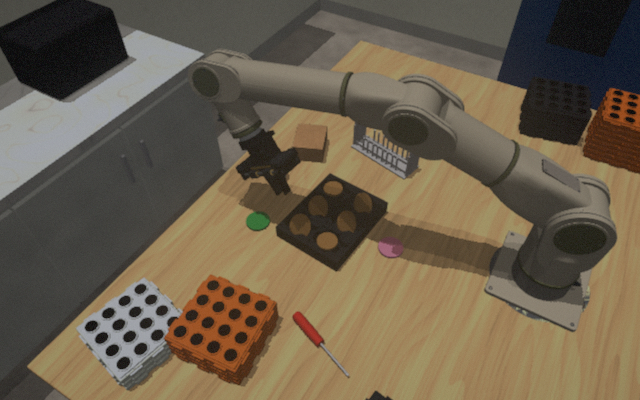

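View pics/w10.png

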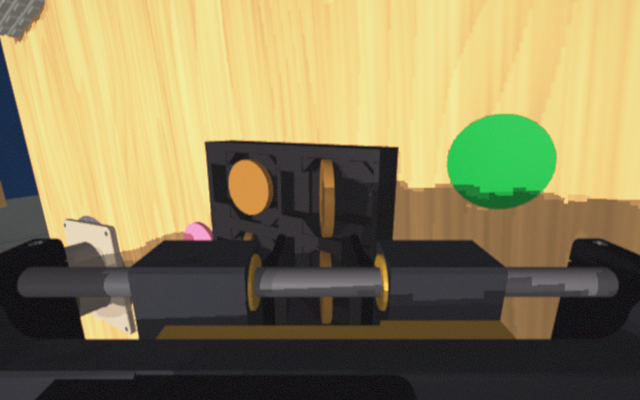

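Run:
```python
from fitd import *
c=cam("wrist"); s,M=st()
print("TCP",proj(c,s["ee_pos"]),"tip",proj(c,s["ee_pos"]+M[:,2]*.008),"TCP+60z",proj(c,s["ee_pos"]+M[:,2]*.06))
p,Rm=grasp("D"); print("graspD",proj(c,p)); e=-Rm[:,2]; print("D edge",proj(c,p+e*.005)); print("cam pos",-c["Rm"].T@c["t"])
p,Rm=grasp("C"); print("graspC",proj(c,p))
# bottle, carton
c=cam("scene"); W=c["W"];z=W[...,2]
k=(z>.1)&(z<.125)&(W[...,0]>.6)&(W[...,0]<.95)&(abs(W[...,1])<.15); print("bottle",np.median(W[k],0))
k=(z>.055)&(z<.065)&(W[...,0]>.6)&(W[...,0]<.95)&(W[...,1]<.02)&(W[...,1]>-.25); q=W[k]; print("carton",cv2.minAreaRect((q[:,:2]*1000).astype(np.float32)))
```

```text
TCP [316.29495428 259.82729128] tip [316.37882925 253.42438577] TCP+60z [316.78293328 222.57561218]
graspD [328.10521809 203.04493922]
D edge [328.61864553 204.52333873]
cam pos [0.78104373 0.24454415 0.27695417]
graspC [327.23062695 296.36060843]
bottle [0.81671077 0.03595477 0.11952893]
carton ((777.2020263671875, -141.3693389892578), (313.27294921875, 153.93600463867188), 47.80377197265625)
```

Projection agrees: D's edge sits at column 328, row 203, needing +9 mm along tool x. Moving in to 40 mm back first.

{"name": "apply_moves", "arguments": {
  "increments": [
    {"grip":180,"xyz":[9,-4,15],"rotation":[-1.3,0,0]},
    {"grip":180,"xyz":[9,-4,40],"rotation":[-1.3,0,0]},
    {"grip":180,"xyz":[9,-4.5,55],"rotation":[-1.3,0,0]},
    {"grip":180,"xyz":[9,-4.5,55],"rotation":[-1.3,0,0]}
  ]
}}

```text
time: 16.1
ee_pos: [0.6683, 0.1929, 0.0987]
eef_rot: [0.958, -0.043, -0.283, -0.014]
ft_force: [0.3, -1.3, -0.2]
width: 0.0251
```

Run:
```python
from fitd import *
info()
p,Rm=grasp("D"); delta(p,Rm)
c=cam("side"); cv2.imwrite("pics/s11.png",cv2.resize(c["img"][120:270,200:400],None,fx=4,fy=4,interpolation=2))
c=cam("wrist"); cv2.imwrite("pics/w11.png",c["img"]); print(proj(c,p))
```

```text
t 16.1 p [668.3 192.9  98.7] x [ 0.836 -0.075 -0.544] z [-0.541  0.051 -0.839] w 25.1 F [ 0.3 -1.3 -0.2] q [-0.3   1.06  0.13  0.71 -0.3   1.92 -0.32]
xyz [ 1.7  2.1 48. ] rot [-0.1 -3.1  0.1]
[320.01668057 229.74963603]
```

View pics/w11.png

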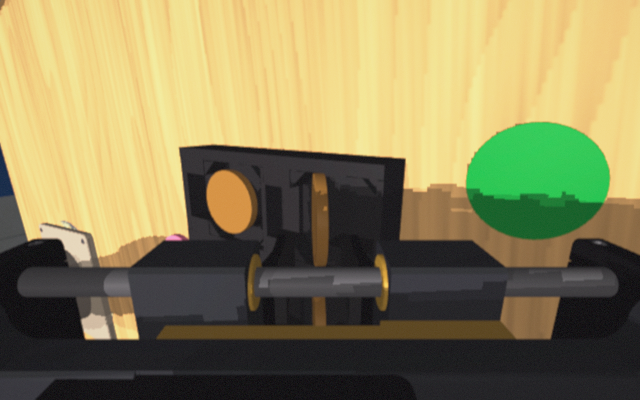

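View pics/s11.png

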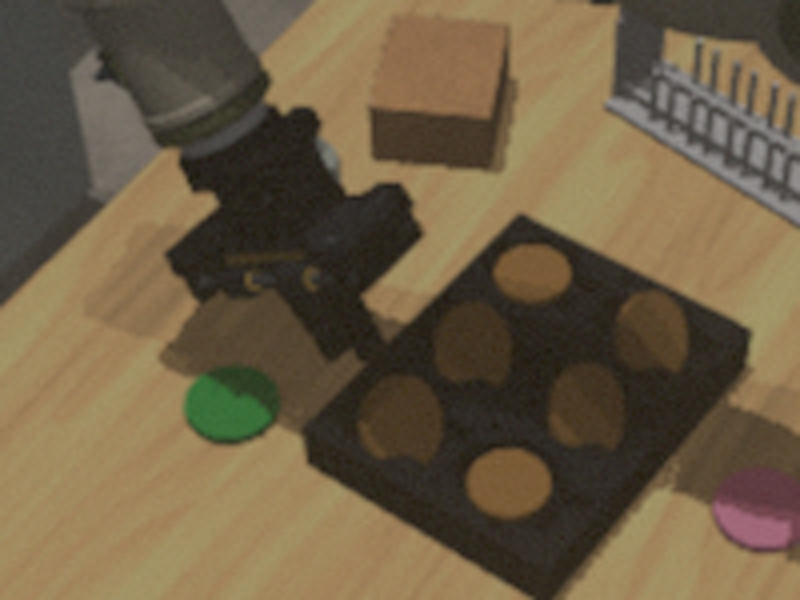

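Disc D's rim is at column ~320 against the tool axis at 316, which fits +2 mm. Going in.

{"name": "apply_moves", "arguments": {
  "increments": [
    {"grip":180,"xyz":[2,2,15],"rotation":[0,-3,0]},
    {"grip":180,"xyz":[2,2,30],"rotation":[0,-3,0]},
    {"grip":180,"xyz":[2,2,42],"rotation":[0,-3,0]},
    {"grip":180,"xyz":[2,2,47],"rotation":[0,-3,0]},
    {"grip":180,"xyz":[2,2,47],"rotation":[0,-3,0]}
  ]
}}

```text
time: 16.82
ee_pos: [0.646, 0.1927, 0.0598]
eef_rot: [0.951, -0.043, -0.307, -0.015]
ft_force: [0.1, -0.2, 0.4]
width: 0.0255
```

Run:
```python
from fitd import *
info()
p,Rm=grasp("D"); delta(p,Rm)
```

```text
t 16.82 p [646.  192.7  59.8] x [ 0.808 -0.073 -0.585] z [-0.582  0.056 -0.811] w 25.5 F [ 0.1 -0.2  0.4] q [-0.31  1.07  0.13  0.8  -0.3   1.88 -0.31]
xyz [-0.7 -0.2  3.3] rot [-0.1 -0.2  0.1]
```

{"name": "apply_moves", "arguments": {
  "increments": [
    {"grip":180,"xyz":[-0.5,0,3],"rotation":[0,0,0]},
    {"grip":255,"xyz":[-0.5,0,3],"rotation":[0,0,0]},
    {"grip":255,"xyz":[-0.5,0,3],"rotation":[0,0,0]},
    {"grip":255,"xyz":[-0.5,0,3],"rotation":[0,0,0]},
    {"grip":255,"xyz":[-0.5,0,3],"rotation":[0,0,0]}
  ],
  "squeeze": 30
}}

```text
time: 17.45
ee_pos: [0.644, 0.193, 0.0577]
eef_rot: [0.951, -0.043, -0.307, -0.015]
ft_force: [1.2, -0.7, 0.4]
width: 0.0076
```

Run:
```python
from fitd import *
info()
c=cam("wrist"); cv2.imwrite("pics/w12.png",c["img"])
```

```text
t 17.45 p [644.  193.   57.7] x [ 0.808 -0.073 -0.584] z [-0.582  0.056 -0.812] w 7.6 F [ 1.2 -0.7  0.4] q [-0.31  1.06  0.13  0.81 -0.3   1.87 -0.3 ]
```

View pics/w12.png

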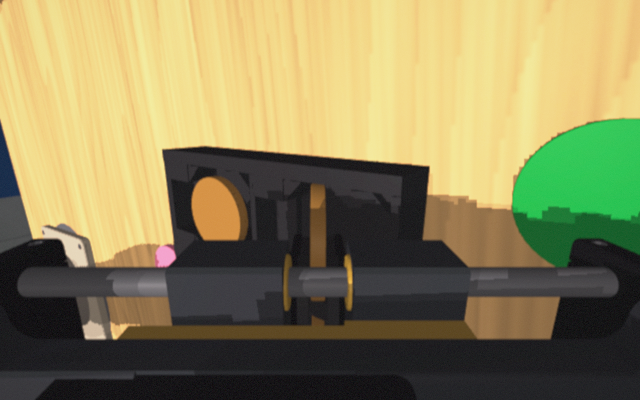

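Disc D is between the pads (width 7.6 mm). Withdrawing along the slope.

{"name": "apply_moves", "arguments": {
  "increments": [
    {"grip":255,"xyz":[0,0,-20],"rotation":[0,0,0]},
    {"grip":255,"xyz":[0,0,-50],"rotation":[0,0,0]},
    {"grip":255,"xyz":[0,0,-90],"rotation":[0,0,0]},
    {"grip":255,"xyz":[-50,0,-125],"rotation":[0,9,0]},
    {"grip":255,"xyz":[-80,0,-160],"rotation":[0,18,0]}
  ]
}}

```text
time: 18.12
ee_pos: [0.6727, 0.19, 0.232]
eef_rot: [0.987, -0.045, -0.154, -0.008]
ft_force: [1.5, 1.4, 1.1]
width: 0.0077
```

Run:
```python
from fitd import *
info()
for n in ["scene","side"]:
    c=cam(n); W=c["W"]; z=W[...,2]
    roi=(W[...,1]<-0.15)&(W[...,1]>-0.285)&(W[...,0]>0.43)&(W[...,0]<.70)
    k=roi&(z>0.098)&(z<0.11); q=W[k][:,:2]*1000; print(n,len(q),cv2.minAreaRect(q.astype(np.float32)))
    for s in (q[:,0]<560,q[:,0]>560):
      if s.sum()>5: print(s.sum(),q[s].mean(0).round(1),cv2.minAreaRect(q[s].astype(np.float32)))
cv2.imwrite("pics/s12.png",c["img"])
delta([.62,-.235,.22],tool(DOWN,hd(-13.2)))
```

```text
t 18.12 p [672.7 190.  232. ] x [ 0.949 -0.086 -0.304] z [-0.303  0.03  -0.953] w 7.7 F [1.5 1.4 1.1] q [-0.28  0.75 -0.    0.87 -0.12  1.8  -0.39]
scene 153 ((561.6868286132812, -221.11996459960938), (54.904815673828125, 228.99761962890625), 76.75900268554688)
69 [ 455.8 -196.3] ((455.3466491699219, -196.21116638183594), (54.97126770019531, 8.94625186920166), 75.07217407226562)
84 [ 669.7 -245.8] ((669.4928588867188, -246.11349487304688), (54.145240783691406, 7.668124198913574), 76.75900268554688)
side 59 ((560.1803588867188, -220.2694091796875), (57.620262145996094, 228.76422119140625), 76.92840576171875)
31 [ 452.1 -195.2] ((453.0729064941406, -195.72140502929688), (54.31366729736328, 8.996012687683105), 76.92840576171875)
28 [ 666.3 -244.6] ((666.3606567382812, -244.97132873535156), (57.65940475463867, 10.109441757202148), 74.61415100097656)
xyz [ -7.3 429.8  25.4] rot [ 0.6 16.7  8.1]
```

View pics/s12.png

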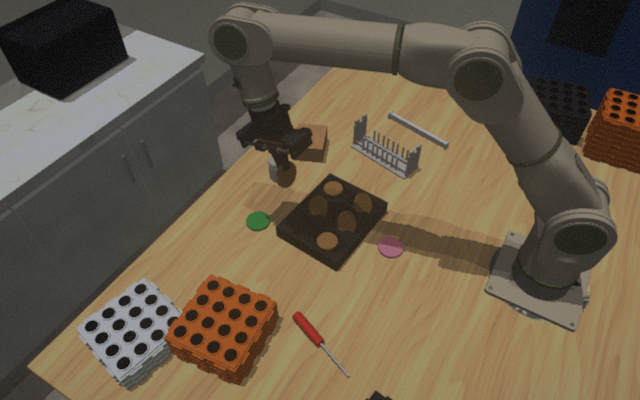

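Disc D hangs from the gripper at (285,172). Carry it to the far slot (+60 mm).

{"name": "apply_moves", "arguments": {
  "increments": [
    {"grip":255,"xyz":[0,50,0],"rotation":[0,6,2]},
    {"grip":255,"xyz":[-2,105,5],"rotation":[0,12,4]},
    {"grip":255,"xyz":[-4,160,10],"rotation":[0.6,17,6]},
    {"grip":255,"xyz":[-5,215,12],"rotation":[0.6,17,8]},
    {"grip":255,"xyz":[-6,275,15],"rotation":[0.6,17,8]}
  ]
}}

```text
time: 18.85
ee_pos: [0.6372, -0.0822, 0.2314]
eef_rot: [0.993, -0.114, 0.002, -0.0]
ft_force: [0.8, -1.3, -1.6]
width: 0.0077
```

```bash
cat >> h.py <<'E'
RC=np.array([.561,-.2208]); RH=-13.1
def slot(x,z,dx=0,dy=0):
    u=hd(RH)[:2]; v=np.array([-u[1],u[0]]); p=RC+u*(x+dx)/1000+v*dy/1000; return np.r_[p,z]
E
python3 - <<'E'
from h import *
info()
delta(slot(60,.2),tool(DOWN,hd(RH)))
E
```

```text
t 18.85 p [637.2 -82.2 231.4] x [ 0.974 -0.226  0.005] z [ 0.005 -0.    -1.   ] w 7.7 F [ 0.8 -1.3 -1.6] q [-0.03  0.36  0.11  1.42 -0.04  1.35 -0.14]
xyz [ 17.  152.3  31.3] rot [-0.1 -0.3  0. ]
```

{"name": "apply_moves", "arguments": {
  "increments": [
    {"grip":255,"xyz":[6,55,0],"rotation":[0,0,0]},
    {"grip":255,"xyz":[12,110,0],"rotation":[0,0,0]},
    {"grip":255,"xyz":[17,152,10],"rotation":[0,-0.3,0]},
    {"grip":255,"xyz":[17,152,31],"rotation":[0,-0.3,0]},
    {"grip":255,"xyz":[17,152,31],"rotation":[0,-0.3,0]}
  ]
}}

```text
time: 19.48
ee_pos: [0.6184, -0.2338, 0.1985]
eef_rot: [0.993, -0.114, -0.002, -0.001]
ft_force: [0.9, 1.3, -1.6]
width: 0.0073
```

Run:
```python
from h import *
info()
delta(slot(60,.2),tool(DOWN,hd(RH)))
c=cam("wrist"); cv2.imwrite("pics/w13.png",c["img"])
for n in ["side","scene"]:
    c=cam(n); W=c["W"]; h=c["hsv"]
    m=(h[...,0]>8)&(h[...,0]<22)&(h[...,1]>90)&(W[...,2]>.1)&(W[...,2]<.22)&(np.hypot(W[...,0]-.62,W[...,1]+.235)<.06)
    q=W[m]; print(n,len(q), np.percentile(q,[2,50,98],axis=0).round(4) if len(q) else None)
    v,u=np.where(m); 
    cv2.imwrite(f"pics/x13{n}.png",cv2.resize(c["img"][60:200,320:480] if n=="side" else c["img"][100:300,100:300],None,fx=4,fy=4 if n=="side" else 3,interpolation=2))
```

```text
t 19.48 p [ 618.4 -233.8  198.5] x [ 0.974 -0.227 -0.005] z [-0.004  0.003 -1.   ] w 7.3 F [ 0.9  1.3 -1.6] q [ 0.17  0.43  0.17  1.4  -0.08  1.32  0.12]
xyz [ 1.1  0.3 -1.6] rot [-0.1  0.3 -0. ]
side 228 [[ 0.6035 -0.2619  0.1432]
 [ 0.6157 -0.2247  0.1775]
 [ 0.6305 -0.1979  0.2158]]
scene 321 [[ 0.62   -0.2441  0.1445]
 [ 0.626  -0.2178  0.1758]
 [ 0.6329 -0.1993  0.207 ]]
```

View pics/w13.png

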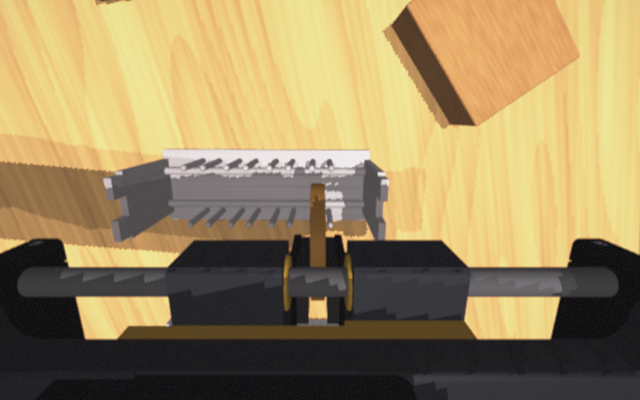

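View pics/x13side.png

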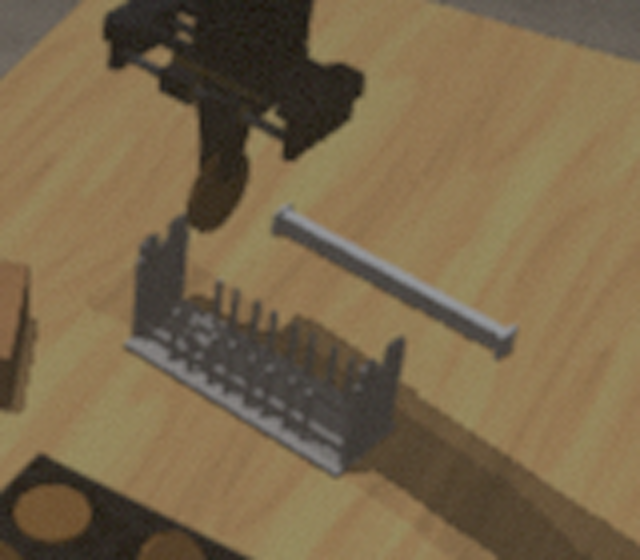

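View pics/x13scene.png

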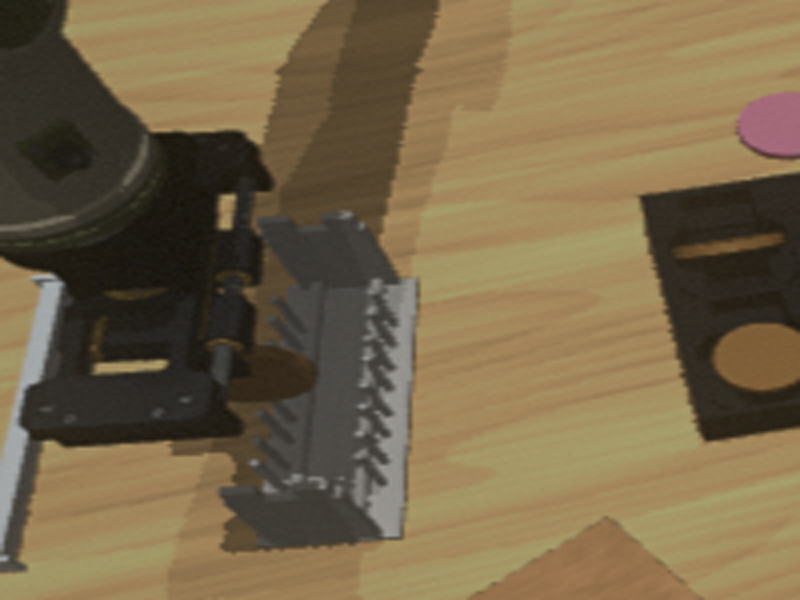

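Disc D hangs over the far slot; keeper lies undisturbed at right in the side crop. I'll overlay predicted pin tops on the pictures to verify the slot position.

```bash
cat > ov.py <<'E'
from h import *
def ov(n,fn,box,fx,discx=None):
    c=cam(n); im=cv2.resize(c["img"][box[0]:box[1],box[2]:box[3]],None,fx=fx,fy=fx,interpolation=cv2.INTER_NEAREST)
    for sx in (-60,-20,20,60):
        for o in (-9,9):
            for y in (-28,28):
                a=proj(c,slot(sx+o,.066,0,y)); cv2.circle(im,tuple(int(t) for t in ((a-[box[2],box[0]]+.5)*fx)),3,(0,0,255),1)
    for x in (-113,113,-107,107):
        for y in (-30,30):
            a=proj(c,slot(x,.106,0,y)); cv2.circle(im,tuple(int(t) for t in ((a-[box[2],box[0]]+.5)*fx)),3,(255,0,0),1)
    cv2.imwrite(fn,im)
E
python3 - <<'E'
from ov import *
ov("wrist","pics/o1.png",(130,250,90,410),2.5)
ov("scene","pics/o2.png",(160,290,150,220),4.5)
ov("side","pics/o3.png",(105,190,345,430),6)
E
```

```text
(no output)
```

View pics/o1.png

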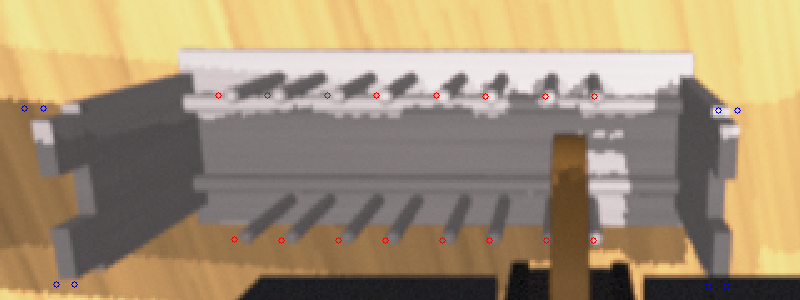

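View pics/o2.png

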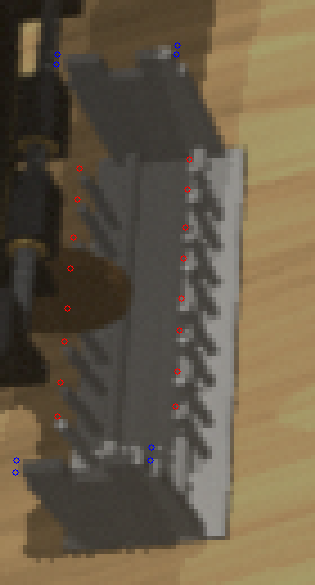

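View pics/o3.png

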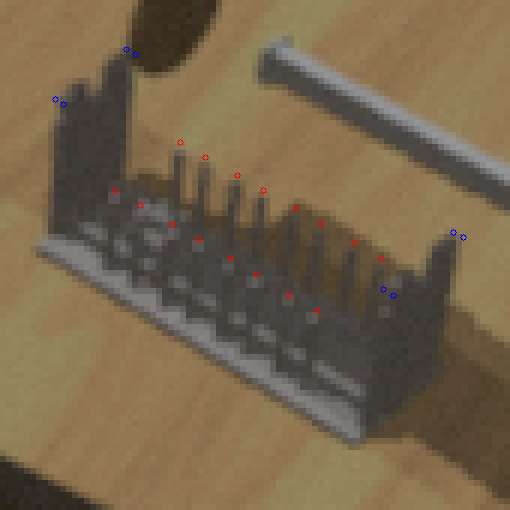

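Run:
```python
from h import *
c=cam("wrist"); W=c["W"].copy(); z=W[...,2]
u=hd(RH)[:2]; v=np.array([-u[1],u[0]])
X=(W[...,:2]-RC)@u*1000; Y=(W[...,:2]-RC)@v*1000
roi=(abs(X)<120)&(abs(Y)<45)&(z>.002)
vv,uu=np.where(roi&(z>.09)&(z<.12))
for s in (X<-90,X>90):
    k=roi&s&(z>.085)&(z<.12); print("plate X",np.percentile(X[k],[2,50,98]).round(1),"Y",np.percentile(Y[k],[1,50,99]).round(1),"z",np.percentile(z[k],[90,99]).round(4),k.sum())
for y0 in (28,-28):
  for x0 in (-69,-51,-29,-11,11,29,51,69):
    k=roi&(abs(X-x0)<8)&(abs(Y-y0)<8)&(z>.035)&(z<.075)
    if k.sum()>2:
        zt=np.percentile(z[k],97); kk=k&(z>zt-.006); print(y0,x0,k.sum(),"ztop",zt.round(4),"X",X[kk].mean().round(1),"Y",Y[kk].mean().round(1))
```

```text
plate X [-111.7 -106.4 -105.2] Y [-29.6   0.   27.6] z [0.1061 0.107 ] 1270
plate X [107.8 109.7 113.8] Y [-29.1  -0.2  27.5] z [0.1064 0.1072] 714
28 -69 90 ztop 0.0599 X -67.0 Y 26.5
28 -51 82 ztop 0.0604 X -49.2 Y 26.4
28 -29 73 ztop 0.0604 X -27.2 Y 26.4
28 -11 67 ztop 0.0603 X -9.3 Y 26.2
28 11 61 ztop 0.0602 X 12.6 Y 26.3
28 29 55 ztop 0.0605 X 30.3 Y 26.3
28 51 50 ztop 0.0603 X 52.1 Y 26.4
28 69 50 ztop 0.0602 X 70.1 Y 26.2
-28 -69 90 ztop 0.0603 X -67.1 Y -29.0
-28 -51 79 ztop 0.0603 X -49.1 Y -29.2
-28 -29 78 ztop 0.0602 X -27.3 Y -29.3
-28 -11 74 ztop 0.0602 X -9.5 Y -29.3
-28 11 70 ztop 0.0612 X 12.3 Y -29.4
-28 29 67 ztop 0.0597 X 30.3 Y -29.4
-28 51 33 ztop 0.0598 X 50.9 Y -29.4
-28 69 51 ztop 0.0609 X 70.3 Y -29.5
```

```bash
sed -i 's/^RC=.*/RC=np.array([.561,-.2208])+ (hd(-13.1)*.0012)[:2]-(hd(76.9)*.0012)[:2]; RH=-13.1/' h.py
python3 - <<'E'
from h import *
print(RC); s,M=st()
u=hd(RH)[:2]; v=np.array([-u[1],u[0]])
print("TCP in rack",((s["ee_pos"][:2]-RC)@u*1000).round(2),((s["ee_pos"][:2]-RC)@v*1000).round(2))
for n in ["wrist","side","scene"]:
    c=cam(n); W=c["W"]; z=W[...,2];h=c["hsv"]
    X=(W[...,:2]-RC)@u*1000; Y=(W[...,:2]-RC)@v*1000
    m=(h[...,0]>8)&(h[...,0]<22)&(h[...,1]>90)&(z>.1)&(z<.25)&(abs(X-60)<25)&(abs(Y)<45)
    m=cv2.morphologyEx(m.astype(np.uint8),cv2.MORPH_OPEN,np.ones((3,3)))>0
    print(n,m.sum(),"X",np.percentile(X[m],[2,10,50,90,98]).round(1),"Y",np.percentile(Y[m],[2,50,98]).round(1),"z",np.percentile(z[m],[1,50,99]).round(4))
delta(slot(60,.2),tool(DOWN,hd(RH)))
E
```

```text
[ 0.56189679 -0.22224075]
TCP in rack 59.13 1.97
wrist 1327 X [54.6 55.3 58.4 61.5 62.4] Y [-22.5  19.1  36.1] z [0.1761 0.2038 0.2129]
side 190 X [45.3 50.6 53.4 56.4 61.4] Y [-29.8  11.5  36.9] z [0.1398 0.173  0.2038]
scene 293 X [56.  59.  61.9 63.  67.8] Y [-7.6 18.  36.1] z [0.1428 0.1749 0.206 ]
xyz [1.1 1.6 0.7] rot [-0.1  0.   0. ]
```

Pins measured at z = 60 mm; correction of +1.1 mm in x applied. Descend.

{"name": "apply_moves", "arguments": {
  "increments": [
    {"grip":255,"xyz":[1,1.5,20],"rotation":[0,0,0]},
    {"grip":255,"xyz":[1,1.5,50],"rotation":[0,0,0]},
    {"grip":255,"xyz":[1,1.5,65],"rotation":[0,0,0]},
    {"grip":255,"xyz":[1,1.5,65],"rotation":[0,0,0]}
  ]
}}

```text
time: 20.48
ee_pos: [0.6194, -0.2354, 0.134]
eef_rot: [0.994, -0.114, -0.001, -0.001]
ft_force: [-0.7, 0.4, -0.8]
width: 0.0078
```

Run:
```python
from h import *
info()
delta(slot(60,.08),tool(DOWN,hd(RH)))
c=cam("wrist"); cv2.imwrite("pics/w14.png",c["img"])
```

```text
t 20.48 p [ 619.4 -235.4  134. ] x [ 0.974 -0.226 -0.003] z [-0.003  0.002 -1.   ] w 7.8 F [-0.7  0.4 -0.8] q [ 0.17  0.48  0.17  1.48 -0.08  1.2   0.12]
xyz [ 1.1  0.3 54. ] rot [-0.1  0.2  0. ]
```

View pics/w14.png

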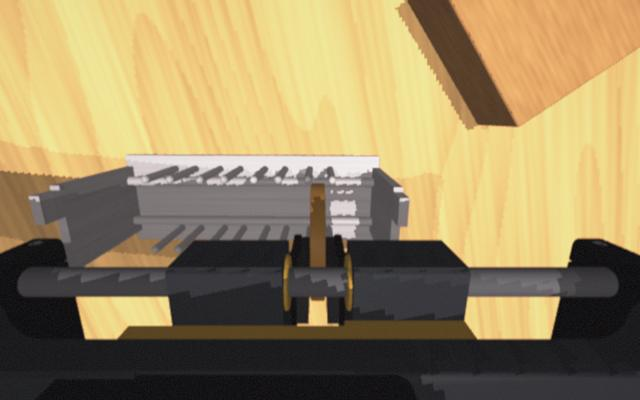

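{"name": "apply_moves", "arguments": {
  "increments": [
    {"grip":255,"xyz":[1,0,12],"rotation":[0,0,0]},
    {"grip":255,"xyz":[1,0,24],"rotation":[0,0,0]},
    {"grip":255,"xyz":[1,0,36],"rotation":[0,0,0]},
    {"grip":255,"xyz":[1,0,46],"rotation":[0,0,0]}
  ]
}}

```text
time: 21.02
ee_pos: [0.6209, -0.2357, 0.0883]
eef_rot: [0.994, -0.114, -0.001, -0.001]
ft_force: [-0.7, -0.9, -0.6]
width: 0.0074
```

Run:
```python
from h import *
info()
delta(slot(60,.078),tool(DOWN,hd(RH)))
from ov import *
c=cam("wrist"); cv2.imwrite("pics/w14.png",cv2.resize(c["img"][130:340,100:430],None,fx=2.4,fy=2.4,interpolation=0))
```

```text
t 21.02 p [ 620.9 -235.7   88.3] x [ 0.974 -0.226 -0.002] z [-0.001  0.001 -1.   ] w 7.4 F [-0.7 -0.9 -0.6] q [ 0.18  0.52  0.16  1.51 -0.09  1.11  0.13]
xyz [-0.5  0.2 10.3] rot [-0.1  0.1  0. ]
```

View pics/w14.png

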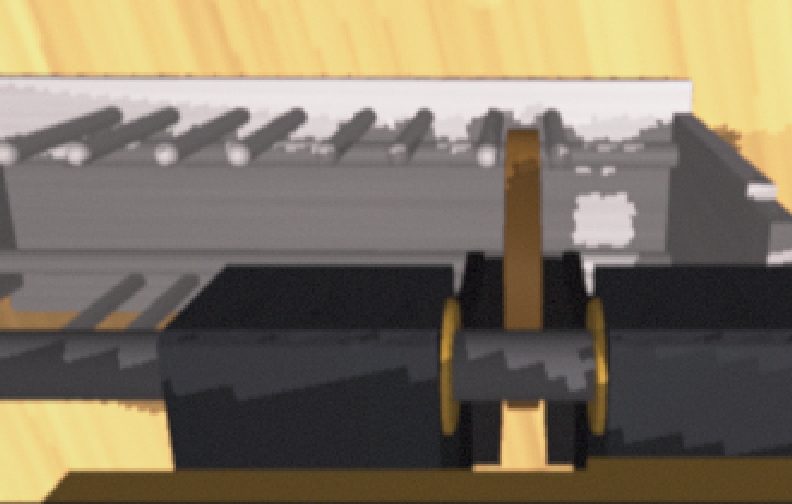

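Disc sits between the last pin pair (pins at ~490 and ~553, disc 503–540 in the crop), with no side force. Lowering until it touches.

{"name": "apply_moves", "arguments": {
  "increments": [
    {"grip":255,"xyz":[-0.5,0,4],"rotation":[0,0,0]},
    {"grip":255,"xyz":[-0.5,0,7],"rotation":[0,0,0]},
    {"grip":255,"xyz":[-0.5,0,9],"rotation":[0,0,0]}
  ]
}}

```text
time: 21.45
ee_pos: [0.6198, -0.2354, 0.0781]
eef_rot: [0.994, -0.114, -0.001, -0.001]
ft_force: [0.8, -0.6, -1.4]
width: 0.0075
```

Run:
```python
from h import *
info()
```

```text
t 21.45 p [ 619.8 -235.4   78.1] x [ 0.974 -0.226 -0.003] z [-0.003  0.002 -1.   ] w 7.5 F [ 0.8 -0.6 -1.4] q [ 0.18  0.53  0.16  1.52 -0.09  1.1   0.13]
```

{"name": "apply_moves", "arguments": {
  "increments": [
    {"grip":255,"xyz":[0,0,2],"rotation":[0,0,0]},
    {"grip":255,"xyz":[0,0,3],"rotation":[0,0,0]}
  ]
}}

```text
time: 21.7
ee_pos: [0.6199, -0.2354, 0.0751]
eef_rot: [0.994, -0.114, -0.001, -0.001]
ft_force: [0.1, 0.2, -1.9]
width: 0.0078
```

Run:
```python
from h import *
info()
```

```text
t 21.7 p [ 619.9 -235.4   75.1] x [ 0.974 -0.226 -0.003] z [-0.002  0.002 -1.   ] w 7.8 F [ 0.1  0.2 -1.9] q [ 0.18  0.53  0.16  1.52 -0.09  1.09  0.13]
```

{"name": "apply_moves", "arguments": {
  "increments": [
    {"grip":255,"xyz":[0,0,2],"rotation":[0,0,0]},
    {"grip":255,"xyz":[0,0,3],"rotation":[0,0,0]}
  ]
}}

```text
time: 21.95
ee_pos: [0.6206, -0.236, 0.0742]
eef_rot: [0.993, -0.114, -0.0, -0.0]
ft_force: [-5.3, 1.0, 17.2]
width: 0.0077
```

Run:
```python
from h import *
info()
c=cam("side"); cv2.imwrite("pics/s15.png",cv2.resize(c["img"][60:200,320:480],None,fx=5,fy=4,interpolation=2))
```

```text
t 21.95 p [ 620.6 -236.    74.2] x [ 0.974 -0.226 -0.001] z [-0.     0.001 -1.   ] w 7.7 F [-5.3  1.  17.2] q [ 0.18  0.54  0.16  1.53 -0.09  1.09  0.13]
```

View pics/s15.png

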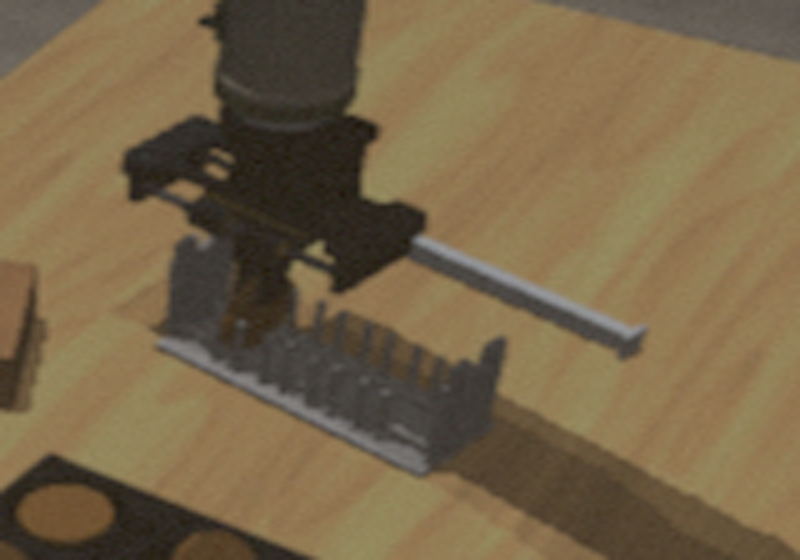

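Contact at TCP z 74.5 mm fits the seated height. Release and retreat.

{"name": "apply_moves", "arguments": {
  "increments": [
    {"grip":255,"xyz":[0,0,-1],"rotation":[0,0,0]},
    {"grip":180,"xyz":[0,0,-1],"rotation":[0,0,0]},
    {"grip":180,"xyz":[0,0,-1],"rotation":[0,0,0]},
    {"grip":180,"xyz":[0,0,-15],"rotation":[0,0,0]},
    {"grip":180,"xyz":[0,0,-50],"rotation":[0,0,0]}
  ]
}}

```text
time: 22.62
ee_pos: [0.6197, -0.2357, 0.1239]
eef_rot: [0.993, -0.114, -0.002, -0.001]
ft_force: [0.7, 0.4, 1.3]
width: 0.025
```

Run:
```python
from fitd import *
info()
c=cam("wrist"); cv2.imwrite("pics/w16.png",c["img"])
p,Rm=grasp("C",back=120);delta(p,Rm)
```

```text
t 22.62 p [ 619.7 -235.7  123.9] x [ 0.974 -0.226 -0.004] z [-0.003  0.002 -1.   ] w 25.0 F [0.7 0.4 1.3] q [ 0.17  0.49  0.17  1.48 -0.08  1.18  0.12]
xyz [   4.8 -347.6  -23.8] rot [ -2.5 -36.2  -7.5]
```

View pics/w16.png

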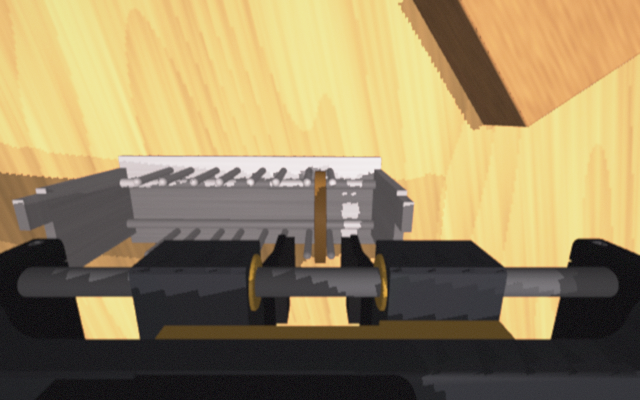

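Disc D stands in the far slot (318,170–260). Now for C.

{"name": "apply_moves", "arguments": {
  "increments": [
    {"grip":180,"xyz":[0,0,-60],"rotation":[0,0,0]},
    {"grip":180,"xyz":[0,-55,-90],"rotation":[0,0,0]},
    {"grip":180,"xyz":[0,-115,-90],"rotation":[0,0,-2]},
    {"grip":180,"xyz":[5,-175,-90],"rotation":[0,-5,-4]},
    {"grip":180,"xyz":[5,-235,-90],"rotation":[0,-10,-6]}
  ]
}}

```text
time: 23.3
ee_pos: [0.6805, -0.0073, 0.2226]
eef_rot: [0.995, -0.061, -0.084, -0.01]
ft_force: [1.9, -0.1, -0.3]
width: 0.0258
```

Run:
```python
from fitd import *
info()
p,Rm=grasp("C",back=120);delta(p,Rm)
```

```text
t 23.3 p [680.5  -7.3 222.6] x [ 0.978 -0.12  -0.169] z [-0.166  0.03  -0.986] w 25.8 F [ 1.9 -0.1 -0.3] q [-0.09  0.59  0.08  1.12 -0.08  1.6  -0.13]
xyz [  23.2 -109.7   66.1] rot [ -1.2 -26.3  -1.5]
```

{"name": "apply_moves", "arguments": {
  "increments": [
    {"grip":180,"xyz":[5,-50,0],"rotation":[0,-6,0]},
    {"grip":180,"xyz":[10,-100,10],"rotation":[-0.5,-13,-0.5]},
    {"grip":180,"xyz":[18,-110,30],"rotation":[-1,-20,-1]},
    {"grip":180,"xyz":[23,-110,66],"rotation":[-1.2,-25,-1.5]},
    {"grip":180,"xyz":[23,-110,66],"rotation":[-1.2,-25,-1.5]}
  ]
}}

```text
time: 23.92
ee_pos: [0.6892, 0.1001, 0.1417]
eef_rot: [0.955, -0.045, -0.293, -0.015]
ft_force: [-0.4, 0.1, -0.4]
width: 0.0257
```

Run:
```python
from fitd import *
info()
p,Rm=grasp("C",back=40);delta(p,Rm)
c=cam("side"); print(np.round(fit(c,"C"),1)); cv2.imwrite("pics/s17.png",c["img"])
```

```text
t 23.93 p [689.2 100.1 141.7] x [ 0.825 -0.077 -0.56 ] z [-0.557  0.055 -0.828] w 25.7 F [-0.4  0.1 -0.4] q [-0.16  1.08  0.04  0.58 -0.18  2.06 -0.26]
xyz [ 3.7 -2.  60.2] rot [-0.2 -1.9 -0. ]
[ 55.9  11.2 205.    1.4  35.2  -2.5]
```

View pics/s17.png

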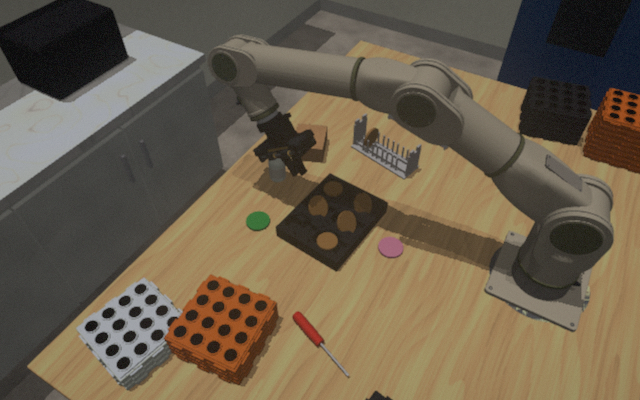

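Gripper lined up with C at (350,215); bottle at (277,170) clears by my estimate (body underside above it, 7+ mm to the side).

{"name": "apply_moves", "arguments": {
  "increments": [
    {"grip":180,"xyz":[4,-2,20],"rotation":[0,0,0]},
    {"grip":180,"xyz":[4,-2,45],"rotation":[0,-1,0]},
    {"grip":180,"xyz":[4,-2,60],"rotation":[0,-2,0]},
    {"grip":180,"xyz":[4,-2,60],"rotation":[0,-2,0]}
  ]
}}

```text
time: 24.48
ee_pos: [0.6609, 0.1051, 0.0951]
eef_rot: [0.951, -0.045, -0.306, -0.016]
ft_force: [-0.1, 0.4, 0.2]
width: 0.0254
```

Run:
```python
from fitd import *
info()
p,Rm=grasp("C");delta(p,Rm)
c=cam("side"); cv2.imwrite("pics/s18.png",cv2.resize(c["img"][120:270,200:400],None,fx=4,fy=4,interpolation=2))
c=cam("wrist"); cv2.imwrite("pics/w18.png",c["img"]); print(proj(c,p))
```

```text
t 24.48 p [660.9 105.1  95.1] x [ 0.809 -0.075 -0.583] z [-0.58   0.058 -0.813] w 25.4 F [-0.1  0.4  0.2] q [-0.16  1.04  0.03  0.77 -0.18  1.94 -0.25]
xyz [ 1.2  0.5 45.5] rot [-0.3 -0.4 -0. ]
[319.42905904 229.38159394]
```

View pics/w18.png

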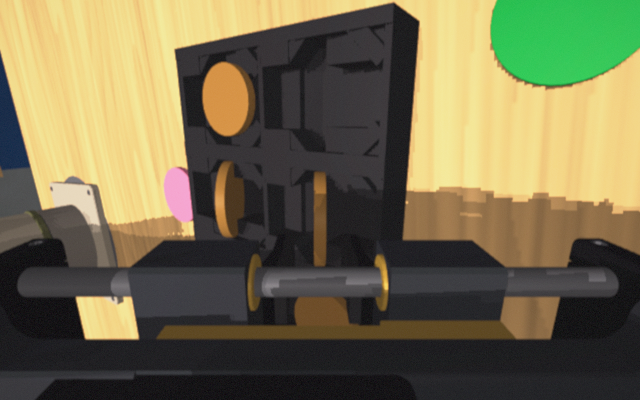

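View pics/s18.png

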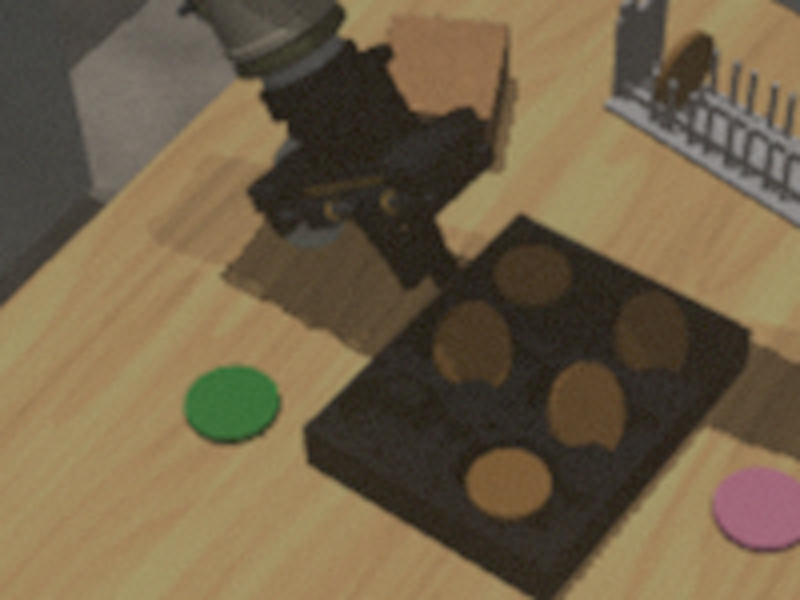

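C's rim is at column ~320, aligned. Going in and closing.

{"name": "apply_moves", "arguments": {
  "increments": [
    {"grip":180,"xyz":[1,0.5,15],"rotation":[0,0,0]},
    {"grip":180,"xyz":[1,0.5,30],"rotation":[0,0,0]},
    {"grip":180,"xyz":[1,0.5,42],"rotation":[0,0,0]},
    {"grip":180,"xyz":[1,0.5,45],"rotation":[0,0,0]},
    {"grip":180,"xyz":[1,0.5,45],"rotation":[0,0,0]}
  ]
}}

```text
time: 25.2
ee_pos: [0.637, 0.1071, 0.0591]
eef_rot: [0.951, -0.045, -0.304, -0.016]
ft_force: [-0.6, 0.5, 0.2]
width: 0.0252
```

{"name": "apply_moves", "arguments": {
  "increments": [
    {"grip":180,"xyz":[0,0,2],"rotation":[0,0,0]},
    {"grip":255,"xyz":[0,0,2],"rotation":[0,0,0]},
    {"grip":255,"xyz":[0,0,2],"rotation":[0,0,0]},
    {"grip":255,"xyz":[0,0,2],"rotation":[0,0,0]},
    {"grip":255,"xyz":[0,0,2],"rotation":[0,0,0]}
  ]
}}

```text
time: 25.82
ee_pos: [0.6358, 0.1072, 0.0576]
eef_rot: [0.951, -0.045, -0.304, -0.016]
ft_force: [-0.5, -1.1, 0.5]
width: 0.0076
```

Run:
```python
from fitd import *
info()
p,Rm=grasp("C");delta(p,Rm)
c=cam("wrist"); cv2.imwrite("pics/w19.png",c["img"])
```

```text
t 25.82 p [635.8 107.2  57.6] x [ 0.811 -0.075 -0.58 ] z [-0.577  0.058 -0.814] w 7.6 F [-0.5 -1.1  0.5] q [-0.17  0.99  0.02  0.92 -0.17  1.83 -0.24]
xyz [-0.2  0.   0.3] rot [-0.3 -0.5  0. ]
```

View pics/w19.png

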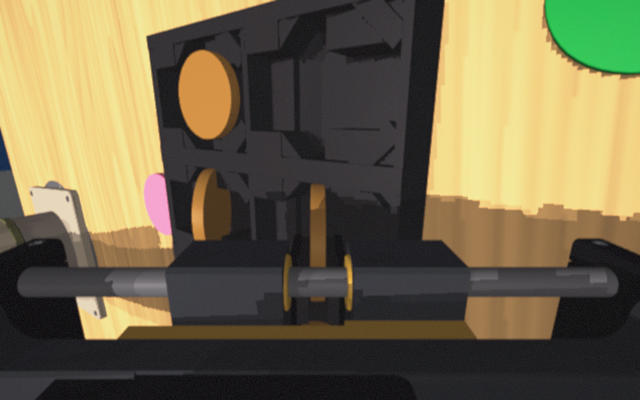

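Gripped C (7.6 mm). Withdraw and carry it to slot +20.

{"name": "apply_moves", "arguments": {
  "increments": [
    {"grip":255,"xyz":[0,0,-20],"rotation":[0,0,0]},
    {"grip":255,"xyz":[0,0,-50],"rotation":[0,0,0]},
    {"grip":255,"xyz":[0,0,-90],"rotation":[0,0,0]},
    {"grip":255,"xyz":[-50,0,-125],"rotation":[0,9,0]},
    {"grip":255,"xyz":[-80,0,-160],"rotation":[0,18,0]}
  ]
}}

```text
time: 26.5
ee_pos: [0.6654, 0.1042, 0.2233]
eef_rot: [0.985, -0.047, -0.164, -0.009]
ft_force: [1.2, 1.0, 3.0]
width: 0.0078
```

Run:
```python
from fitd import *
info()
delta(slot(20,.21),tool(DOWN,hd(RH)))
```

```text
t 26.5 p [665.4 104.2 223.3] x [ 0.942 -0.089 -0.324] z [-0.322  0.032 -0.946] w 7.8 F [1.2 1.  3. ] q [-0.2   0.71  0.04  0.96 -0.11  1.79 -0.26]
xyz [-45.2 337.5  28.9] rot [ 1.2 18.9  7.6]
```

{"name": "apply_moves", "arguments": {
  "increments": [
    {"grip":255,"xyz":[-8,55,-10],"rotation":[0,6,2]},
    {"grip":255,"xyz":[-16,115,-5],"rotation":[0.5,12,4]},
    {"grip":255,"xyz":[-24,175,0],"rotation":[1.2,19,6]},
    {"grip":255,"xyz":[-32,235,5],"rotation":[1.2,19,7.5]},
    {"grip":255,"xyz":[-40,290,10],"rotation":[1.2,19,7.5]}
  ]
}}

```text
time: 27.12
ee_pos: [0.5955, -0.1824, 0.2266]
eef_rot: [0.994, -0.114, 0.001, -0.0]
ft_force: [1.1, -1.4, -1.4]
width: 0.0076
```

Run:
```python
from fitd import *
info()
delta(slot(20,.19),tool(DOWN,hd(RH)))
```

```text
t 27.12 p [ 595.5 -182.4  226.6] x [ 0.974 -0.226  0.002] z [ 0.003  0.001 -1.   ] w 7.6 F [ 1.1 -1.4 -1.4] q [ 0.09  0.32  0.17  1.49 -0.06  1.33  0.04]
xyz [-3.8 46.5 36.5] rot [-0.1 -0.1  0. ]
```

{"name": "apply_moves", "arguments": {
  "increments": [
    {"grip":255,"xyz":[-4,30,0],"rotation":[0,0,0]},
    {"grip":255,"xyz":[-4,46,15],"rotation":[0,0,0]},
    {"grip":255,"xyz":[-4,46.5,36],"rotation":[0,0,0]},
    {"grip":255,"xyz":[-4,46.5,36],"rotation":[0,0,0]}
  ]
}}

```text
time: 27.62
ee_pos: [0.5805, -0.2251, 0.1878]
eef_rot: [0.994, -0.113, -0.001, -0.001]
ft_force: [1.0, 0.6, -0.8]
width: 0.0077
```

```bash
cat > chk.py <<'E'
from h import *
def chk(x0):
    s,M=st()
    u=hd(RH)[:2]; v=np.array([-u[1],u[0]])
    print("TCP in rack",((s["ee_pos"][:2]-RC)@u*1000).round(2),((s["ee_pos"][:2]-RC)@v*1000).round(2))
    c=cam("wrist"); W=c["W"]; z=W[...,2];h=c["hsv"]
    X=(W[...,:2]-RC)@u*1000; Y=(W[...,:2]-RC)@v*1000
    m=(h[...,0]>8)&(h[...,0]<22)&(h[...,1]>90)&(z>.1)&(z<.25)&(abs(X-x0)<25)&(abs(Y)<45)
    m=cv2.morphologyEx(m.astype(np.uint8),cv2.MORPH_OPEN,np.ones((3,3)))>0
    print("disc X",np.percentile(X[m],[2,10,50,90,98]).round(1),"Y",np.percentile(Y[m],[98]).round(1),"z",np.percentile(z[m],[1,50]).round(4))
    for y0 in (28,-28):
      for o in (-9,9):
        x=x0+o; k=(abs(X-x)<7)&(abs(Y-y0)<8)&(z>.035)&(z<.075)&~m
        if k.sum()>2:
            zt=np.percentile(z[k],97); kk=k&(z>zt-.004); print("pin",y0,x,"z",zt.round(4),"X",X[kk].mean().round(1),"Y",Y[kk].mean().round(1))
    return c
E
python3 - <<'E'
from chk import *
info(); c=chk(20); cv2.imwrite("pics/w20.png",c["img"])
delta(slot(20,.135),tool(DOWN,hd(RH)))
E
```

```text
t 27.62 p [ 580.5 -225.1  187.8] x [ 0.974 -0.224 -0.002] z [-0.001  0.002 -1.   ] w 7.7 F [ 1.   0.6 -0.8] q [ 0.15  0.35  0.19  1.53 -0.07  1.26  0.12]
TCP in rack 18.79 1.45
disc X [14.3 15.  18.1 21.4 22.1] Y [35.5] z [0.1622 0.1906]
pin 28 11 z 0.0601 X 11.0 Y 27.5
pin 28 29 z 0.061 X 28.8 Y 27.4
pin -28 11 z 0.0607 X 9.4 Y -28.1
pin -28 29 z 0.06 X 28.7 Y -28.2
xyz [ 0.5  1.6 54.3] rot [-0.1 -0.   0.1]
```

View pics/w20.png

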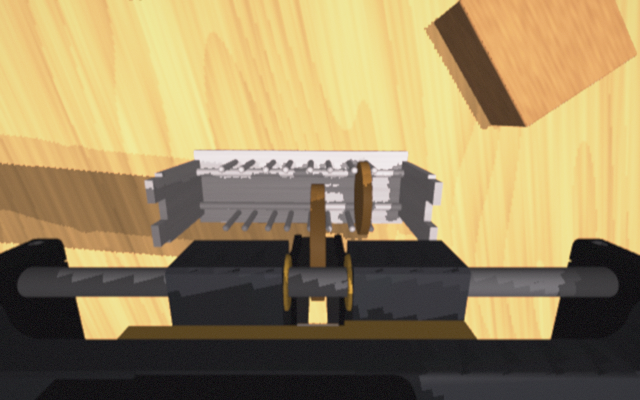

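Disc C above slot +20, D standing at (363,200). Descend.

{"name": "apply_moves", "arguments": {
  "increments": [
    {"grip":255,"xyz":[0.8,1.5,30],"rotation":[0,0,0]},
    {"grip":255,"xyz":[0.8,1.5,55],"rotation":[0,0,0]},
    {"grip":255,"xyz":[0.8,1.5,70],"rotation":[0,0,0]},
    {"grip":255,"xyz":[0.8,1.5,70],"rotation":[0,0,0]}
  ]
}}

```text
time: 28.18
ee_pos: [0.5816, -0.2261, 0.1189]
eef_rot: [0.994, -0.112, -0.0, -0.001]
ft_force: [-0.6, -0.5, -0.5]
width: 0.0078
```

Run:
```python
from chk import *
info(); c=chk(20); cv2.imwrite("pics/w21.png",cv2.resize(c["img"][130:340,100:430],None,fx=2.4,fy=2.4,interpolation=0))
delta(slot(20,.078),tool(DOWN,hd(RH)))
```

```text
t 28.18 p [ 581.6 -226.1  118.9] x [ 0.975 -0.223 -0.001] z [-0.001  0.002 -1.   ] w 7.8 F [-0.6 -0.5 -0.5] q [ 0.16  0.41  0.18  1.61 -0.08  1.13  0.13]
TCP in rack 20.11 0.68
disc X [-3.2  3.7 20.4 38.1 43.6] Y [35.7] z [0.1054 0.2066]
pin 28 11 z 0.0603 X 10.9 Y 27.7
pin 28 29 z 0.0604 X 28.8 Y 27.5
xyz [-0.7  0.5 41.9] rot [-0.1 -0.   0.2]
```

View pics/w21.png

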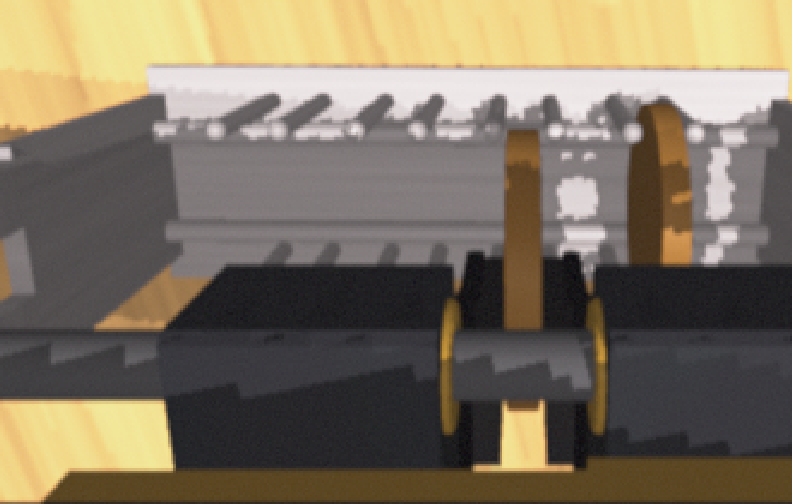

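{"name": "apply_moves", "arguments": {
  "increments": [
    {"grip":255,"xyz":[-0.5,0,15],"rotation":[0,0,0]},
    {"grip":255,"xyz":[-0.5,0,30],"rotation":[0,0,0]},
    {"grip":255,"xyz":[-0.5,0,40],"rotation":[0,0,0]},
    {"grip":255,"xyz":[-0.5,0,41],"rotation":[0,0,0]}
  ]
}}

```text
time: 28.72
ee_pos: [0.581, -0.2262, 0.0777]
eef_rot: [0.994, -0.113, -0.001, -0.001]
ft_force: [0.7, 0.4, -1.7]
width: 0.0075
```

{"name": "apply_moves", "arguments": {
  "increments": [
    {"grip":255,"xyz":[0,0,1.5],"rotation":[0,0,0]},
    {"grip":255,"xyz":[0,0,2.5],"rotation":[0,0,0]}
  ]
}}

```text
time: 28.98
ee_pos: [0.5812, -0.2263, 0.0754]
eef_rot: [0.994, -0.113, -0.0, -0.001]
ft_force: [-0.3, -0.5, -1.5]
width: 0.0077
```

{"name": "apply_moves", "arguments": {
  "increments": [
    {"grip":255,"xyz":[0,0,1.5],"rotation":[0,0,0]},
    {"grip":255,"xyz":[0,0,2.5],"rotation":[0,0,0]}
  ]
}}

```text
time: 29.22
ee_pos: [0.5818, -0.2266, 0.0742]
eef_rot: [0.994, -0.113, 0.0, -0.001]
ft_force: [-3.0, 0.9, 11.9]
width: 0.0081
```

Seated (contact at 74 mm as before). Release.

{"name": "apply_moves", "arguments": {
  "increments": [
    {"grip":255,"xyz":[0,0,-1],"rotation":[0,0,0]},
    {"grip":185,"xyz":[0,0,-1],"rotation":[0,0,0]},
    {"grip":185,"xyz":[0,0,-1],"rotation":[0,0,0]},
    {"grip":185,"xyz":[0,0,-15],"rotation":[0,0,0]},
    {"grip":180,"xyz":[0,0,-55],"rotation":[0,0,0]}
  ]
}}

```text
time: 29.85
ee_pos: [0.5806, -0.2263, 0.1287]
eef_rot: [0.994, -0.113, -0.001, -0.001]
ft_force: [0.9, -0.2, 1.1]
width: 0.0244
```

Run:
```python
from fitd import *
info()
c=cam("wrist"); cv2.imwrite("pics/w22.png",c["img"])
p,Rm=grasp("B",back=120);delta(p,Rm)
```

```text
t 29.85 p [ 580.6 -226.3  128.7] x [ 0.975 -0.224 -0.003] z [-0.002  0.002 -1.   ] w 24.4 F [ 0.9 -0.2  1.1] q [ 0.16  0.4   0.18  1.6  -0.08  1.15  0.13]
xyz [ -54.1 -333.7  -18.4] rot [ -2.5 -36.3  -7.4]
```

View pics/w22.png

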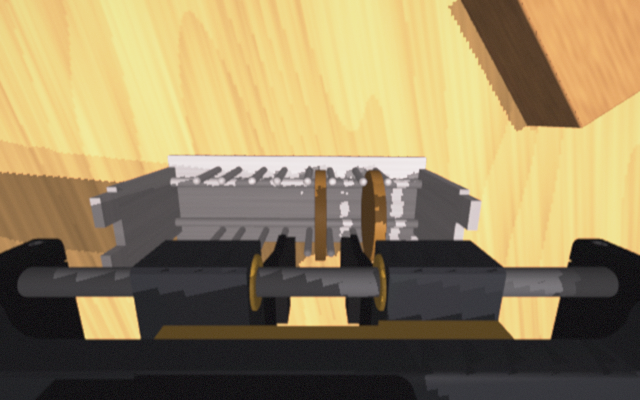

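Two discs stand, at (320,215) and (375,215). Now B.

{"name": "apply_moves", "arguments": {
  "increments": [
    {"grip":180,"xyz":[0,0,-60],"rotation":[0,0,0]},
    {"grip":180,"xyz":[-10,-55,-90],"rotation":[0,0,0]},
    {"grip":180,"xyz":[-20,-115,-90],"rotation":[0,0,-2]},
    {"grip":180,"xyz":[-30,-175,-90],"rotation":[0,-5,-4]},
    {"grip":180,"xyz":[-40,-235,-90],"rotation":[0,-10,-6]}
  ]
}}

```text
time: 30.52
ee_pos: [0.5968, 0.0123, 0.2281]
eef_rot: [0.995, -0.06, -0.083, -0.01]
ft_force: [0.8, -0.9, -0.5]
width: 0.0255
```

Run:
```python
from fitd import *
info()
p,Rm=grasp("B",back=120);delta(p,Rm)
```

```text
t 30.52 p [596.8  12.3 228.1] x [ 0.979 -0.117 -0.167] z [-0.164  0.03  -0.986] w 25.5 F [ 0.8 -0.9 -0.5] q [-0.12  0.4   0.06  1.39 -0.06  1.52 -0.17]
xyz [  9.5 -97.1  74. ] rot [ -1.2 -26.4  -1.3]
```

{"name": "apply_moves", "arguments": {
  "increments": [
    {"grip":180,"xyz":[2,-50,0],"rotation":[0,-6,0]},
    {"grip":180,"xyz":[4,-90,15],"rotation":[-0.5,-13,-0.5]},
    {"grip":180,"xyz":[7,-97,40],"rotation":[-1,-20,-1]},
    {"grip":180,"xyz":[9.5,-97,74],"rotation":[-1.2,-26,-1.3]},
    {"grip":180,"xyz":[9.5,-97,74],"rotation":[-1.2,-26,-1.3]}
  ]
}}

```text
time: 31.15
ee_pos: [0.6044, 0.1091, 0.1497]
eef_rot: [0.95, -0.044, -0.309, -0.013]
ft_force: [-0.5, -0.6, -0.1]
width: 0.0261
```

Run:
```python
from fitd import *
info()
p,Rm=grasp("B",back=40);delta(p,Rm)
c=cam("side"); print(np.round(fit(c,"B"),1)); cv2.imwrite("pics/s23.png",cv2.resize(c["img"][100:270,200:400],None,fx=4,fy=3.5,interpolation=2))
```

```text
t 31.15 p [604.4 109.1 149.7] x [ 0.805 -0.077 -0.588] z [-0.586  0.052 -0.809] w 26.1 F [-0.5 -0.6 -0.1] q [-0.18  0.85  0.02  0.99 -0.17  1.92 -0.26]
xyz [-1.8 -0.9 75.3] rot [ 0.1  0.1 -0.1]
[ 55.   10.7 221.    1.2  33.7  -2.3]
```

View pics/s23.png

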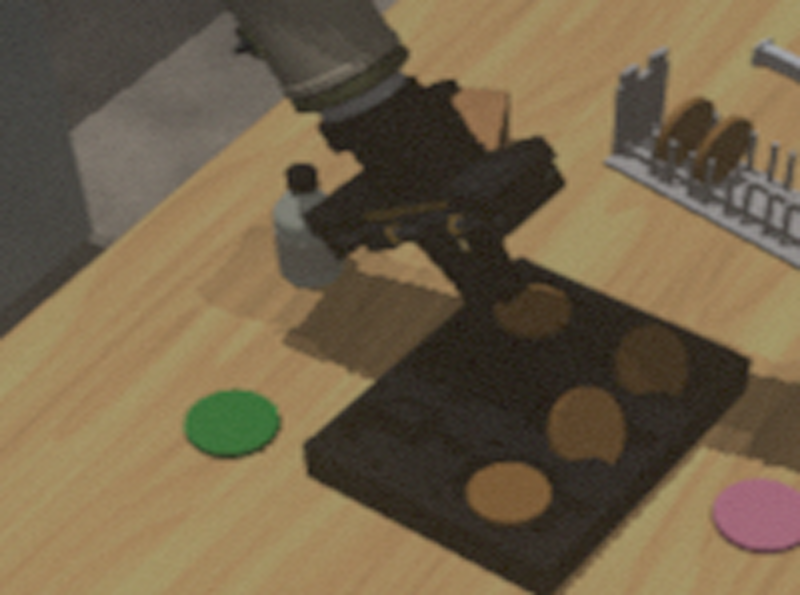

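B still leaning (588,425), path clear since C's pocket is empty. Approaching.

{"name": "apply_moves", "arguments": {
  "increments": [
    {"grip":180,"xyz":[-2,-1,30],"rotation":[0,0,0]},
    {"grip":180,"xyz":[-2,-1,60],"rotation":[0,0,0]},
    {"grip":180,"xyz":[-2,-1,75],"rotation":[0,0,0]},
    {"grip":180,"xyz":[-2,-1,75],"rotation":[0,0,0]}
  ]
}}

```text
time: 31.7
ee_pos: [0.5611, 0.1146, 0.0968]
eef_rot: [0.952, -0.044, -0.303, -0.014]
ft_force: [-0.7, -0.5, 0.1]
width: 0.0249
```

Run:
```python
from fitd import *
info()
p,Rm=grasp("B");delta(p,Rm)
c=cam("wrist"); cv2.imwrite("pics/w24.png",c["img"]); print(proj(c,p))
```

```text
t 31.7 p [561.1 114.6  96.8] x [ 0.812 -0.076 -0.578] z [-0.576  0.053 -0.816] w 24.9 F [-0.7 -0.5  0.1] q [-0.19  0.78  0.    1.21 -0.16  1.75 -0.26]
xyz [ 1.8  0.8 46.9] rot [-0.  -0.7 -0. ]
[320.6126292  229.24948598]
```

View pics/w24.png

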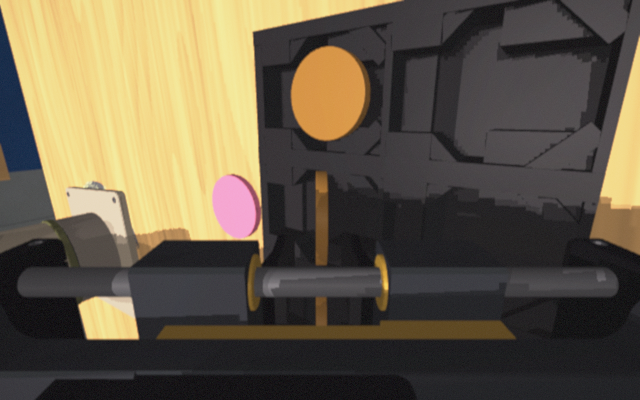

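B's rim is edge-on at column ~321, aligned.

{"name": "apply_moves", "arguments": {
  "increments": [
    {"grip":180,"xyz":[1.5,0.5,15],"rotation":[0,-0.5,0]},
    {"grip":180,"xyz":[1.5,0.5,30],"rotation":[0,-0.5,0]},
    {"grip":180,"xyz":[1.5,0.5,42],"rotation":[0,-0.5,0]},
    {"grip":180,"xyz":[1.5,0.5,46],"rotation":[0,-0.5,0]},
    {"grip":180,"xyz":[1.5,0.5,46],"rotation":[0,-0.5,0]}
  ]
}}

```text
time: 32.38
ee_pos: [0.5362, 0.1164, 0.0584]
eef_rot: [0.95, -0.044, -0.307, -0.014]
ft_force: [-0.2, -0.2, -0.3]
width: 0.0255
```

{"name": "apply_moves", "arguments": {
  "increments": [
    {"grip":180,"xyz":[0,0,2],"rotation":[0,0,0]},
    {"grip":255,"xyz":[0,0,2],"rotation":[0,0,0]},
    {"grip":255,"xyz":[0,0,2],"rotation":[0,0,0]},
    {"grip":255,"xyz":[0,0,2],"rotation":[0,0,0]},
    {"grip":255,"xyz":[0,0,2],"rotation":[0,0,0]}
  ]
}}

```text
time: 33.0
ee_pos: [0.5353, 0.1164, 0.0567]
eef_rot: [0.951, -0.044, -0.307, -0.014]
ft_force: [1.3, 0.1, -1.5]
width: 0.0084
```

Run:
```python
from fitd import *
info()
p,Rm=grasp("B");delta(p,Rm)
```

```text
t 33.0 p [535.3 116.4  56.7] x [ 0.807 -0.075 -0.585] z [-0.583  0.054 -0.811] w 8.4 F [ 1.3  0.1 -1.5] q [-0.19  0.78 -0.    1.31 -0.16  1.66 -0.25]
xyz [-0.3  0.2 -0.7] rot [-0.  -0.2 -0. ]
```

Gripped. Withdraw, then to slot −20.

{"name": "apply_moves", "arguments": {
  "increments": [
    {"grip":255,"xyz":[0,0,-20],"rotation":[0,0,0]},
    {"grip":255,"xyz":[0,0,-50],"rotation":[0,0,0]},
    {"grip":255,"xyz":[0,0,-90],"rotation":[0,0,0]},
    {"grip":255,"xyz":[-50,0,-125],"rotation":[0,9,0]},
    {"grip":255,"xyz":[-80,0,-160],"rotation":[0,18,0]}
  ]
}}

```text
time: 33.62
ee_pos: [0.5641, 0.114, 0.2315]
eef_rot: [0.987, -0.046, -0.155, -0.006]
ft_force: [-0.1, -0.3, 1.7]
width: 0.0075
```

Run:
```python
from fitd import *
info()
delta(slot(-20,.21),tool(DOWN,hd(RH)))
```

```text
t 33.62 p [564.1 114.  231.5] x [ 0.948 -0.089 -0.306] z [-0.305  0.027 -0.952] w 7.5 F [-0.1 -0.3  1.7] q [-0.23  0.45  0.02  1.33 -0.1   1.66 -0.31]
xyz [ 15.5 332.2  18.2] rot [ 1.3 17.8  7.7]
```

{"name": "apply_moves", "arguments": {
  "increments": [
    {"grip":255,"xyz":[2,55,-5],"rotation":[0,6,2]},
    {"grip":255,"xyz":[4,115,0],"rotation":[0.5,12,4]},
    {"grip":255,"xyz":[8,175,0],"rotation":[1.2,18,6]},
    {"grip":255,"xyz":[11,235,5],"rotation":[1.3,18,7.5]},
    {"grip":255,"xyz":[14,290,5],"rotation":[1.3,18,7.5]}
  ]
}}

```text
time: 34.25
ee_pos: [0.5478, -0.1777, 0.223]
eef_rot: [0.994, -0.113, 0.002, -0.0]
ft_force: [0.8, 0.7, -0.9]
width: 0.008
```

Run:
```python
from fitd import *
info()
delta(slot(-20,.19),tool(DOWN,hd(RH)))
```

```text
t 34.25 p [ 547.8 -177.7  223. ] x [ 0.975 -0.224  0.004] z [ 0.004  0.    -1.   ] w 8.0 F [ 0.8  0.7 -0.9] q [ 0.07  0.22  0.2   1.62 -0.05  1.3   0.05]
xyz [ 3.6 40.2 33. ] rot [-0.1 -0.2  0.2]
```

{"name": "apply_moves", "arguments": {
  "increments": [
    {"grip":255,"xyz":[4,30,0],"rotation":[0,0,0]},
    {"grip":255,"xyz":[4,41,15],"rotation":[0,0,0]},
    {"grip":255,"xyz":[4,41,33],"rotation":[0,0,0]},
    {"grip":255,"xyz":[4,41,33],"rotation":[0,0,0]}
  ]
}}

```text
time: 34.75
ee_pos: [0.5419, -0.2161, 0.1874]
eef_rot: [0.994, -0.112, -0.0, -0.001]
ft_force: [-0.6, 0.3, -1.5]
width: 0.0079
```

Run:
```python
from chk import *
info(); c=chk(-20); cv2.imwrite("pics/w25.png",c["img"])
delta(slot(-20,.118),tool(DOWN,hd(RH)))
```

```text
t 34.75 p [ 541.9 -216.1  187.4] x [ 0.975 -0.222 -0.001] z [-0.     0.002 -1.   ] w 7.9 F [-0.6  0.3 -1.5] q [ 0.12  0.27  0.22  1.65 -0.06  1.24  0.13]
TCP in rack -20.87 1.45
disc X [-25.4 -24.7 -21.6 -18.3 -17.6] Y [35.9] z [0.1633 0.1912]
pin 28 -29 z 0.0605 X -29.0 Y 27.7
pin 28 -11 z 0.0604 X -11.2 Y 27.6
pin -28 -29 z 0.0611 X -30.0 Y -28.1
pin -28 -11 z 0.0603 X -11.2 Y -28.0
xyz [ 0.1  1.4 70.7] rot [-0.1 -0.1  0.3]
```

View pics/w25.png

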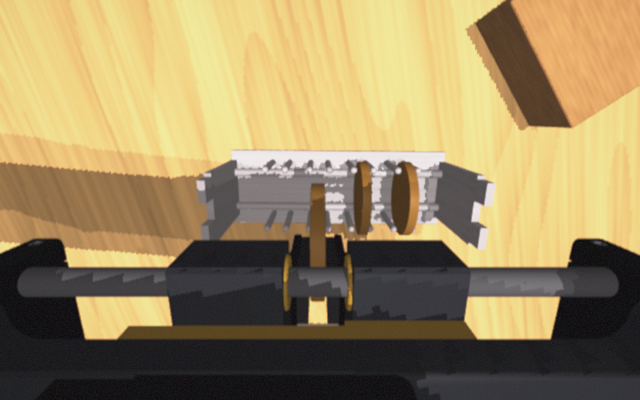

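{"name": "apply_moves", "arguments": {
  "increments": [
    {"grip":255,"xyz":[0.8,1.5,30],"rotation":[0,0,0]},
    {"grip":255,"xyz":[0.8,1.5,55],"rotation":[0,0,0.2]},
    {"grip":255,"xyz":[0.8,1.5,70],"rotation":[0,0,0.2]},
    {"grip":255,"xyz":[0.8,1.5,70],"rotation":[0,0,0.2]}
  ]
}}

```text
time: 35.3
ee_pos: [0.543, -0.2171, 0.1183]
eef_rot: [0.994, -0.113, 0.0, -0.001]
ft_force: [-0.9, -0.5, -1.4]
width: 0.0076
```

Run:
```python
from chk import *
info(); c=chk(-20); cv2.imwrite("pics/w26.png",cv2.resize(c["img"][130:340,100:430],None,fx=2.4,fy=2.4,interpolation=0))
delta(slot(-20,.078),tool(DOWN,hd(RH)))
```

```text
t 35.3 p [ 543.  -217.1  118.3] x [ 0.975 -0.224  0.   ] z [ 0.001  0.002 -1.   ] w 7.6 F [-0.9 -0.5 -1.4] q [ 0.13  0.33  0.21  1.72 -0.08  1.1   0.14]
TCP in rack -19.59 0.68
disc X [-43.1 -36.1 -19.4  -1.8   3.5] Y [35.6] z [0.1052 0.206 ]
pin 28 -29 z 0.0603 X -29.0 Y 27.8
pin 28 -11 z 0.0605 X -11.2 Y 27.9
xyz [-1.1  0.5 41.3] rot [-0.1 -0.1  0.1]
```

View pics/w26.png

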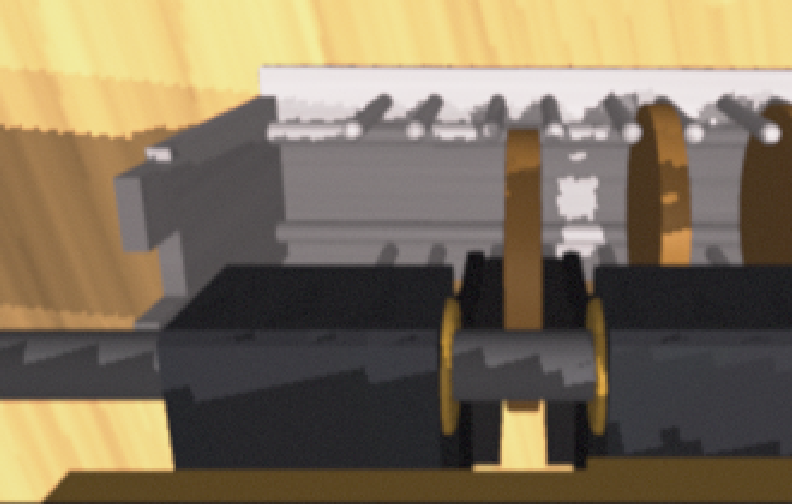

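Disc centred between the pins at ~490 and ~550 in the crop. Lowering.

{"name": "apply_moves", "arguments": {
  "increments": [
    {"grip":255,"xyz":[-0.6,0,15],"rotation":[0,0,0]},
    {"grip":255,"xyz":[-0.6,0,30],"rotation":[0,0,0]},
    {"grip":255,"xyz":[-0.6,0,40],"rotation":[0,0,0]},
    {"grip":255,"xyz":[-0.6,0,41],"rotation":[0,0,0]}
  ]
}}

```text
time: 35.85
ee_pos: [0.5424, -0.2172, 0.0771]
eef_rot: [0.994, -0.113, 0.0, -0.001]
ft_force: [-0.6, -0.3, -0.8]
width: 0.008
```

{"name": "apply_moves", "arguments": {
  "increments": [
    {"grip":255,"xyz":[0,0,1.5],"rotation":[0,0,0]},
    {"grip":255,"xyz":[0,0,2.5],"rotation":[0,0,0]}
  ]
}}

```text
time: 36.1
ee_pos: [0.5425, -0.2173, 0.0748]
eef_rot: [0.994, -0.113, 0.0, -0.001]
ft_force: [0.4, -0.8, -0.6]
width: 0.0076
```

{"name": "apply_moves", "arguments": {
  "increments": [
    {"grip":255,"xyz":[0,0,1],"rotation":[0,0,0]},
    {"grip":255,"xyz":[0,0,2],"rotation":[0,0,0]}
  ]
}}

```text
time: 36.35
ee_pos: [0.5428, -0.2175, 0.0733]
eef_rot: [0.994, -0.113, 0.001, -0.001]
ft_force: [-1.0, -0.6, 6.9]
width: 0.0078
```

Seated at 73.3 mm. Release.

{"name": "apply_moves", "arguments": {
  "increments": [
    {"grip":255,"xyz":[0,0,-0.5],"rotation":[0,0,0]},
    {"grip":185,"xyz":[0,0,-0.5],"rotation":[0,0,0]},
    {"grip":185,"xyz":[0,0,-0.5],"rotation":[0,0,0]},
    {"grip":185,"xyz":[0,0,-15],"rotation":[0,0,0]},
    {"grip":180,"xyz":[0,0,-55],"rotation":[0,0,0]}
  ]
}}

```text
time: 36.98
ee_pos: [0.5417, -0.2171, 0.1281]
eef_rot: [0.994, -0.113, -0.001, -0.001]
ft_force: [1.1, -0.7, 0.4]
width: 0.0246
```

Run:
```python
from fitd import *
info()
c=cam("wrist"); cv2.imwrite("pics/w27.png",c["img"])
p,Rm=grasp("A",back=120);delta(p,Rm)
```

```text
t 36.98 p [ 541.7 -217.1  128.1] x [ 0.975 -0.224 -0.002] z [-0.002  0.002 -1.   ] w 24.6 F [ 1.1 -0.7  0.4] q [ 0.13  0.32  0.21  1.71 -0.08  1.12  0.14]
xyz [  -2.2 -248.   -19.1] rot [ -2.5 -36.4  -7.4]
```

View pics/w27.png

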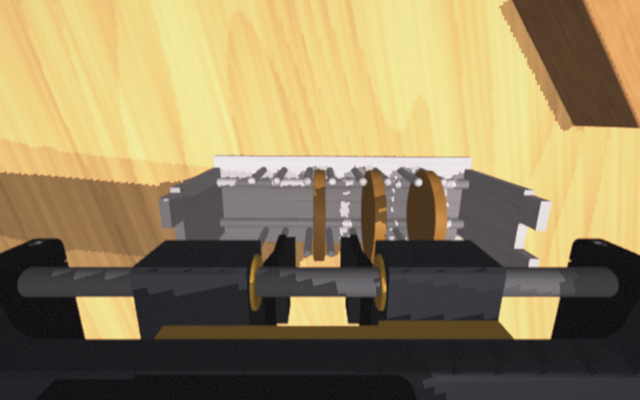

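Three discs stand, at columns 319, 373 and 428. Last one: A.

{"name": "apply_moves", "arguments": {
  "increments": [
    {"grip":180,"xyz":[0,0,-60],"rotation":[0,0,0]},
    {"grip":180,"xyz":[0,-50,-90],"rotation":[0,0,0]},
    {"grip":180,"xyz":[0,-100,-90],"rotation":[0,-5,-2]},
    {"grip":180,"xyz":[0,-150,-90],"rotation":[-0.5,-12,-4]},
    {"grip":180,"xyz":[0,-200,-90],"rotation":[-1,-20,-6]}
  ]
}}

```text
time: 37.65
ee_pos: [0.5896, -0.0223, 0.2278]
eef_rot: [0.984, -0.059, -0.17, -0.011]
ft_force: [1.0, 0.5, -0.0]
width: 0.0255
```

Run:
```python
from fitd import *
info()
p,Rm=grasp("A",back=120);delta(p,Rm)
```

```text
t 37.65 p [589.6 -22.3 227.8] x [ 0.935 -0.112 -0.336] z [-0.334  0.042 -0.942] w 25.5 F [ 1.   0.5 -0. ] q [-0.09  0.52  0.11  1.25 -0.09  1.71 -0.1 ]
xyz [ 27.5 -46.6  68. ] rot [ -0.9 -16.4  -1.4]
```

{"name": "apply_moves", "arguments": {
  "increments": [
    {"grip":180,"xyz":[8,-35,15],"rotation":[-0.5,-6,-0.5]},
    {"grip":180,"xyz":[18,-46,35],"rotation":[-0.8,-12,-1]},
    {"grip":180,"xyz":[27,-46.5,68],"rotation":[-0.9,-16.5,-1.4]},
    {"grip":180,"xyz":[27,-46.5,68],"rotation":[-0.9,-16.5,-1.4]}
  ]
}}

```text
time: 38.15
ee_pos: [0.5966, 0.0237, 0.1513]
eef_rot: [0.949, -0.044, -0.313, -0.013]
ft_force: [-0.0, -0.3, 0.3]
width: 0.0255
```

Run:
```python
from fitd import *
info()
p,Rm=grasp("A",back=40);delta(p,Rm)
c=cam("side"); print(np.round(fit(c,"A"),1)); cv2.imwrite("pics/s28.png",cv2.resize(c["img"][100:270,200:400],None,fx=4,fy=3.5,interpolation=2))
```

```text
t 38.15 p [596.6  23.7 151.3] x [ 0.8   -0.074 -0.595] z [-0.593  0.053 -0.804] w 25.5 F [-0.  -0.3  0.3] q [-0.11  0.82  0.09  1.04 -0.14  1.92 -0.13]
xyz [ 0.1 -0.4 76.4] rot [ 0.1  0.5 -0. ]
[ 55.2  11.5 186.    1.5  32.3   1.3]
```

View pics/s28.png

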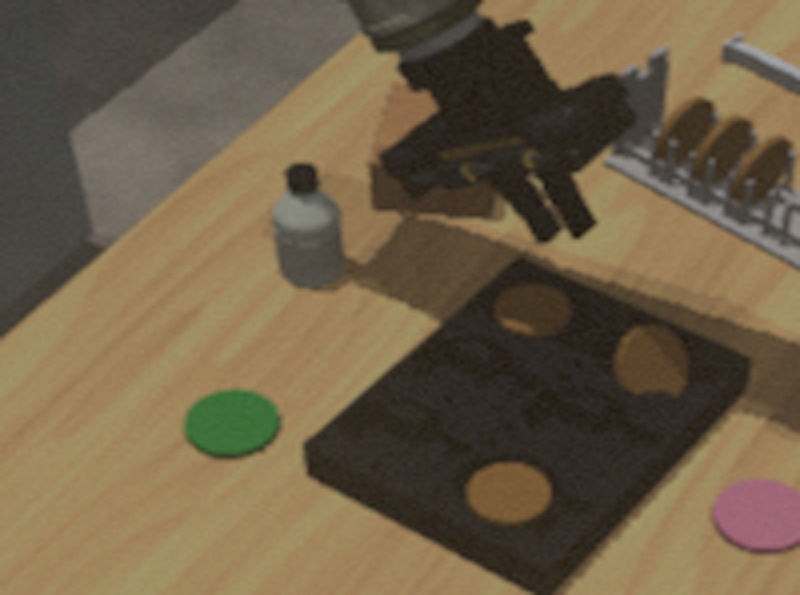

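A leans at (650,360). The keeper's end has shifted from (765,45) to (735,45), so it was knocked; I'll re-measure it later. Approaching A.

{"name": "apply_moves", "arguments": {
  "increments": [
    {"grip":180,"xyz":[0,-0.5,30],"rotation":[0,0.5,0]},
    {"grip":180,"xyz":[0,-0.5,60],"rotation":[0,0.5,0]},
    {"grip":180,"xyz":[0,-0.5,76],"rotation":[0,0.5,0]},
    {"grip":180,"xyz":[0,-0.5,76],"rotation":[0,0.5,0]}
  ]
}}

```text
time: 38.7
ee_pos: [0.5534, 0.0278, 0.0955]
eef_rot: [0.951, -0.044, -0.304, -0.014]
ft_force: [0.6, -0.1, 0.4]
width: 0.0256
```

Run:
```python
from fitd import *
info()
p,Rm=grasp("A");delta(p,Rm)
c=cam("wrist"); cv2.imwrite("pics/w29.png",c["img"]); print(proj(c,p))
```

```text
t 38.7 p [553.4  27.8  95.5] x [ 0.811 -0.075 -0.58 ] z [-0.578  0.053 -0.814] w 25.6 F [ 0.6 -0.1  0.4] q [-0.12  0.76  0.08  1.26 -0.14  1.74 -0.12]
xyz [ 1.3 -0.1 45.7] rot [ 0.  -0.5 -0. ]
[319.88426704 228.77897888]
```

View pics/w29.png

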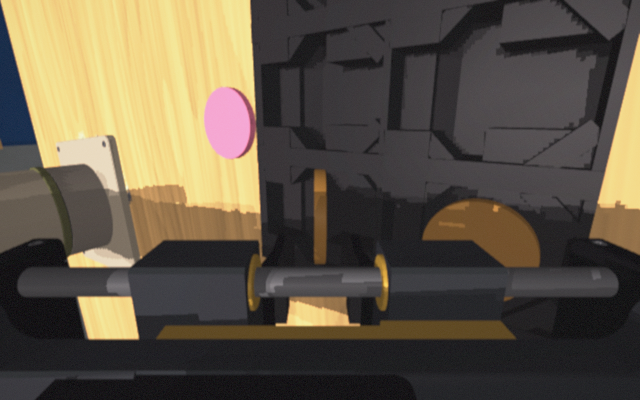

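A's rim at column ~321, aligned.

{"name": "apply_moves", "arguments": {
  "increments": [
    {"grip":180,"xyz":[1.3,0,15],"rotation":[0,-0.5,0]},
    {"grip":180,"xyz":[1.3,0,30],"rotation":[0,-0.5,0]},
    {"grip":180,"xyz":[1.3,0,42],"rotation":[0,-0.5,0]},
    {"grip":180,"xyz":[1.3,0,45],"rotation":[0,-0.5,0]},
    {"grip":180,"xyz":[1.3,0,45],"rotation":[0,-0.5,0]}
  ]
}}

```text
time: 39.38
ee_pos: [0.529, 0.0301, 0.0582]
eef_rot: [0.95, -0.044, -0.308, -0.014]
ft_force: [-0.3, 0.1, -0.1]
width: 0.0257
```

{"name": "apply_moves", "arguments": {
  "increments": [
    {"grip":180,"xyz":[0,0,1.5],"rotation":[0,0,0]},
    {"grip":255,"xyz":[0,0,1.5],"rotation":[0,0,0]},
    {"grip":255,"xyz":[0,0,1.5],"rotation":[0,0,0]},
    {"grip":255,"xyz":[0,0,1.5],"rotation":[0,0,0]},
    {"grip":255,"xyz":[0,0,1.5],"rotation":[0,0,0]}
  ]
}}

```text
time: 40.0
ee_pos: [0.5282, 0.0302, 0.0571]
eef_rot: [0.95, -0.044, -0.308, -0.014]
ft_force: [-0.3, 0.5, 0.4]
width: 0.0076
```

{"name": "apply_moves", "arguments": {
  "increments": [
    {"grip":255,"xyz":[0,0,-20],"rotation":[0,0,0]},
    {"grip":255,"xyz":[0,0,-50],"rotation":[0,0,0]},
    {"grip":255,"xyz":[0,0,-90],"rotation":[0,0,0]},
    {"grip":255,"xyz":[-50,0,-125],"rotation":[0,9,0]},
    {"grip":255,"xyz":[-80,0,-160],"rotation":[0,18,0]}
  ]
}}

```text
time: 40.62
ee_pos: [0.5575, 0.0277, 0.2319]
eef_rot: [0.987, -0.046, -0.156, -0.006]
ft_force: [1.8, -0.4, 0.8]
width: 0.0078
```

Run:
```python
from fitd import *
info()
delta(slot(-60,.21),tool(DOWN,hd(RH)))
c=cam("side"); cv2.imwrite("pics/s30.png",c["img"])
```

```text
t 40.62 p [557.5  27.7 231.9] x [ 0.947 -0.088 -0.308] z [-0.307  0.027 -0.951] w 7.8 F [ 1.8 -0.4  0.8] q [-0.16  0.42  0.09  1.38 -0.09  1.65 -0.16]
xyz [-23.7 240.3  31.1] rot [ 1.3 17.9  7.7]
```

View pics/s30.png

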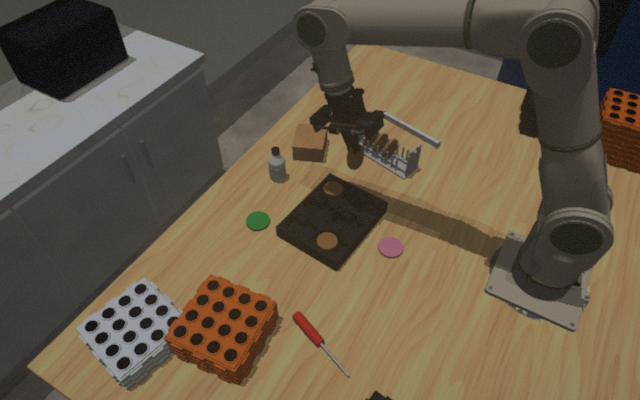

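Disc A is lifted; only the two small discs remain in the tray (333,187 and 327,241).

{"name": "apply_moves", "arguments": {
  "increments": [
    {"grip":255,"xyz":[-5,50,-5],"rotation":[0,6,2]},
    {"grip":255,"xyz":[-10,100,0],"rotation":[0.5,12,4]},
    {"grip":255,"xyz":[-15,150,5],"rotation":[1.2,18,6]},
    {"grip":255,"xyz":[-20,195,10],"rotation":[1.3,18,7.7]},
    {"grip":255,"xyz":[-23,225,20],"rotation":[1.3,18,7.7]}
  ]
}}

```text
time: 41.3
ee_pos: [0.5096, -0.1957, 0.2325]
eef_rot: [0.993, -0.115, 0.015, -0.003]
ft_force: [0.4, 1.2, -2.3]
width: 0.0075
```

Run:
```python
from fitd import *
info()
delta(slot(-60,.19),tool(DOWN,hd(RH)))
```

```text
t 41.3 p [ 509.6 -195.7  232.5] x [ 0.973 -0.228  0.028] z [ 0.03   0.002 -1.   ] w 7.5 F [ 0.4  1.2 -2.3] q [ 0.07  0.13  0.24  1.71 -0.04  1.28  0.09]
xyz [-4.3 14.4 42.3] rot [-0.5 -1.6 -0.1]
```

{"name": "apply_moves", "arguments": {
  "increments": [
    {"grip":255,"xyz":[-4,14,5],"rotation":[-0.5,-1.6,0]},
    {"grip":255,"xyz":[-4,14.5,25],"rotation":[-0.5,-1.6,0]},
    {"grip":255,"xyz":[-4,14.5,42],"rotation":[-0.5,-1.6,0]},
    {"grip":255,"xyz":[-4,14.5,42],"rotation":[-0.5,-1.6,0]}
  ]
}}

```text
time: 41.8
ee_pos: [0.5032, -0.2077, 0.1887]
eef_rot: [0.993, -0.114, -0.002, -0.0]
ft_force: [-1.1, -0.7, -1.2]
width: 0.0078
```

Run:
```python
from chk import *
info(); c=chk(-60); cv2.imwrite("pics/w31.png",c["img"])
delta(slot(-60,.118),tool(DOWN,hd(RH)))
```

```text
t 41.8 p [ 503.2 -207.7  188.7] x [ 0.974 -0.227 -0.003] z [-0.003  0.    -1.   ] w 7.8 F [-1.1 -0.7 -1.2] q [ 0.08  0.18  0.25  1.74 -0.05  1.22  0.12]
TCP in rack -60.52 0.87
disc X [-64.9 -64.2 -61.2 -57.9 -57.2] Y [36.1] z [0.1636 0.1922]
pin 28 -69 z 0.0601 X -69.1 Y 27.9
pin 28 -51 z 0.0605 X -51.2 Y 27.7
pin -28 -69 z 0.0608 X -70.3 Y -27.8
pin -28 -51 z 0.0598 X -51.2 Y -27.9
xyz [ 0.1  0.6 71.8] rot [ 0.   0.1 -0. ]
```

View pics/w31.png

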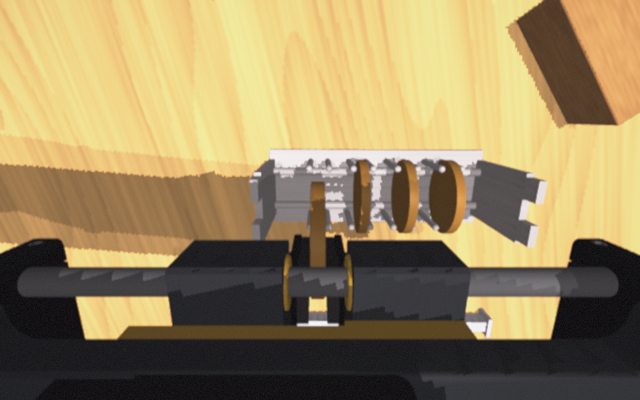

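{"name": "apply_moves", "arguments": {
  "increments": [
    {"grip":255,"xyz":[0.5,0.8,30],"rotation":[0,0,0]},
    {"grip":255,"xyz":[0.5,0.8,55],"rotation":[0,0,0]},
    {"grip":255,"xyz":[0.5,0.8,71],"rotation":[0,0,0]},
    {"grip":255,"xyz":[0.5,0.8,71],"rotation":[0,0,0]}
  ]
}}

```text
time: 42.35
ee_pos: [0.5036, -0.2086, 0.1185]
eef_rot: [0.993, -0.114, -0.001, -0.0]
ft_force: [-0.2, -0.1, -1.2]
width: 0.0075
```

Run:
```python
from chk import *
info(); c=chk(-60); cv2.imwrite("pics/w32.png",cv2.resize(c["img"][130:340,150:480],None,fx=2.4,fy=2.4,interpolation=0))
delta(slot(-60,.077),tool(DOWN,hd(RH)))
```

```text
t 42.35 p [ 503.6 -208.6  118.5] x [ 0.974 -0.227 -0.003] z [-0.003  0.    -1.   ] w 7.5 F [-0.2 -0.1 -1.2] q [ 0.09  0.25  0.25  1.82 -0.07  1.08  0.14]
TCP in rack -59.82 0.07
disc X [-83.  -76.  -59.5 -41.9 -36.4] Y [35.2] z [0.1044 0.2062]
pin 28 -69 z 0.0603 X -69.0 Y 28.0
pin 28 -51 z 0.0605 X -51.3 Y 28.0
xyz [-0.7 -0.1 42.4] rot [ 0.   0.1 -0. ]
```

View pics/w32.png

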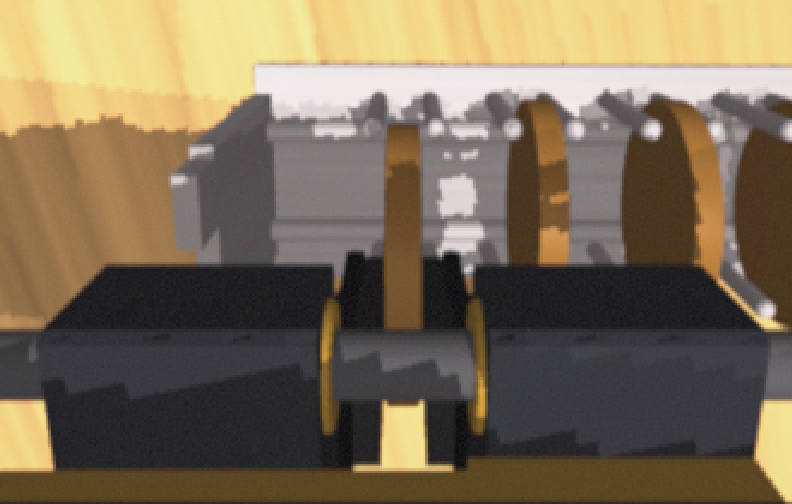

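Between the pins (377 and 433 in the crop). Lowering.

{"name": "apply_moves", "arguments": {
  "increments": [
    {"grip":255,"xyz":[-0.3,0,15],"rotation":[0,0,0]},
    {"grip":255,"xyz":[-0.3,0,30],"rotation":[0,0,0]},
    {"grip":255,"xyz":[-0.3,0,40],"rotation":[0,0,0]},
    {"grip":255,"xyz":[-0.3,0,41],"rotation":[0,0,0]}
  ]
}}

```text
time: 42.9
ee_pos: [0.5032, -0.2087, 0.0773]
eef_rot: [0.993, -0.114, -0.001, 0.0]
ft_force: [0.2, 0.1, -1.4]
width: 0.0077
```

{"name": "apply_moves", "arguments": {
  "increments": [
    {"grip":255,"xyz":[0,0,1.5],"rotation":[0,0,0]},
    {"grip":255,"xyz":[0,0,2.5],"rotation":[0,0,0]}
  ]
}}

```text
time: 43.15
ee_pos: [0.5034, -0.2087, 0.075]
eef_rot: [0.993, -0.114, -0.001, 0.0]
ft_force: [-0.2, -0.7, -1.8]
width: 0.0078
```

{"name": "apply_moves", "arguments": {
  "increments": [
    {"grip":255,"xyz":[0,0,1],"rotation":[0,0,0]},
    {"grip":255,"xyz":[0,0,2],"rotation":[0,0,0]}
  ]
}}

```text
time: 43.4
ee_pos: [0.5039, -0.2092, 0.0741]
eef_rot: [0.993, -0.114, -0.0, 0.0]
ft_force: [-4.1, -0.3, 12.4]
width: 0.0081
```

{"name": "apply_moves", "arguments": {
  "increments": [
    {"grip":255,"xyz":[0,0,-1],"rotation":[0,0,0]},
    {"grip":185,"xyz":[0,0,-1],"rotation":[0,0,0]},
    {"grip":185,"xyz":[0,0,-1],"rotation":[0,0,0]},
    {"grip":185,"xyz":[0,0,-15],"rotation":[0,0,0]},
    {"grip":180,"xyz":[0,0,-55],"rotation":[0,0,0]}
  ]
}}

```text
time: 44.02
ee_pos: [0.5028, -0.2087, 0.1289]
eef_rot: [0.993, -0.114, -0.002, 0.0]
ft_force: [0.3, 1.0, 1.6]
width: 0.0246
```

{"name": "apply_moves", "arguments": {
  "increments": [
    {"grip":180,"xyz":[0,-20,-60],"rotation":[0,0,-10]},
    {"grip":180,"xyz":[0,-40,-110],"rotation":[0,0,-20]},
    {"grip":180,"xyz":[0,-60,-110],"rotation":[0,0,-30]},
    {"grip":180,"xyz":[0,-80,-110],"rotation":[0,0,-40]},
    {"grip":150,"xyz":[0,-80,-110],"rotation":[0,0,-50]}
  ]
}}

```text
time: 44.65
ee_pos: [0.522, -0.129, 0.2401]
eef_rot: [0.947, 0.32, -0.001, -0.001]
ft_force: [0.0, -0.4, 0.8]
width: 0.0305
```

Run:
```python
from h import *
info()
for n in ["scene","side"]:
    c=cam(n); W=c["W"]; z=W[...,2]; cv2.imwrite(f"pics/k_{n}.png",c["img"])
    u=hd(RH)[:2]; v=np.array([-u[1],u[0]]); Y=(W[...,:2]-RC)@v*1000
    h=c["hsv"]
    k=(W[...,0]>.35)&(W[...,0]<.75)&(Y<-46)&(Y>-300)&(z>.0175)&(z<.028)&(h[...,1]<60)
    k=cv2.morphologyEx(k.astype(np.uint8),cv2.MORPH_OPEN,np.ones((2,2)))>0
    q=W[k][:,:2]*1000; print(n,len(q),cv2.minAreaRect(q.astype(np.float32)))
    l=cv2.fitLine(q.astype(np.float32),cv2.DIST_HUBER,0,0.01,0.01).ravel(); t=(q-l[2:])@l[:2]; print(np.degrees(np.arctan2(l[1],l[0])),np.ptp(t),l[2:]+l[:2]*(t.min()+t.max())/2)
```

```text
t 44.65 p [ 522.  -129.   240.1] x [ 0.795  0.607 -0.002] z [-0.003  0.001 -1.   ] w 30.5 F [ 0.  -0.4  0.8] q [ 0.04  0.13  0.13  1.68 -0.02  1.33  0.82]
scene 596 ((544.4315795898438, -385.18511962890625), (24.799915313720703, 243.1597442626953), 76.94449615478516)
-13.658336 243.20220233423834 [ 545.23664539 -382.14634343]
side 71 ((525.8687744140625, -386.5539855957031), (26.431568145751953, 219.09042358398438), 74.28853607177734)
-13.620619 218.72457314909727 [ 527.35596827 -381.30985535]
```

View pics/k_scene.png

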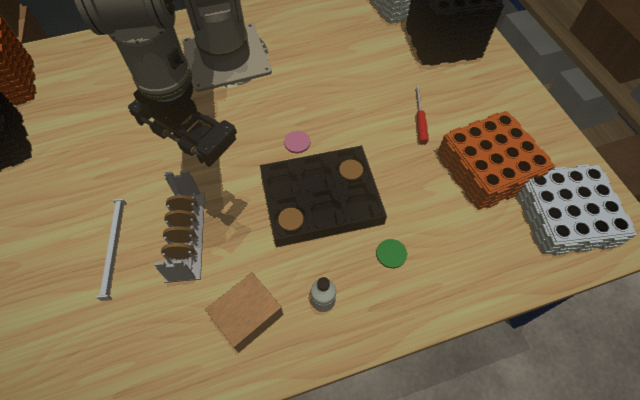

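View pics/k_side.png

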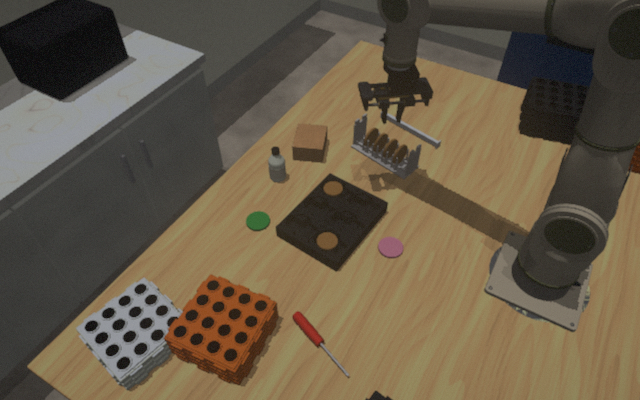

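All four discs stand in the rack (scene 180,200–255). The keeper is now at about (0.545, −0.384). Moving over it.

Run:
```python
from h import *
delta([.5446,-.384,.15],tool(DOWN,hd(76.8)))
```

```text
xyz [-133.9  216.3   89.7] rot [ -0.2   0.1 -39.8]
```

{"name": "apply_moves", "arguments": {
  "increments": [
    {"grip":120,"xyz":[-30,50,0],"rotation":[0,0,-10]},
    {"grip":120,"xyz":[-60,100,0],"rotation":[0,0,-20]},
    {"grip":120,"xyz":[-90,150,0],"rotation":[0,0,-30]},
    {"grip":120,"xyz":[-125,200,10],"rotation":[0,0,-40]},
    {"grip":120,"xyz":[-134,216,50],"rotation":[0,0,-40]}
  ]
}}

```text
time: 45.38
ee_pos: [0.5436, -0.39, 0.1918]
eef_rot: [0.785, 0.62, -0.002, 0.002]
ft_force: [0.8, 0.2, -0.7]
width: 0.0457
```

Run:
```python
from h import *
info()
c=cam("wrist"); W=c["W"]; z=W[...,2]; h=c["hsv"]; cv2.imwrite("pics/w33.png",c["img"])
k=(z>.0165)&(z<.028)&(h[...,1]<70)&(np.hypot(W[...,0]-.545,W[...,1]+.384)<.15)
k=cv2.morphologyEx(k.astype(np.uint8),cv2.MORPH_OPEN,np.ones((3,3)))>0
q=W[k][:,:2]*1000; print(len(q),cv2.minAreaRect(q.astype(np.float32)))
l=cv2.fitLine(q.astype(np.float32),cv2.DIST_HUBER,0,0.01,0.01).ravel(); t=(q-l[2:])@l[:2]; print(np.degrees(np.arctan2(l[1],l[0])),t.min(),t.max(),l[2:]+l[:2]*(t.min()+t.max())/2)
delta([.5446,-.384,.0145],tool(DOWN,hd(76.8)))
```

```text
t 45.38 p [ 543.6 -390.   191.8] x [ 0.231  0.973 -0.005] z [-0.    -0.005 -1.   ] w 45.7 F [ 0.8  0.2 -0.7] q [ 0.4   0.45  0.21  1.4  -0.09  1.3   1.95]
2774 ((542.6116333007812, -314.8759765625), (156.86204528808594, 213.8714141845703), 78.16776275634766)
-13.410763 -97.04124171754971 116.61358280302842 [ 528.59598439 -382.33355546]
xyz [  6.    3.8 169.2] rot [-0.5  0.1 -0.3]
```

View pics/w33.png

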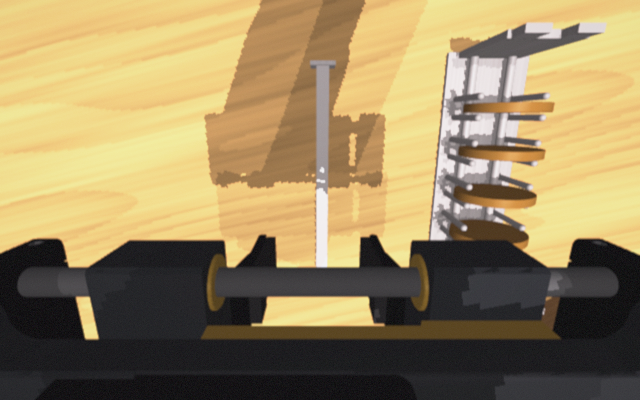

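Run:
```python
from h import *
c=cam("wrist"); W=c["W"]; z=W[...,2]; h=c["hsv"]
u=hd(RH)[:2]; v=np.array([-u[1],u[0]]); X=(W[...,:2]-RC)@u*1000; Y=(W[...,:2]-RC)@v*1000
k=(z>.0165)&(z<.028)&(h[...,1]<70)&(Y<-100)&(Y>-220)&(abs(X)<160)
k=cv2.morphologyEx(k.astype(np.uint8),cv2.MORPH_OPEN,np.ones((3,3)))>0
print(k.sum(),"X",np.percentile(X[k],[.5,2,50,99.5]).round(1))
for a in range(-150,50,20):
    m=k&(X>a)&(X<a+20)
    if m.sum()>5: print(a,m.sum(),"Y",np.percentile(Y[m],[3,50,97]).round(1),"z",np.median(z[m]).round(4))
s,M=st(); print("TCP",((s["ee_pos"][:2]-RC)@u*1000),((s["ee_pos"][:2]-RC)@v*1000))
```

```text
2571 X [-102.5 -101.3  -17.   140.2]
-110 273 Y [-173.9 -163.8 -152.8] z 0.022
-90 293 Y [-169.5 -163.8 -158.1] z 0.021
-70 278 Y [-169.7 -163.9 -158.1] z 0.021
-50 263 Y [-169.9 -164.  -158.1] z 0.021
-30 264 Y [-170.  -164.  -158.1] z 0.021
-10 208 Y [-169.2 -164.1 -159.1] z 0.021
10 210 Y [-169.4 -164.2 -159.1] z 0.0209
30 207 Y [-169.5 -164.3 -159. ] z 0.021
TCP 17.098989836745464 -164.27153878800848
```

Run:
```python
from h import *
p=slot(19.5,.0145,0,-164); print(p); delta(p,tool(DOWN,hd(76.7)))
```

```text
[ 0.54371851 -0.38639251  0.0145    ]
xyz [  0.3   4.2 170.6] rot [-0.6  0.  -0.2]
```

{"name": "apply_moves", "arguments": {
  "increments": [
    {"grip":120,"xyz":[0.3,4,50],"rotation":[-0.5,0,0]},
    {"grip":120,"xyz":[0.3,4,100],"rotation":[-0.5,0,0]},
    {"grip":120,"xyz":[0.3,4,135],"rotation":[-0.5,0,0]},
    {"grip":120,"xyz":[0.3,4,150],"rotation":[-0.5,0,0]}
  ]
}}

```text
time: 45.98
ee_pos: [0.5437, -0.3851, 0.0345]
eef_rot: [0.786, 0.619, -0.001, -0.002]
ft_force: [-0.5, 0.9, 1.0]
width: 0.0458
```

Run:
```python
from h import *
info(); p=slot(19.5,.0145,0,-164); delta(p,tool(DOWN,hd(76.7)))
c=cam("wrist"); cv2.imwrite("pics/w34.png",c["img"])
```

```text
t 45.98 p [ 543.7 -385.1   34.5] x [0.235 0.972 0.001] z [-0.003  0.002 -1.   ] w 45.8 F [-0.5  0.9  1. ] q [ 0.41  0.59  0.19  1.54 -0.12  1.03  1.96]
xyz [-1.3  0.4 20. ] rot [-0.2 -0.  -0.3]
```

View pics/w34.png

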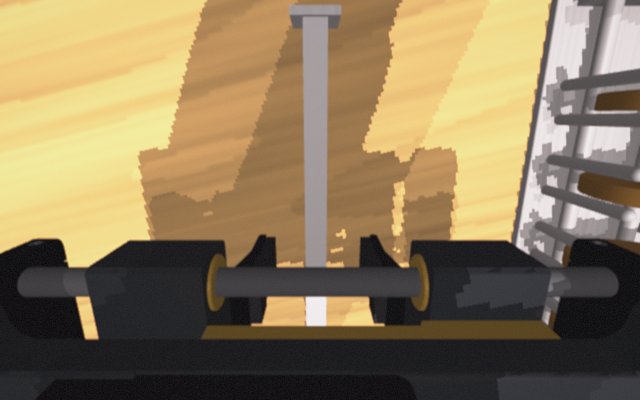

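Bar between the fingers (column ~315). Down and close.

{"name": "apply_moves", "arguments": {
  "increments": [
    {"grip":120,"xyz":[-1,0.5,10],"rotation":[0,0,0]},
    {"grip":120,"xyz":[-1,0.5,18],"rotation":[0,0,0]},
    {"grip":160,"xyz":[-1,0.5,19.5],"rotation":[0,0,0]},
    {"grip":255,"xyz":[-1,0.5,19.5],"rotation":[0,0,0]},
    {"grip":255,"xyz":[-1,0.5,19.5],"rotation":[0,0,0]}
  ],
  "squeeze": 30
}}

```text
time: 46.65
ee_pos: [0.5438, -0.3863, 0.0145]
eef_rot: [0.786, 0.619, -0.001, -0.001]
ft_force: [0.4, 0.4, 0.6]
width: 0.0239
```

{"name": "apply_moves", "arguments": {
  "increments": [
    {"grip":255,"xyz":[0,0,0],"rotation":[0,0,0]},
    {"grip":255,"xyz":[0,0,0],"rotation":[0,0,0]},
    {"grip":255,"xyz":[0,0,0],"rotation":[0,0,0]}
  ]
}}

```text
time: 47.02
ee_pos: [0.544, -0.3865, 0.0148]
eef_rot: [0.786, 0.619, -0.001, -0.001]
ft_force: [0.5, 0.9, 3.9]
width: 0.0115
```

Run:
```python
from h import *
info()
```

```text
t 47.02 p [ 544.  -386.5   14.8] x [0.234 0.972 0.   ] z [-0.003  0.001 -1.   ] w 11.5 F [0.5 0.9 3.9] q [ 0.41  0.61  0.18  1.55 -0.13  0.99  1.97]
```

{"name": "apply_moves", "arguments": {
  "increments": [
    {"grip":255,"xyz":[0,0,-20],"rotation":[0,0,0]},
    {"grip":255,"xyz":[0,0,-60],"rotation":[0,0,0]},
    {"grip":255,"xyz":[0,0,-110],"rotation":[0,0,0]},
    {"grip":255,"xyz":[0,0,-160],"rotation":[0,0,0]},
    {"grip":255,"xyz":[0,0,-160],"rotation":[0,0,0]}
  ]
}}

```text
time: 47.65
ee_pos: [0.5462, -0.3882, 0.1811]
eef_rot: [0.786, 0.619, 0.001, 0.003]
ft_force: [-0.5, -0.5, -1.6]
width: 0.0115
```

```bash
cat > kp.py <<'E'
from h import *
def kp(save=None):
    s,M=st(); u=hd(RH)[:2]; v=np.array([-u[1],u[0]]); zt=s["ee_pos"][2]
    print("TCP",((s["ee_pos"][:2]-RC)@u*1000).round(1),((s["ee_pos"][:2]-RC)@v*1000).round(1))
    y0=((s["ee_pos"][:2]-RC)@v*1000)
    for n in ["scene","wrist"]:
        c=cam(n); W=c["W"]; z=W[...,2]; h=c["hsv"]
        X=(W[...,:2]-RC)@u*1000; Y=(W[...,:2]-RC)@v*1000
        k=(abs(z-zt-.005)<.012)&(abs(Y-y0)<18)&(abs(X)<160)&(h[...,1]<70)&(h[...,2]>70)
        k=cv2.morphologyEx(k.astype(np.uint8),cv2.MORPH_OPEN,np.ones((2,2)))>0
        if k.sum()<10: print(n,"none"); continue
        print(n,k.sum(),"X",np.percentile(X[k],[.5,99.5]).round(1),"z",np.percentile(z[k],[5,50,95]).round(4))
        for lo,hi in ((-130,-95),(-95,-60),(60,95),(95,150)):
            m=k&(X>lo)&(X<hi)
            if m.sum()>5: print("  ",lo,m.sum(),"Y",np.percentile(Y[m],[5,50,95]).round(1),"z",np.median(z[m]).round(4))
        if save: cv2.imwrite(f"pics/{save}_{n}.png",c["img"])
E
python3 - <<'E'
from kp import *
info(); kp("k2"); delta(slot(0,.165,-2),tool(DOWN,hd(76.9)))
E
```

```text
t 47.65 p [ 546.2 -388.2  181.1] x [ 0.235  0.972 -0.002] z [ 0.005 -0.003 -1.   ] w 11.5 F [-0.5 -0.5 -1.6] q [ 0.4   0.46  0.21  1.41 -0.1   1.28  1.95]
TCP 22.4 -165.2
scene 483 X [nan nan] z [nan nan nan]
   -130 6 Y [-158.5 -155.6 -152.7] z 0.1868
   -95 36 Y [-166.6 -161.4 -156.9] z 0.1858
   60 116 Y [-167.9 -161.5 -158.3] z 0.1872
   95 231 Y [-172.1 -162.6 -156.7] z 0.187
wrist 7934 X [nan nan] z [nan nan nan]
   -130 574 Y [-174.4 -162.7 -150.4] z 0.1827
   -95 2425 Y [-169.2 -164.  -158.5] z 0.1835
   60 15 Y [-151.6 -151.6 -151.5] z 0.0
xyz [163.9 -23.5  10.8] rot [-0.1 -0.  -0.5]
```

View pics/k2_scene.png

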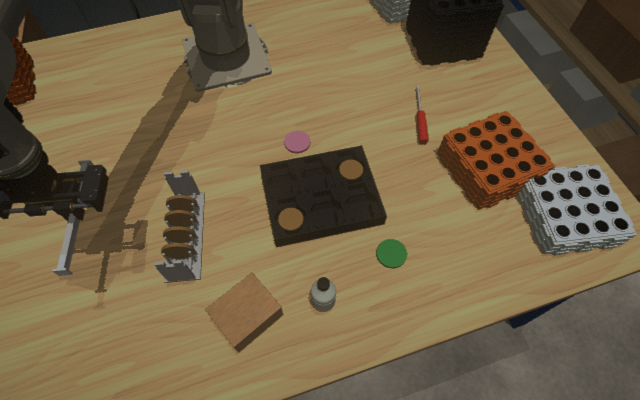

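{"name": "apply_moves", "arguments": {
  "increments": [
    {"grip":255,"xyz":[40,-6,0],"rotation":[0,0,0]},
    {"grip":255,"xyz":[80,-12,0],"rotation":[0,0,-0.5]},
    {"grip":255,"xyz":[125,-18,5],"rotation":[0,0,-0.5]},
    {"grip":255,"xyz":[164,-22,10],"rotation":[0,0,-0.5]},
    {"grip":255,"xyz":[164,-22,10],"rotation":[0,0,-0.5]}
  ]
}}

```text
time: 48.38
ee_pos: [0.5614, -0.2174, 0.164]
eef_rot: [0.781, 0.624, -0.001, -0.003]
ft_force: [-0.2, -0.4, -0.9]
width: 0.0118
```

```bash
sed -i 's/np.percentile/np.nanpercentile/g; s/np.median/np.nanmedian/g' kp.py
python3 - <<'E'
from kp import *
info(); kp("k3"); delta(slot(0,.13),tool(DOWN,hd(76.9)))
c=cam("wrist"); W=c["W"]; z=W[...,2]
u=hd(RH)[:2]; v=np.array([-u[1],u[0]]); X=(W[...,:2]-RC)@u*1000; Y=(W[...,:2]-RC)@v*1000
k=(z>.09)&(z<.115)&(abs(abs(X)-110)<8)&(abs(Y)<40)
for s in (X<0,X>0):
    if (k&s).sum()>5: print("plate",(k&s).sum(),np.nanpercentile(X[k&s],[2,50,98]).round(1),np.nanpercentile(Y[k&s],[2,98]).round(1))
E
```

```text
t 48.38 p [ 561.4 -217.4  164. ] x [0.22  0.975 0.002] z [-0.005  0.003 -1.   ] w 11.8 F [-0.2 -0.4 -0.9] q [ 0.18  0.33  0.14  1.61 -0.05  1.21  1.68]
TCP -1.6 4.6
scene 486 X [-122.4  119.9] z [0.1586 0.1694 0.1726]
   -130 59 Y [ 0.8  7.9 13.4] z 0.17
   60 115 Y [ 2.9  8.7 12.4] z 0.169
   95 143 Y [-2.   8.5 17.7] z 0.1688
wrist 8026 X [-121.1   33.9] z [0.1634 0.1705 0.1717]
   -130 2219 Y [-6.8  1.2 10.1] z 0.1705
   -95 2158 Y [-4.   1.3  6.7] z 0.1706
   95 28 Y [12.6 13.2 14. ] z 0.0488
xyz [ 0.1  1.3 34.7] rot [-0.2  0.   0.1]
plate 881 [-112.9 -108.9 -106.9] [-27.   26.8]
```

View pics/k3_wrist.png

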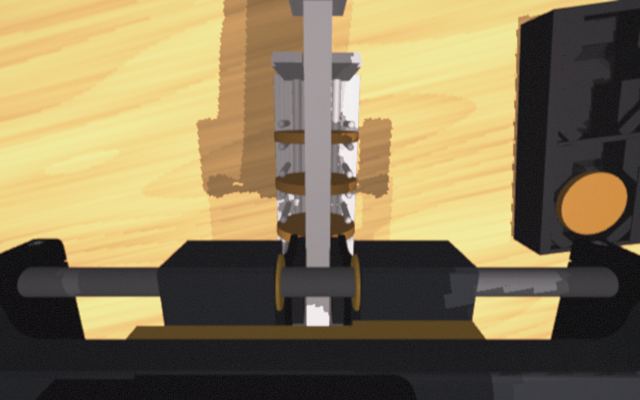

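{"name": "apply_moves", "arguments": {
  "increments": [
    {"grip":255,"xyz":[0,1.5,15],"rotation":[0,0,0]},
    {"grip":255,"xyz":[0,1.5,28],"rotation":[-0.2,0,0]},
    {"grip":255,"xyz":[0,1.5,28],"rotation":[-0.2,0,0]},
    {"grip":255,"xyz":[0,1.5,28],"rotation":[-0.2,0,0]}
  ]
}}

```text
time: 49.02
ee_pos: [0.562, -0.2235, 0.1371]
eef_rot: [0.783, 0.622, -0.0, 0.0]
ft_force: [0.1, -0.3, -1.8]
width: 0.0121
```

Run:
```python
from kp import *
info(); kp("k4"); delta(slot(0,.102),tool(DOWN,hd(76.9)))
c=cam("wrist"); W=c["W"]; z=W[...,2]
u=hd(RH)[:2]; v=np.array([-u[1],u[0]]); X=(W[...,:2]-RC)@u*1000; Y=(W[...,:2]-RC)@v*1000
k=(z>.088)&(z<.115)&(abs(abs(X)-110)<8)&(abs(Y)<40)
for s in (X<0,X>0):
    if (k&s).sum()>5: print("plate",(k&s).sum(),np.nanpercentile(X[k&s],[2,50,98]).round(1),np.nanpercentile(Y[k&s],[2,98]).round(1))
c2=cam("scene"); cv2.imwrite("pics/k4z.png",cv2.resize(c2["img"][150:300,100:240],None,fx=4,fy=4,interpolation=2))
c2=cam("side"); cv2.imwrite("pics/k4y.png",cv2.resize(c2["img"][80:190,330:450],None,fx=5,fy=5,interpolation=2))
```

```text
t 49.02 p [ 562.  -223.5  137.1] x [ 0.227  0.974 -0.   ] z [ 0. -0. -1.] w 12.1 F [ 0.1 -0.3 -1.8] q [ 0.19  0.35  0.14  1.64 -0.05  1.15  1.68]
TCP 0.4 -1.2
scene 465 X [-120.3  121.7] z [0.1333 0.1427 0.1463]
   -130 62 Y [-6.1  1.9  9.8] z 0.143
   60 110 Y [-3.4  3.5  6.3] z 0.1428
   95 136 Y [-8.6  2.  10.7] z 0.1426
wrist 8000 X [-119.1   35.9] z [0.1366 0.1432 0.1443]
   -130 2076 Y [-9.3 -1.3  7.6] z 0.1429
   -95 2161 Y [-6.6 -1.3  4.1] z 0.1431
   95 20 Y [8.9 9.3 9.7] z 0.033
xyz [ 1.1 -0.7 35.5] rot [ 0.1  0.  -0. ]
plate 1356 [-113.  -108.8 -106.9] [-27.1  27. ]
```

View pics/k4_wrist.png

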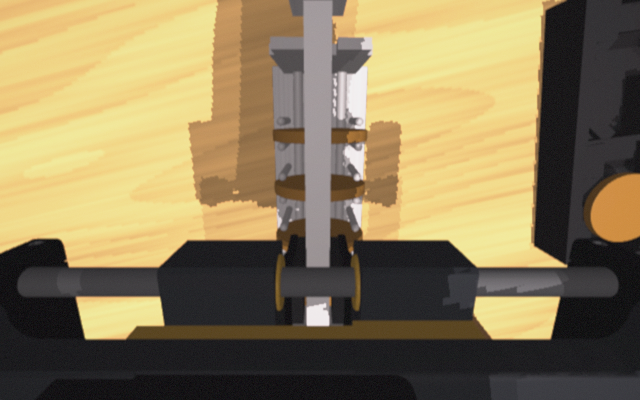

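View pics/k4z.png

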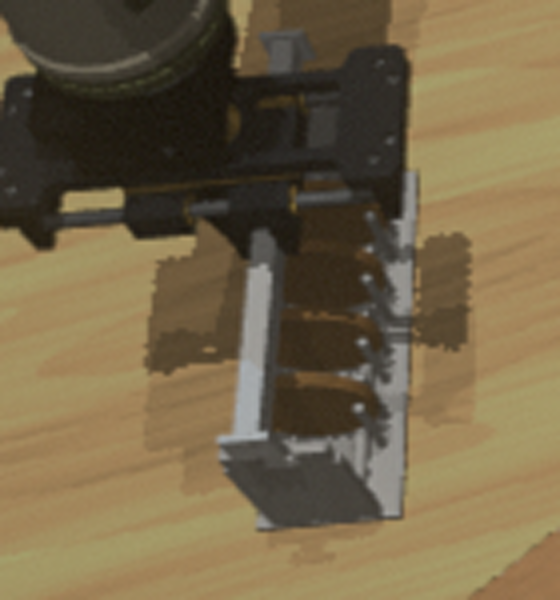

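View pics/k4y.png

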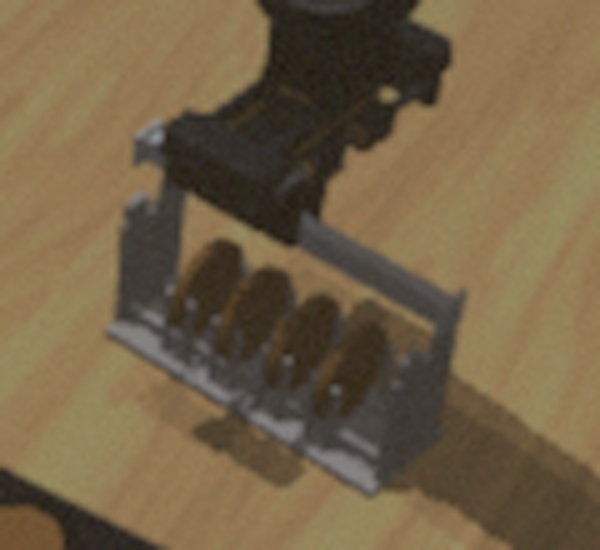

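Bar is 1.3 mm off in rack y and ~1–2 mm in x, within the notch play; correcting by 1 mm each and lowering.

{"name": "apply_moves", "arguments": {
  "increments": [
    {"grip":255,"xyz":[1.2,-1,4],"rotation":[0,0,0]},
    {"grip":255,"xyz":[1.2,-1,12],"rotation":[0,0,0]},
    {"grip":255,"xyz":[1.2,-1,20],"rotation":[0,0,0]},
    {"grip":255,"xyz":[1.2,-1,26],"rotation":[0,0,0]},
    {"grip":255,"xyz":[1.2,-1,29],"rotation":[0,0,0]}
  ]
}}

```text
time: 49.9
ee_pos: [0.5614, -0.222, 0.1078]
eef_rot: [0.783, 0.622, -0.0, 0.0]
ft_force: [-0.2, 0.6, -1.8]
width: 0.0117
```

Run:
```python
from kp import *
info(); kp("k5"); delta(slot(0,.102),tool(DOWN,hd(76.9)))
c2=cam("side"); cv2.imwrite("pics/k5y.png",cv2.resize(c2["img"][80:190,330:450],None,fx=5,fy=5,interpolation=2))
```

```text
t 49.9 p [ 561.4 -222.   107.8] x [ 0.227  0.974 -0.   ] z [ 0. -0. -1.] w 11.7 F [-0.2  0.6 -1.8] q [ 0.19  0.38  0.14  1.67 -0.06  1.09  1.69]
TCP -0.6 0.1
scene 491 X [-121.4  120.3] z [0.1025 0.1133 0.1172]
   -130 80 Y [-10.    2.6  10. ] z 0.1133
   60 106 Y [-1.8  4.3  7.5] z 0.1135
   95 153 Y [-9.3  3.6 14.2] z 0.1126
wrist 8722 X [-120.3   34.4] z [0.1037 0.1134 0.1146]
   -130 2884 Y [-13.8  -0.   14.9] z 0.1129
   -95 2156 Y [-5.3  0.   5.5] z 0.1135
xyz [-0.2  0.5  6. ] rot [ 0.  0. -0.]
```

View pics/k5y.png

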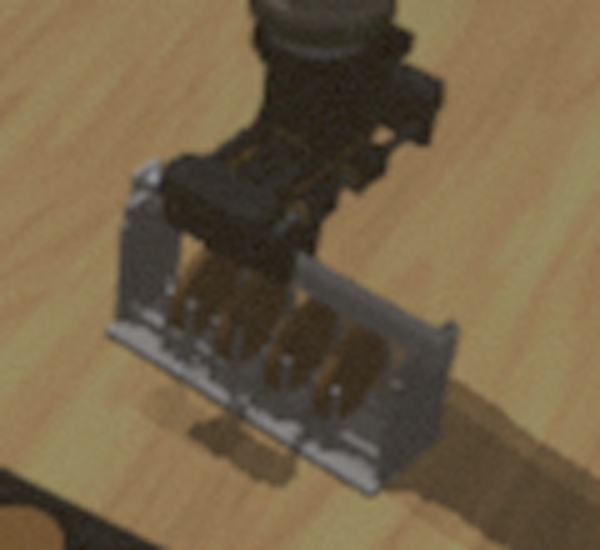

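View pics/k5_wrist.png

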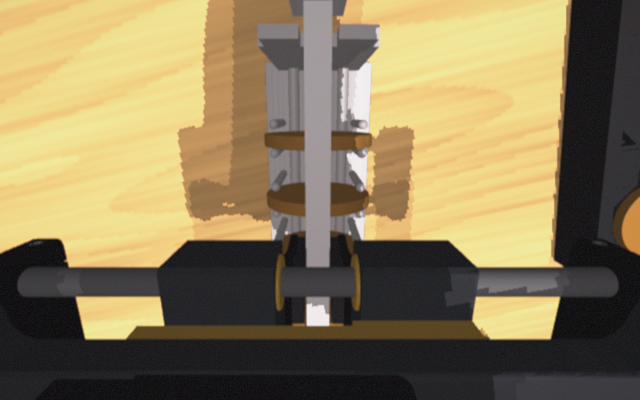

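The bar is in both notches, no contact force yet. Last few millimetres.

{"name": "apply_moves", "arguments": {
  "increments": [
    {"grip":255,"xyz":[0,0,2],"rotation":[0,0,0]},
    {"grip":255,"xyz":[0,0,4.5],"rotation":[0,0,0]},
    {"grip":255,"xyz":[0,0,5.5],"rotation":[0,0,0]}
  ]
}}

```text
time: 50.42
ee_pos: [0.5615, -0.222, 0.1027]
eef_rot: [0.783, 0.622, 0.0, 0.0]
ft_force: [-0.1, 0.8, -1.6]
width: 0.0116
```

{"name": "apply_moves", "arguments": {
  "increments": [
    {"grip":255,"xyz":[0,0,1],"rotation":[0,0,0]},
    {"grip":255,"xyz":[0,0,1.5],"rotation":[0,0,0]}
  ]
}}

```text
time: 50.68
ee_pos: [0.5616, -0.222, 0.1017]
eef_rot: [0.783, 0.622, 0.0, 0.0]
ft_force: [-3.4, 1.8, 7.4]
width: 0.0118
```

Contact at TCP 101.7 mm (expected 101.8): seated. Release and retreat.

{"name": "apply_moves", "arguments": {
  "increments": [
    {"grip":180,"xyz":[0,0,0],"rotation":[0,0,0]},
    {"grip":180,"xyz":[0,0,0],"rotation":[0,0,0]},
    {"grip":180,"xyz":[0,0,0],"rotation":[0,0,0]},
    {"grip":180,"xyz":[0,0,-20],"rotation":[0,0,0]},
    {"grip":180,"xyz":[0,0,-70],"rotation":[0,0,0]}
  ]
}}

```text
time: 51.3
ee_pos: [0.5601, -0.2214, 0.1702]
eef_rot: [0.783, 0.622, -0.001, -0.002]
ft_force: [1.7, -1.1, 0.8]
width: 0.0255
```

{"name": "apply_moves", "arguments": {
  "increments": [
    {"grip":180,"xyz":[0,-20,-50],"rotation":[0,0,0]},
    {"grip":180,"xyz":[30,-70,-70],"rotation":[0,0,0]},
    {"grip":180,"xyz":[80,-90,-80],"rotation":[0,0,0]},
    {"grip":180,"xyz":[130,-100,-80],"rotation":[0,0,0]},
    {"grip":180,"xyz":[180,-100,-80],"rotation":[0,0,0]}
  ]
}}

```text
time: 51.92
ee_pos: [0.5036, -0.022, 0.2513]
eef_rot: [0.783, 0.622, -0.001, -0.001]
ft_force: [1.3, 0.0, 0.1]
width: 0.0258
```

Run:
```python
from h import *
info()
u=hd(RH)[:2]; v=np.array([-u[1],u[0]])
for n,b in [("scene",(150,300,100,240)),("side",(80,190,330,450))]:
    c=cam(n); cv2.imwrite(f"pics/f_{n}.png",c["img"]); cv2.imwrite(f"pics/fz_{n}.png",cv2.resize(c["img"][b[0]:b[1],b[2]:b[3]],None,fx=4.5,fy=4,interpolation=2))
    W=c["W"]; z=W[...,2]; h=c["hsv"]; X=(W[...,:2]-RC)@u*1000; Y=(W[...,:2]-RC)@v*1000
    k=(z>.1)&(z<.118)&(abs(Y)<9)&(abs(X)<130)&(h[...,1]<90)
    print(n,"bar X",np.nanpercentile(X[k],[1,99]).round(1),"Y",np.nanmedian(Y[k]).round(1))
    for a in range(-100,100,40):
        m=k&(X>a)&(X<a+40); print(a,m.sum(),np.nanmedian(z[m]).round(4) if m.sum() else "", end="; ")
    d=(h[...,0]>8)&(h[...,0]<22)&(h[...,1]>90)&(z>.03)&(z<.09)&(abs(Y)<38)
    for x in (-60,-20,20,60):
        m=d&(abs(X-x)<12); print("disc",x,m.sum(),"X",np.nanmedian(X[m]).round(1),"ztop",np.nanpercentile(z[m],98).round(4))
```

```text
t 51.92 p [503.6 -22.  251.3] x [0.227 0.974 0.   ] z [-0.003  0.001 -1.   ] w 25.8 F [1.3 0.  0.1] q [-0.03  0.06 -0.01  1.74 -0.    1.35  1.29]
scene bar X [-121.4  120. ] Y 2.1
-100 99 0.1075; -60 104 0.1075; -20 110 0.1073; 20 119 0.1074; 60 124 0.1077; disc -60 218 X -56.3 ztop 0.0823
disc -20 223 X -17.1 ztop 0.083
disc 20 221 X 23.6 ztop 0.0835
disc 60 223 X 63.5 ztop 0.0834
side bar X [-125.5  115.7] Y 2.3
-100 47 0.107; -60 53 0.1052; -20 16 0.1058; 20 0 ; 60 0 ; disc -60 113 X -64.2 ztop 0.0817
disc -20 118 X -25.7 ztop 0.0841
disc 20 46 X 14.8 ztop 0.0628
disc 60 7 X 56.1 ztop 0.0527
```

View pics/f_scene.png

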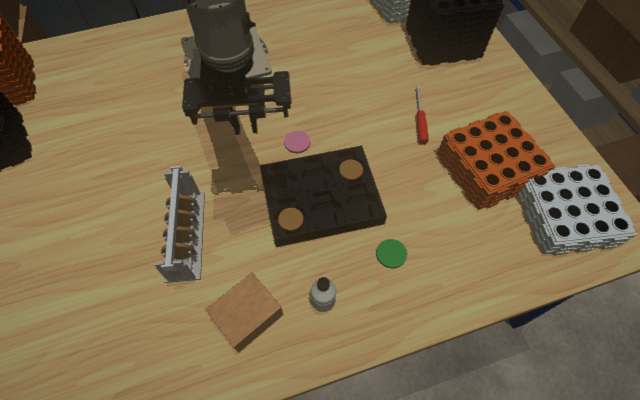

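View pics/fz_side.png

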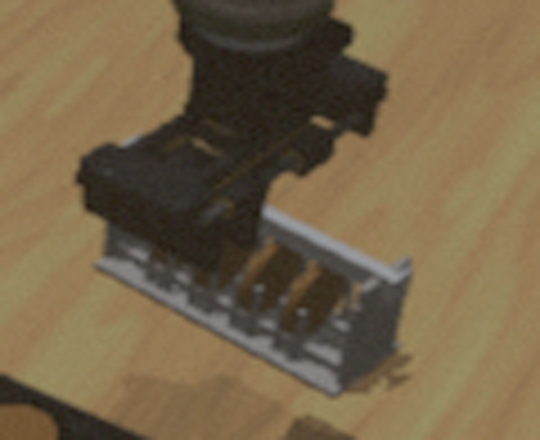

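View pics/fz_scene.png

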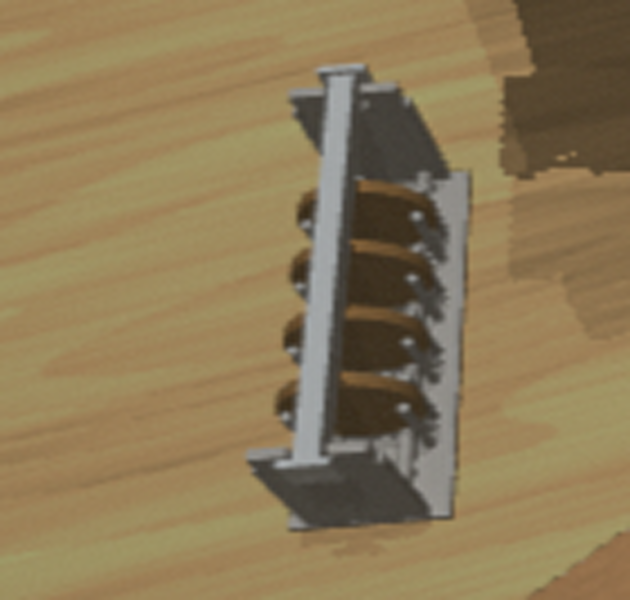

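The bar is level at z ≈ 107.5 mm along its whole length and sits in both notches. The discs stand with their tops at about 83 mm, the small discs are still in the tray, and the bystanders are in place. Handing in.

Run:
```python
from bench import r
print(r.close_job()); print(r.read_state()["time"])
```

```text
the job is handed in; nothing more can be done
None
the job is handed in; nothing more can be done
```

The job is done and handed in at about 52 s. All four large discs stand upright in the rack, each in its own slot, and the keeper bar is back in the notches of both end plates.

I took the keeper off and laid it on the bench. Then I tipped each large disc in its pocket, gripped it by the raised edge and placed it. The keeper got knocked a few centimetres partway through, so I found it again before picking it up and putting it back.

**Last checks:**
- **Keeper:** its top is level at about 107.5 mm along the whole length (108 mm expected).
- **Discs:** in the scene view all four tops read 82–83.5 mm (84 mm expected). The side view was partly blocked by the arm, so its readings for the two far slots don't count as a check.
- **Rest of the scene:** the two small discs are still in their pockets, and the bottle, screwdriver, carton and coloured discs look where they were.

**What went less well:**
- Laying the keeper on the bench gave a 43.5 N vertical reading at the wrist for a moment. That load went through the gripped bar.
- Pressing disc B read 16.5 N, slightly over the suggested 15 N.
- The task says the tray's x axis points to the robot's left. In the pictures it points back towards the robot, so I worked from that.

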